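Spray-oil can back under the bottle shelf

ROBOT

A 6-joint arm with a two-finger parallel gripper is mounted at the origin on the work surface. World frame = base frame: x ahead of the robot, y to its left, z up, the work surface at z = 0. Lengths are in m, angles in degrees, forces in N, time in s.
With the tool pointing down it reaches from about 0.4 to 0.825 m from the base axis. Payload 7 kg.
Tool frame: the origin (TCP) lies midway between the tips of the shut fingers; the grasp point (between the pads) lies 19 mm behind it (r.hold_point_z is the distance from the TCP to the grasp point, in m); y points along the fingers, z is the direction in which the jaws open and shut, and the axes are right-handed (so a half turn about y gives the same grasp; the last joint's range is limited). The gripper opens to 88 mm and grips with 3 to 60 N. Pads are 19 mm wide; open, the fingers measure 130 mm over their backs; the gripper's body (78 mm by 193 mm) begins 47 mm behind the grasp point.
Start: joints at [16.507, 20.546, 0.682, 0, -70.136, -16.507], TCP at [0.675, -0, 0.227] pointing down, gripper open.
Joint ranges: [-176.03, 176.03], [-82.01, 121.73], [-58.28, 71.71], [-173.87, 95.51], [-174.79, -0.11], [-173.66, 173.66]. Speed limits (degrees/s): [136.94, 136.94, 172.46, 180, 180, 180].

INTERFACE

Orientations are given as [roll, pitch, yaw] about the fixed x, y, z axes, in that order (R = Rz(yaw) Ry(pitch) Rx(roll)).
In Python, from plant import r, imaging gives the robot as it stands.
- The arm moves only by the tool drive_tool, never from a script. Its argument "deltas" is a list of rows, each a list of 6 numbers: the shift along the world's x, y, z in cm, then the turn, a rotation vector about the world's x, y, z in rad. In form: [[tx, ty, tz, rx, ry, rz], ...]. A call has exactly 8 rows; each row is the pose to reach, as a shift and turn from the pose commanded when the call began; what a row does not reach only later rows make up. A row lasts 1/12 s, in which the tool goes at most 41.7 mm and 7.16 degrees, less where a joint would pass 70% of its speed; a pose out of reach is approached as far as the arm can. A call with a gripper value outside its range is refused whole. "claw" is the opening, from 0 (shut) to 1 (fully open), set as the call begins (left out, the last holds). The fingers move at their own pace and stop on an object; "squeeze" is the grip in N (left out, the last holds). Time passes only in rows, so rows that repeat a pose let the fingers close, or fill a call up. It gives the time, the measured TCP pose, the force and the opening at its end, in the units of the state.
- r.get_state(): the state, without advancing time (a new reading comes with each control period).
- imaging.capture(name): name is "scene" or "side" or "wrist"; returns the picture (400x640x3 uint8, red, green, blue); there is no depth.
- imaging.get_calibration(name): a dict with "mtx" (3x3 intrinsics, pixels), "R" (3x3) and "t" (3): a world point X has camera coordinates R X + t; the wrist camera has in their place "T_tool_cam" (4x4, takes a point from camera to tool coordinates, whose origin is the TCP and whose axes are the tool frame's). Camera axes: x right, y down, z forward; pixel columns grow to the right and rows downward; lengths in m; the calibration is good to about 2 mm. A picture is of the moment at which its call begins: read the wrist's pose just before it. get_calibration takes no time and is no camera call.
- r.close_job(): hands the job in, once; it reports no verdict.
Trained networks look in the newest picture that a camera, given by its name, has taken for a name from the list of things; names that differ only in an ending like _2 or _b are one class to them, and where a whole thing is asked for, a point or a joint stands for the part that bears it (a point fixed in the world has none). Each returns a list of dicts, best first, with "score" (0 to 1); they miss things now and then, are a little off and sometimes report something else, mostly with a low value. They report only what shows in the picture. A call takes as long as a camera call. They do not tell look-alikes from the thing itself.
- imaging.search_frame(camera, label): "bbox" ([left, top, right, bottom] in pixels, round what is visible of it).
- imaging.outline_of(camera, label): "region" (400x640 bool, what is visible of it) and "bbox" ([left, top, right, bottom] in pixels, round what is visible of it).
- imaging.landmark_of(camera, label): "position" ([column, row] in pixels: a listed point, or the origin of a listed thing).
The state is a dict: "time_s": time; "joints": joint angles; "qd": joint speeds; "joint_torque": joint torques, N m; "tcp_pos": TCP position; "eef_rot": TCP orientation; "contact_force": force on the tool from outside, world axes, zero at the start; "moment": the same for the moment, N m; "gripper_width": finger opening in m.
Only numpy, scipy, OpenCV 4.12 (cv2) and the standard library are available. Lean on these libraries where they do the work, as an engineer would, in place of code of your own. Each camera call takes 0.05 s, during which the arm holds its last target.

TASK

The blue spray-oil can with the red cap was left in the acrylic coral tray. Lift it out, stand it on the bench in front of the low bottle shelf and let go of it; then slide it along the bench, pushing low down so that it stays upright, into the gap between the two bottles until it stands in line with them, wholly under the shelf board. Do not drop or topple the can, and leave the bottles, the water glass and the coral where they are.

Things in the scene. Friction and masses are not known exactly. Their poses are not given: they have to be found in the camera images.
- can_center (a point): Spray-oil can, 190 mm tall, 0.17 to 0.34 kg: blue body 50 mm across, 148 mm tall, with a white band; red cap 35 mm across, straight from 152 to 190 mm above the underside. Flat bottom, weight centred about 85 mm up. This point: on its axis, half-way up (95 mm); z is its axis, up. Starts upright in the tray. Pushed more than about 30 mm above the bench it may tip rather than slide.
- place (a point): The empty place: point on the bench top under the low shelf, midway between the two bottles. x points level into the shelf, y along it to the left as one looks in, z up. The board's front edge is 55 mm before this point (x = -55 mm); a stop strip 22 mm high has its face 38 mm behind it (x = +38 mm). No floor plate: the bench runs on under the shelf.
- tray: Clear acrylic parts tray, 150 mm (x) by 200 mm (y), walls 40 mm high and 4 mm thick, inner floor 8 mm above the bench, a middle wall across it at y = 0. Origin at the middle of its underside; fixed. The can stands in the y < 0 half, a coral branch lies in the y > 0 half.
- amber: Amber glass bottle, 60 mm across, 170 mm tall, under the shelf on one side of the empty place, its centre 71 to 75 mm from the middle of the gap. Origin at the centre of its underside. Loose; to be left alone.
- white: White plastic bottle with blue cap, 60 mm across, 165 mm tall, under the shelf on the other side of the empty place, likewise 71 to 75 mm from its middle. Origin at the centre of its underside. Loose; to be left alone.
- glass: Empty water glass, 76 mm across, 95 mm tall, on the bench on the other side from the tray. Origin at the centre of its underside. Loose; to be left alone.
- coral: Red coral branch, about 105 by 70 by 20 mm, lying in the tray. Origin near its middle, at its underside. Loose; to be left alone.
- rack: The low bottle shelf, fixed: clear acrylic board 105 mm deep (x -55 to +50 mm), 240 mm wide and 6 mm thick, underside 215 mm above the bench, on two wooden end panels, 10 mm thick, inner faces at y = +-110 mm. Open at the front. Small stock stands on the board near both ends, up to 265 mm above the bench. Origin and axes as the empty place.
Things that resemble listed ones, but are neither listed nor needed, are in the scene too. Leave any purple or yellow look-alike of the part that bears can_center alone.

How it is judged:
By the outcome, as a careful person would: the job done as asked, in the order asked, and still so for the second after the job is handed in, with the robot touching nothing.
It also fails if it takes over 58 s, if anything falls off the work surface, if the arm or the gripper's body presses on something with over 40 N, if the wrist force passes 120 N, or if a joint passes its speed limit or range.

## Working session

There is one attempt and no reset: what is moved stays moved. The work goes in short steps, Python scripts to look and compute and a tool call to move; the robot and the scene stay as the last step left them, time stands still between calls to the robot, and variables do not carry over. Pictures are saved under pics/ and viewed, and the job is handed in when it is done.

Besides the shell and the picture viewer there is one more tool, called after "Call:" as a command line: name --pt "numbers of a row" for each row, then --argument value for the rest. drive_tool: Moves the arm, as the interface text tells. Its arguments: {"type":"object","properties":{"deltas":{"type":"array"},"claw":{"type":"number"},"squeeze":{"type":"number"}},"required":["deltas"]}

```bash
mkdir -p pics; ls
python3 - <<'E'
from plant import r, imaging
import cv2
for n in ("scene","side","wrist"):
    im=imaging.capture(n); cv2.imwrite(f"pics/{n}0.png",im[:,:,::-1])
    c=imaging.get_calibration(n); print(n,{k:v.round(3).tolist() if hasattr(v,'round') else v for k,v in c.items()})
    for l in ("can_center","place","tray","amber","white","glass","coral","rack"):
        d=imaging.landmark_of(n,l)
        print(l,[(x["score"].__round__(2),[round(float(v)) for v in x["position"]]) for x in d[:3]])
print(r.get_state())
E
```

```text
pics
scene {'mtx': [[372.602, 0.0, 319.162], [0.0, 372.602, 191.852], [0.0, 0.0, 1.0]], 'R': [[0.595, 0.804, 0.004], [0.602, -0.442, -0.666], [-0.533, 0.398, -0.746]], 't': [-0.334, -0.259, 1.392]}
can_center [(0.88, [416, 167]), (0.64, [384, 141]), (0.16, [385, 153])]
place [(0.78, [356, 246])]
tray [(0.71, [384, 154])]
amber [(0.98, [336, 258])]
white [(0.74, [374, 236])]
glass [(0.86, [212, 252])]
coral [(0.69, [399, 152])]
rack [(0.84, [359, 244])]
side {'mtx': [[421.88, 0.0, 319.978], [0.0, 421.88, 195.736], [0.0, 0.0, 1.0]], 'R': [[-0.928, -0.373, -0.004], [-0.235, 0.593, -0.77], [0.29, -0.714, -0.638]], 't': [0.511, 0.177, 0.975]}
can_center [(0.95, [342, 240]), (0.87, [372, 293]), (0.7, [291, 272])]
place [(0.84, [264, 208])]
tray [(0.6, [290, 326])]
amber [(0.66, [279, 193])]
white [(0.49, [252, 224])]
glass [(0.76, [380, 160]), (0.19, [282, 194])]
coral [(0.7, [276, 344])]
rack [(0.63, [268, 205]), (0.2, [289, 325])]
wrist {'mtx': [[321.117, 0.0, 317.325], [0.0, 321.117, 199.457], [0.0, 0.0, 1.0]], 'T_tool_cam': [[0.0, 0.963, 0.27, -0.073], [0.001, -0.27, 0.963, -0.159], [1.0, 0.0, -0.001, 0.001], [0.0, 0.0, 0.0, 1.0]]}
can_center []
place []
tray []
amber []
white []
glass []
coral []
rack []
{'time_s': 1.35, 'joints': array([ 1.65067797e+01,  2.05462252e+01,  6.81597945e-01, -7.67206463e-05,
       -7.01336132e+01, -1.65065000e+01]), 'qd': array([-0.04008791, -0.01986867, -0.12191039, -0.01404747,  0.01512594,
        0.07319035]), 'joint_torque': array([ 3.50915754e-03, -5.82391548e+01,  2.93297088e+01,  7.00255573e+00,
        1.25903983e-02,  5.84909162e-05]), 'tcp_pos': array([ 6.74989308e-01, -1.62940871e-05,  2.26559781e-01]), 'eef_rot': array([-9.00016665e+01, -5.69097094e-04,  9.00002537e+01]), 'contact_force': array([-0.63505793,  0.30196696,  0.01907436]), 'moment': array([-0.0188918 ,  0.06161994, -0.00934358]), 'gripper_width': 0.08735709610357481}
```

View pictures.

View pics/scene0.png

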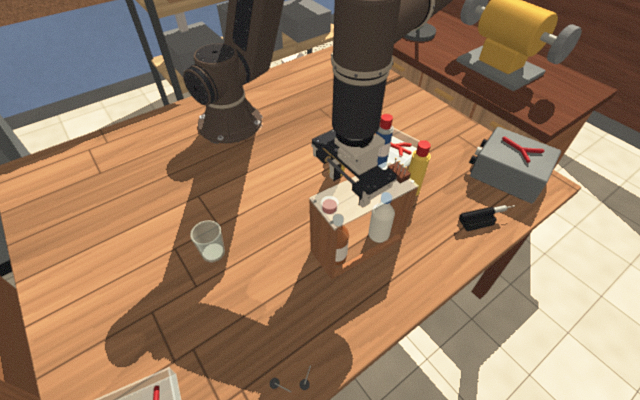

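View pics/side0.png

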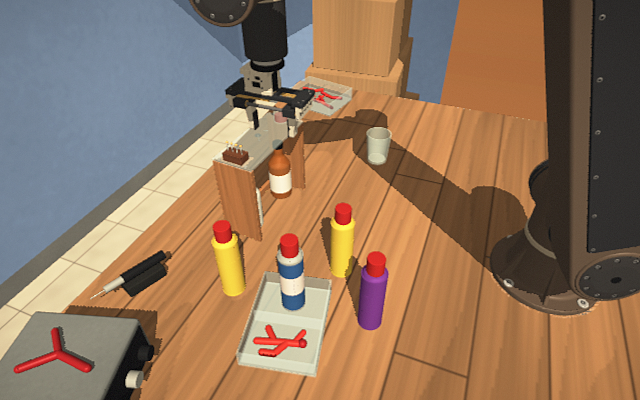

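View pics/wrist0.png

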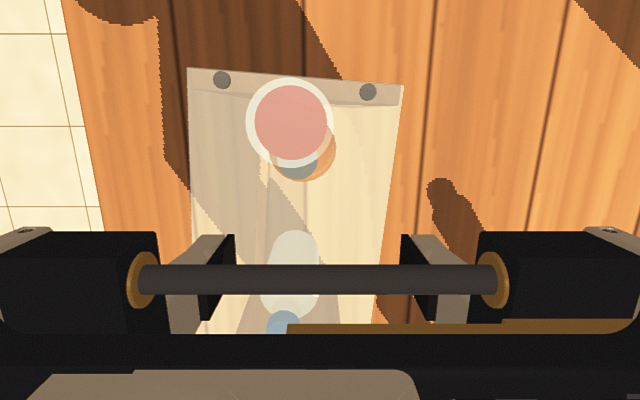

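Run:
```python
import cv2,numpy as np
a=cv2.imread('pics/scene0.png')[70:290,180:480]; cv2.imwrite('pics/sc_crop.png',cv2.resize(a,None,fx=2.6,fy=2.6,interpolation=cv2.INTER_CUBIC))
a=cv2.imread('pics/side0.png')[110:390,190:450]; cv2.imwrite('pics/sd_crop.png',cv2.resize(a,None,fx=2.1,fy=2.1,interpolation=cv2.INTER_CUBIC))
```

```text
(no output)
```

View pics/sc_crop.png

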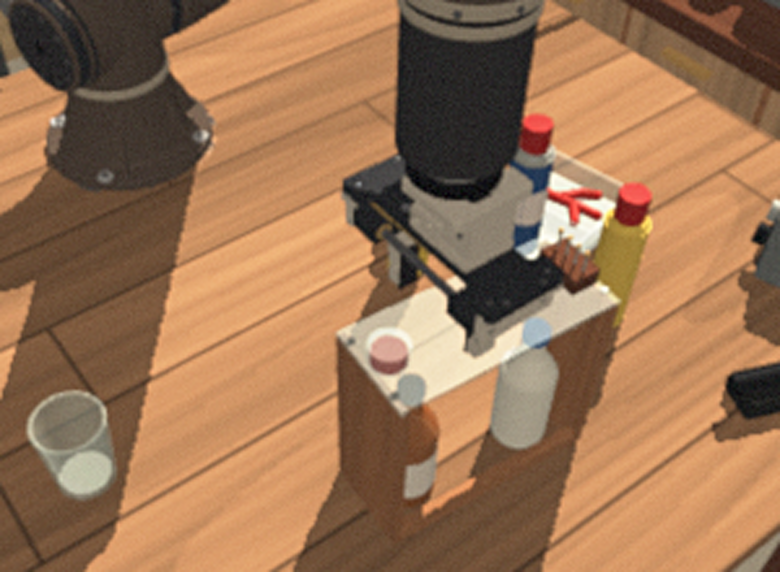

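View pics/sd_crop.png

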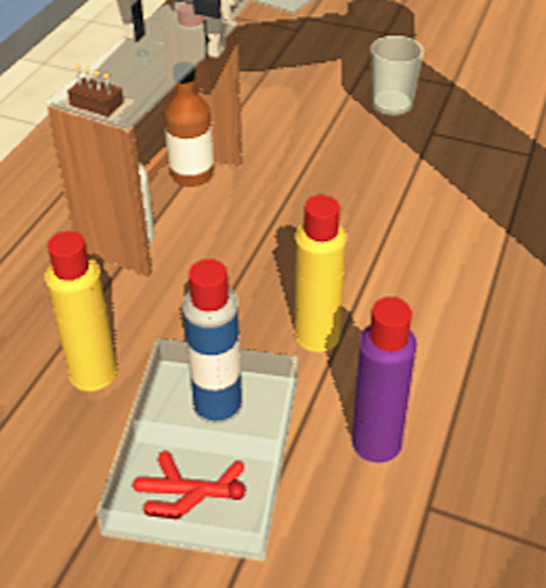

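```bash
cat > h.py <<'E'
import numpy as np, cv2
from plant import r, imaging
from scipy.spatial.transform import Rotation as Ro
def cal(n):
    c=imaging.get_calibration(n)
    if n=="wrist":
        s=r.get_state(); T=np.eye(4); T[:3,:3]=Ro.from_euler('xyz',s['eef_rot'],degrees=True).as_matrix(); T[:3,3]=s['tcp_pos']
        W=np.linalg.inv(T@c['T_tool_cam']); return c['mtx'],W[:3,:3],W[:3,3]
    return c['mtx'],np.array(c['R']),np.array(c['t'])
def proj(n,X):
    K,R,t=cal(n); p=(K@(R@np.atleast_2d(X).T+t[:,None])).T; return p[:,:2]/p[:,2:]
def ray(n,p):
    K,R,t=cal(n); d=R.T@np.linalg.inv(K)@np.array([p[0],p[1],1.]); return -R.T@t,d/np.linalg.norm(d)
def atz(n,p,z):
    o,d=ray(n,p); return o+d*(z-o[2])/d[2]
def tri(l):
    A=np.zeros((3,3));b=np.zeros(3)
    for n,p in l:
        o,d=ray(n,p);P=np.eye(3)-np.outer(d,d);A+=P;b+=P@o
    X=np.linalg.solve(A,b); return X,[float(np.linalg.norm(proj(n,X)[0]-p)) for n,p in l]
E
python3 - <<'E'
from h import *
np.set_printoptions(precision=4,suppress=True)
P={'can':((385,147),(291,272)),'place':((356,246),(264,208)),'amber':((336,258),(279,193)),'white':((374,236),(252,224)),'glass':((212,252),(380,160)),'rack':((359,244),(268,205)),'tray':((384,154),(290,326)),'coral':((399,152),(276,344))}
for k,(a,b) in P.items():
    z=.095+.008 if k=='can' else 0.0
    print(k,tri([('scene',a),('side',b)]),atz('scene',a,z)[:2],atz('side',b,z)[:2])
for y in [(342,240),(372,293),(228,258)]: print(atz('side',y,.095))
for n in('scene','side'): print(ray(n,(320,200)))
# cap detection refined: side
im=cv2.imread('pics/side0.png')
E
```

```text
can (array([0.5067, 0.2871, 0.0928]), [2.50941669141512, 3.8529244496174]) [0.5213 0.2818] [0.4966 0.2897]
place (array([ 0.7002,  0.0296, -0.0031]), [1.5648904418347758, 1.578288951141842]) [0.6981 0.0257] [0.7016 0.0355]
amber (array([ 0.694 , -0.0413, -0.0031]), [0.003821101448429616, 0.003606399507303523]) [ 0.6955 -0.0426] [ 0.6921 -0.038 ]
white (array([ 0.7025,  0.0947, -0.0072]), [1.3943221865180715, 1.4997950352787341]) [0.7026 0.0883] [0.7011 0.1035]
glass (array([ 0.4729, -0.3043, -0.0044]), [1.4920888000347687, 1.2971045963925962]) [ 0.4803 -0.3031] [ 0.4691 -0.3027]
rack (array([0.6968, 0.0305, 0.0069]), [1.8503154097020214, 1.8651382983263496]) [0.698  0.0366] [0.6972 0.0203]
tray (array([0.4749, 0.3438, 0.0047]), [1.0997707689259495, 1.8329903438356123]) [0.4683 0.346 ] [0.4794 0.3434]
coral (array([0.4897, 0.3927, 0.0007]), [0.771422269701506, 1.341664652131895]) [0.4914 0.3948] [0.4879 0.3908]
[0.4339 0.1602 0.095 ]
[0.3322 0.2732 0.095 ]
[0.6389 0.2983 0.095 ]
(array([ 1.0969, -0.4001,  0.8677]), array([-0.5189,  0.3902, -0.7606]))
(array([0.2331, 0.7814, 0.7607]), array([ 0.2875, -0.7076, -0.6455]))
```

Run:
```python
from h import *
np.set_printoptions(precision=4,suppress=True)
for p in [(188,68),(403,86),(191,200),(387,230)]: print(p,atz('wrist',p,.221))
def rackpts(x,y,th):
    c,s=np.cos(th),np.sin(th);R=np.array([[c,-s,0],[s,c,0],[0,0,1]])
    return lambda q:(R@np.array(q,float).T).T+[x,y,0]
f=rackpts(.70,.029,np.radians(-4))
for n in('scene','side'):
    im=cv2.imread(f'pics/{n}0.png')
    Q=[[-.055,.12,.215],[-.055,-.12,.215],[.05,-.12,.221],[.05,.12,.221],[-.055,.12,0],[-.055,-.12,0],[.05,-.12,0],[.05,.12,0]]
    p=proj(n,f(Q))
    for a in p: cv2.circle(im,tuple(int(round(v)) for v in a),2,(0,255,0),-1)
    x0,y0=p.min(0).astype(int)-40; x1,y1=p.max(0).astype(int)+40
    cv2.imwrite(f'pics/rk_{n}.png',cv2.resize(im[max(y0,0):y1,max(0,x0):x1],None,fx=2.6,fy=2.6,interpolation=cv2.INTER_CUBIC)); print(x0,y0)
```

```text
(188, 68) [ 0.7359 -0.092   0.221 ]
(403, 86) [ 0.6329 -0.0839  0.221 ]
(191, 200) [ 0.7415 -0.0267  0.221 ]
(387, 230) [ 0.6363 -0.0097  0.221 ]
268 121
170 71
```

Call:
drive_tool --pt "0 0 3 0 0 0" --pt "0 0 6 0 0 0" --pt "0 0 9 0 0 0" --pt "-3 1 12 0 0 0" --pt "-6 3 14 0 0 0" --pt "-9 6 14 0 0 0" --pt "-11 8 14 0 0 0" --pt "-11 8 14 0 0 0"

```text
time_s: 2.02
tcp_pos: [0.5621, 0.0825, 0.3686]
eef_rot: [-90.2, -0.2, 90.1]
contact_force: [-0.3, 0.2, 0.4]
gripper_width: 0.0876
```

View pics/rk_scene.png

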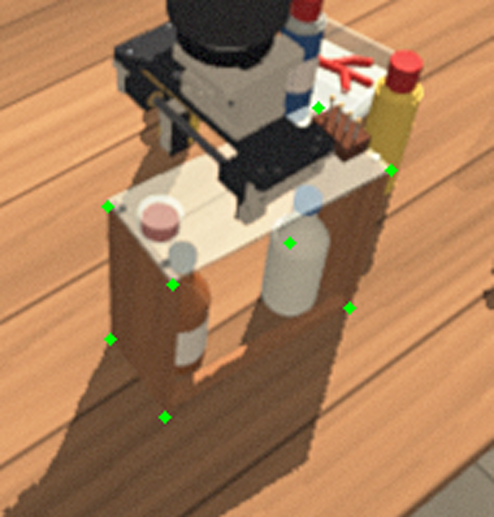

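View pics/rk_side.png

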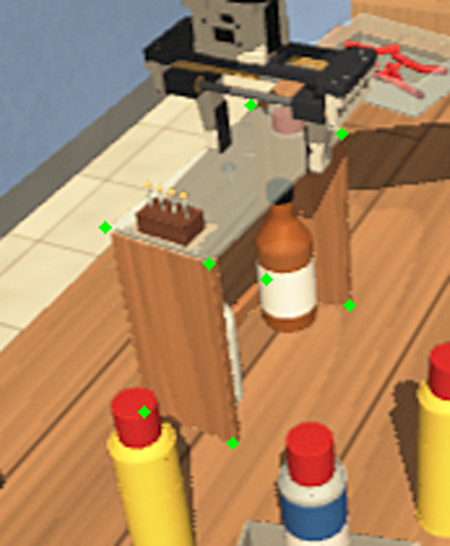

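Run:
```python
from h import *
for n in ("scene","side","wrist"):
    im=imaging.capture(n)[:,:,::-1]; cv2.imwrite(f"pics/{n}1.png",im)
a=cv2.imread('pics/scene1.png')[100:300,270:470]; cv2.imwrite('pics/sc1c.png',cv2.resize(a,None,fx=3,fy=3,interpolation=cv2.INTER_CUBIC))
a=cv2.imread('pics/side1.png')[110:350,190:390]; cv2.imwrite('pics/sd1c.png',cv2.resize(a,None,fx=2.5,fy=2.5,interpolation=cv2.INTER_CUBIC))
```

```text
(no output)
```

View pics/sc1c.png

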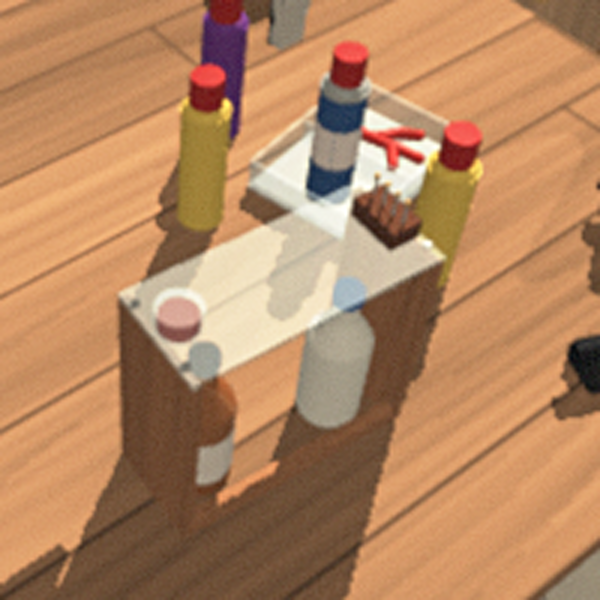

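View pics/sd1c.png

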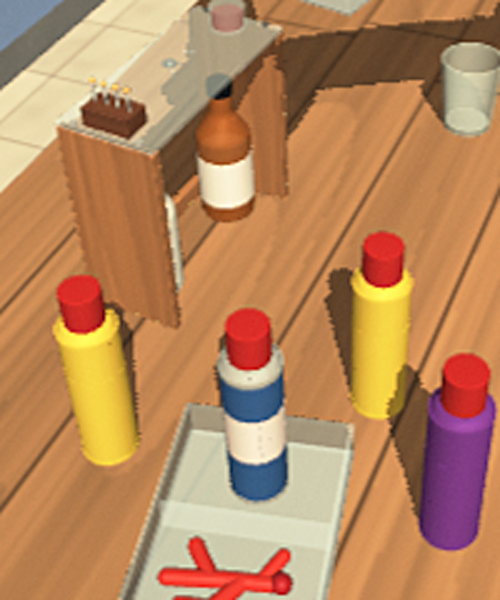

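View pics/wrist1.png

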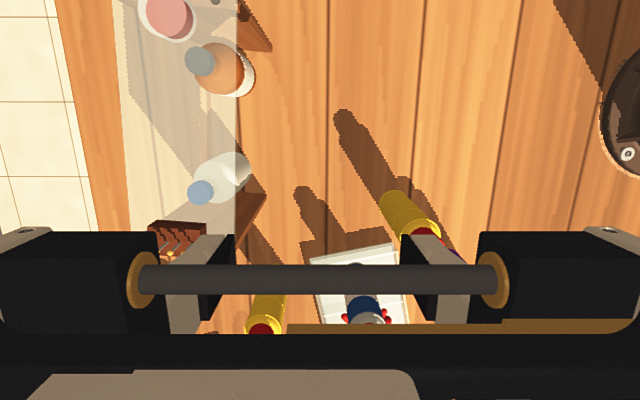

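```bash
cat > fit.py <<'E'
from h import *
from scipy.optimize import least_squares
np.set_printoptions(precision=4,suppress=True)
Q={'fr':[-.055,-.12],'br':[.05,-.12],'bl':[.05,.12],'fl':[-.055,.12]}
obs=[('scene','fr',.221,(310,198.7)),('scene','br',.221,(335,229.3)),('scene','bl',.221,(418.3,185)),('scene','br',0,(330,276.7)),
('side','fl',0,(261.2,240.8)),('side','fl',.221,(254,172.8)),('side','bl',.221,(213.2,160.4)),('side','fr',.221,(303.6,120.4)),('side','fr',0,(304.8,188))]
def W(p,q,z):
    c,s=np.cos(p[2]),np.sin(p[2]); return [p[0]+c*q[0]-s*q[1],p[1]+s*q[0]+c*q[1],z]
def res(p): return np.concatenate([proj(n,W(p,Q[k],z))[0]-o for n,k,z,o in obs])
s=least_squares(res,[.7,.03,-.07],loss='soft_l1')
print(s.x,np.degrees(s.x[2])); print(res(s.x).reshape(-1,2))
print(tri([('scene',(386.7,122)),('side',(289.6,246))]))
for n,p,z in [('scene',(386.7,122),.179),('side',(289.6,246),.179)]: print(atz(n,p,z))
def disk(c,z,rad): a=np.linspace(0,6.28,60); return np.c_[c[0]+rad*np.cos(a),c[1]+rad*np.sin(a),0*a+z]
def hull(n,c,parts): return cv2.convexHull(np.vstack([proj(n,disk(c,z,rd)) for z,rd in parts]).astype(np.float32))
E
python3 - <<'E'
from fit import *
from scipy.optimize import minimize
# masks from networks for can / bottles
G={'amber':(.694,-.0413,.03),'white':(.7025,.0947,.03),'can_center':(.507,.287,.025),'glass':(.473,-.304,.038)}
out={}
for n in ('scene','side'):
    imaging.capture(n)
    for l,(x,y,rd) in G.items():
        best=None
        for d in imaging.outline_of(n,l):
            m=d['region']; c=proj(n,[x,y,.09])[0]
            ys,xs=np.nonzero(m)
            e=np.hypot(xs.mean()-c[0],ys.mean()-c[1])
            if best is None or e<best[0]: best=(e,d['score'],m)
        if best: out[n+'_'+l]=best[2]; print(n,l,round(best[0],1),best[1],best[2].sum())
np.savez('masks.npz',**out)
E
```

```text
[ 0.6943  0.0311 -0.0497] -2.847958745402167
[[-1.9893 -1.2012]
 [-0.6098 -0.8166]
 [-1.406  -1.7015]
 [ 1.4468  2.4887]
 [ 0.6953  1.7677]
 [-1.5254 -1.7656]
 [-0.8244 -0.8429]
 [-1.3553  0.0006]
 [-0.178  -0.0421]]
(array([0.4973, 0.2929, 0.1799]), [1.059847909072839, 1.6698647067573238])
[0.4994 0.2952 0.179 ]
[0.4954 0.29   0.179 ]
scene amber 8.1 0.93 352
scene white 7.2 0.59 769
scene can_center 7.2 0.78 807
scene glass 10.4 0.97 1031
side amber 7.7 0.72 1013
side white 14.4 0.62 127
side can_center 3.4 0.65 1698
side glass 11.0 0.85 761
```

Run:
```python
from fit import *
from scipy.optimize import minimize
M=np.load('masks.npz')
def fitc(l,parts,g,cams):
    def cost(c):
        t=0
        for n in cams:
            m=M[f'{n}_{l}'].astype(np.uint8)
            K=np.zeros((1600,2560),np.uint8)
            cv2.fillPoly(K,[(hull(n,c,p)*4+1.5).round().astype(int) for p in parts],1)
            mm=cv2.resize(m,None,fx=4,fy=4,interpolation=cv2.INTER_NEAREST)
            t+=(K!=mm).sum()/16/max(m.sum(),1)
        return t
    s=minimize(cost,g,method='Nelder-Mead',options=dict(initial_simplex=[g,[g[0]+.01,g[1]],[g[0],g[1]+.01]],xatol=2e-4))
    return s.x,s.fun
can=lambda b:[[(b,.025),(b+.148,.025)],[(b+.145,.0175),(b+.19,.0175)]]
for cams in (['side'],['scene'],['side','scene']): print(cams,fitc('can_center',can(.008),[.497,.291],cams))
print(fitc('glass',[[(0,.038),(.095,.038)]],[.473,-.304],['scene','side']))
print('amber',fitc('amber',[[(0,.03),(.11,.03)],[(.13,.012),(.17,.012)]],[.694,-.04],['side']))
for n in('scene','side'):
    im=cv2.imread(f'pics/{n}1.png')
    im=cv2.resize(im,None,fx=4,fy=4,interpolation=cv2.INTER_CUBIC)
    for p in can(.008): cv2.polylines(im,[(hull(n,(.4975,.2915),p)*4+1.5).round().astype(int)],True,(0,255,0),1)
    P=.6943,.0311,-.0497
    for sy,cc in((-1,(0,255,255)),(1,(255,0,255))):
        c=W(P,[0,sy*.073],0); print(c)
        cv2.polylines(im,[(hull(n,c,[(0,.03),(.1,.03)])*4+1.5).round().astype(int)],True,cc,1)
    if n=='scene': im=im[400:1160,1160:1760]
    else: im=im[500:1300,800:1400]
    cv2.imwrite(f'pics/ov_{n}.png',cv2.resize(im,None,fx=.75,fy=.75))
```

```text
[ 0.6943  0.0311 -0.0497] -2.847958745402167
[[-1.9893 -1.2012]
 [-0.6098 -0.8166]
 [-1.406  -1.7015]
 [ 1.4468  2.4887]
 [ 0.6953  1.7677]
 [-1.5254 -1.7656]
 [-0.8244 -0.8429]
 [-1.3553  0.0006]
 [-0.178  -0.0421]]
(array([0.4973, 0.2929, 0.1799]), [1.059847909072839, 1.6698647067573238])
[0.4994 0.2952 0.179 ]
[0.4954 0.29   0.179 ]
['side'] (array([0.4972, 0.2903]), np.float64(0.21396495877502944))
['scene'] (array([0.4919, 0.2993]), np.float64(0.21987298636926889))
['side', 'scene'] (array([0.4958, 0.2943]), np.float64(0.467651780358261))
(array([ 0.4814, -0.2988]), np.float64(0.40523510019870224))
amber (array([ 0.6888, -0.042 ]), np.float64(0.12518509378084897))
[np.float64(0.6906733934377967), np.float64(-0.04180986027172856), 0]
[np.float64(0.6979266065622034), np.float64(0.10400986027172857), 0]
[np.float64(0.6906733934377967), np.float64(-0.04180986027172856), 0]
[np.float64(0.6979266065622034), np.float64(0.10400986027172857), 0]
```

View pics/ov_scene.png

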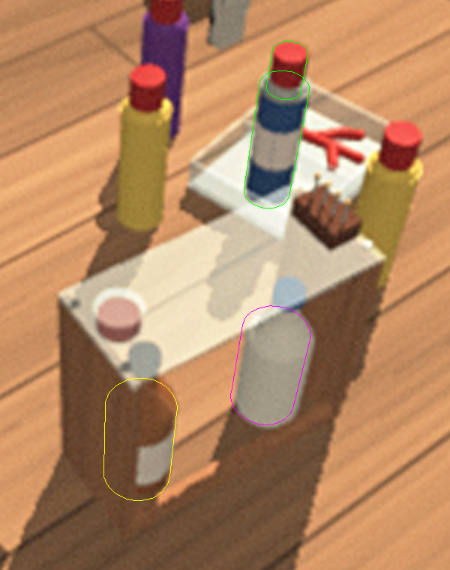

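View pics/ov_side.png

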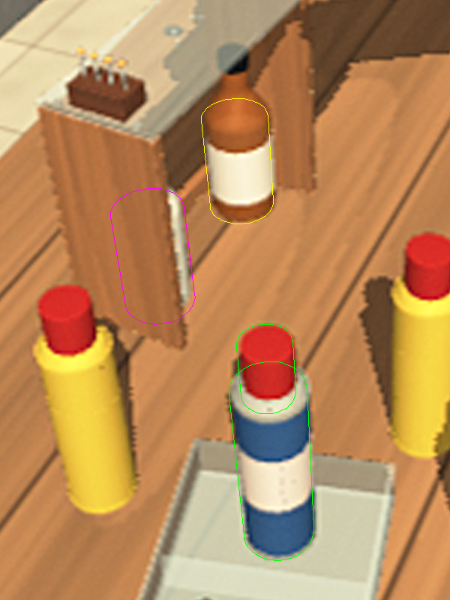

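Call:
drive_tool --pt "-1 3 0 0 0 0.11" --pt "-2 6 0 0 0 0.22" --pt "-3 9 0 0 0 0.33" --pt "-4 12 0 0 0 0.44" --pt "-5 15 0 0 0 0.55" --pt "-6 18 0 0 0 0.66" --pt "-6.8 21.2 0 0 0 0.77" --pt "-6.8 21.2 0 0 0 0.88"

```text
time_s: 3.33
tcp_pos: [0.4958, 0.2962, 0.3658]
eef_rot: [-90.0, -0.0, 140.9]
contact_force: [-0.7, -1.4, 0.3]
gripper_width: 0.0875
```

Call:
drive_tool --pt "0 0 0 0 0 0.11" --pt "0 0 0 0 0 0.22" --pt "0 0 0 0 0 0.33" --pt "0 0 -2 0 0 0.44" --pt "0 0 -4 0 0 0.55" --pt "0 0 -7 0 0 0.63" --pt "0 0 -10 0 0 0.63" --pt "0 0 -10 0 0 0.63"

```text
time_s: 4.0
tcp_pos: [0.4944, 0.2902, 0.2606]
eef_rot: [-89.7, -0.4, 176.5]
contact_force: [-0.8, -0.8, -2.8]
gripper_width: 0.0879
```

Run:
```python
from h import *
s=r.get_state(); print(s['time_s'],s['joints'].round(3),s['tcp_pos'].round(4),s['eef_rot'].round(2))
for n in('scene','side'):
    im=imaging.capture(n)[:,:,::-1].copy()
    print(proj(n,s['tcp_pos']))
    c=im[60:200,330:450] if n=='scene' else im[160:340,230:350]
    cv2.imwrite(f'pics/g_{n}.png',cv2.resize(c,None,fx=3.3,fy=3.3,interpolation=cv2.INTER_CUBIC))
a=cv2.imread('pics/g_scene.png');b=cv2.imread('pics/g_side.png'); h=max(a.shape[0],b.shape[0])
cv2.imwrite('pics/g.png',np.hstack([cv2.copyMakeBorder(x,0,h-x.shape[0],0,0,0) for x in(a,b)]))
```

```text
4.0 [ 49.864  10.159  -8.973  -0.141 -71.386  36.653] [0.4944 0.2902 0.2606] [-89.66  -0.42 176.47]
[[388.19444869  98.42306242]]
[[287.73518438 214.15377597]]
```

View pics/g.png

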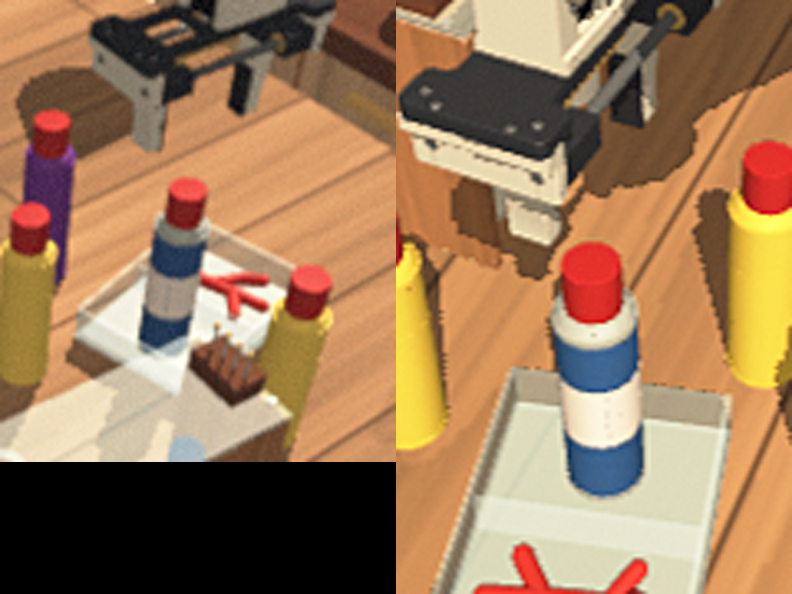

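Call:
drive_tool --pt "0 0 -1.5 0 0 0" --pt "0 0 -3.5 0 0 0" --pt "0 0 -5.5 0 0 0" --pt "0 0 -7.5 0 0 0" --pt "0 0 -9.5 0 0 0" --pt "0 0 -10.9 0 0 0" --pt "0 0 -10.9 0 0 0" --pt "0 0 -10.9 0 0 0"

```text
time_s: 4.77
tcp_pos: [0.498, 0.2927, 0.1593]
eef_rot: [-90.0, 0.1, 176.5]
contact_force: [0.8, 1.1, 0.2]
gripper_width: 0.0874
```

Run:
```python
from h import *
s=r.get_state(); print(s['time_s'],s['joints'].round(3),s['tcp_pos'].round(4),s['eef_rot'].round(2))
for n in('scene','side'):
    im=imaging.capture(n)[:,:,::-1].copy()
    c=im[60:200,330:450] if n=='scene' else im[160:340,230:350]
    cv2.imwrite(f'pics/g2_{n}.png',cv2.resize(c,None,fx=3.3,fy=3.3,interpolation=cv2.INTER_CUBIC))
a=cv2.imread('pics/g2_scene.png');b=cv2.imread('pics/g2_side.png'); h=max(a.shape[0],b.shape[0])
cv2.imwrite('pics/g2.png',np.hstack([cv2.copyMakeBorder(x,0,h-x.shape[0],0,0,0) for x in(a,b)]))
```

```text
4.7667 [ 4.9869e+01  1.4441e+01 -1.7344e+01  5.2000e-02 -5.8129e+01  3.6628e+01] [0.498  0.2927 0.1593] [-9.0040e+01  9.0000e-02  1.7652e+02]
```

View pics/g2.png

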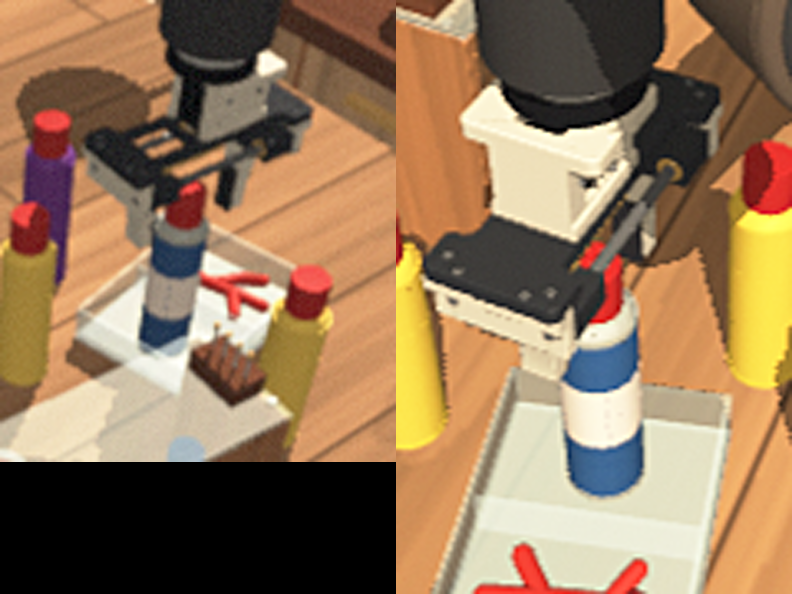

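Run:
```python
from h import *
for n,o,k in(('scene',(330,60),0),('side',(230,160),396)):
    for p in ((.498,.3367,.159),(.498,.3577,.159),(.498,.2487,.159),(.498,.2927,.198),(.498,.2927,.160)):
        q=(proj(n,p)[0]-o)*3.3; print(n,p,q+[k,0])
```

```text
scene (0.498, 0.3367, 0.159) [215.77320135 204.76181973]
scene (0.498, 0.3577, 0.159) [231.99690088 196.52090982]
scene (0.498, 0.2487, 0.159) [145.12248472 240.64920721]
scene (0.498, 0.2927, 0.198) [186.92912435 187.62519588]
scene (0.498, 0.2927, 0.16) [181.14649138 221.55612564]
side (0.498, 0.3367, 0.159) [554.71848643 364.01498524]
side (0.498, 0.3577, 0.159) [537.70448741 391.57401864]
side (0.498, 0.2487, 0.159) [619.41862808 259.21461687]
side (0.498, 0.2927, 0.198) [584.70873426 262.3440327 ]
side (0.498, 0.2927, 0.16) [588.23376084 308.40686043]
```

Call:
drive_tool --pt "-0.2 0 0 0 0 0" --pt "-0.2 0 0 0 0 0" --pt "-0.2 0 0 0 0 0" --pt "-0.2 0 0 0 0 0" --pt "-0.2 0 0 0 0 0" --pt "-0.2 0 0 0 0 0" --pt "-0.2 0 0 0 0 0" --pt "-0.2 0 0 0 0 0" --claw 0 --squeeze 30

```text
time_s: 5.53
tcp_pos: [0.495, 0.292, 0.1575]
eef_rot: [-90.0, -0.0, 176.5]
contact_force: [-0.0, -0.7, 0.3]
gripper_width: 0.0399
```

Call:
drive_tool --pt "0 0 0 0 0 0" --pt "0 0 0 0 0 0" --pt "0 0 0 0 0 0" --pt "0 0 0 0 0 0" --pt "0 0 0 0 0 0" --pt "0 0 0 0 0 0" --pt "0 0 0.3 0 0 0" --pt "0 0 0.6 0 0 0"

```text
time_s: 6.2
tcp_pos: [0.4947, 0.2917, 0.1634]
eef_rot: [-90.0, -0.0, 176.5]
contact_force: [0.5, -0.1, -2.9]
gripper_width: 0.0346
```

Call:
drive_tool --pt "0 0 0.5 0 0 0" --pt "0 0 1.2 0 0 0" --pt "0 0 2.0 0 0 0" --pt "0 0 2.8 0 0 0" --pt "0 0 3.6 0 0 0" --pt "0 0 4.4 0 0 0" --pt "0 0 5.0 0 0 0" --pt "0 0 5.0 0 0 0"

```text
time_s: 6.87
tcp_pos: [0.4956, 0.2925, 0.2154]
eef_rot: [-90.1, 0.1, 176.5]
contact_force: [-0.0, -0.0, -1.6]
gripper_width: 0.0344
```

Run:
```python
from h import *
s=r.get_state(); print(s['time_s'],s['joints'].round(3),s['tcp_pos'].round(4),s['eef_rot'].round(2),s['contact_force'],s['gripper_width'])
for n in('scene','side'):
    im=imaging.capture(n)[:,:,::-1].copy()
    c=im[40:200,330:450] if n=='scene' else im[140:340,230:350]
    cv2.imwrite(f'pics/g3_{n}.png',cv2.resize(c,None,fx=2.9,fy=2.9,interpolation=cv2.INTER_CUBIC))
a=cv2.imread('pics/g3_scene.png');b=cv2.imread('pics/g3_side.png'); h=max(a.shape[0],b.shape[0])
cv2.imwrite('pics/g3.png',np.hstack([cv2.copyMakeBorder(x,0,h-x.shape[0],0,0,0) for x in(a,b)]))
```

```text
6.8667 [ 5.0032e+01  1.1582e+01 -1.3258e+01  2.7000e-02 -6.5008e+01  3.6486e+01] [0.4956 0.2925 0.2154] [-9.0110e+01  1.1000e-01  1.7653e+02] [-0.04729337 -0.00484581 -1.63203708] 0.03437112599763744
```

View pics/g3.png

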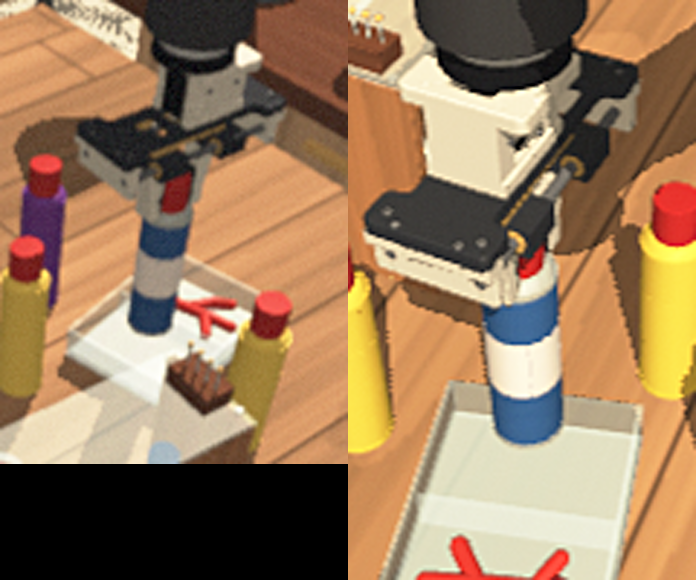

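Run:
```python
import numpy as np
from scipy.optimize import least_squares
D=[([16.507,20.546,.682,0,-70.136],(.675,0,.2266)),([49.864,10.159,-8.973,-.141,-71.386],(.4944,.2902,.2606)),([49.869,14.441,-17.344,.05,-58.13],(.498,.2927,.1593)),([50.03,11.58,-13.26,.03,-65.0],(.4956,.2925,.2154))]
def f(p):
    a,L1,L2,h,e=p; o=[]
    for j,t in D:
        j=np.radians(j); ph=j[1]-j[2]; x=np.sqrt(t[0]**2+t[1]**2-.1915**2)
        o+=[a+L1*np.sin(j[1])+L2*np.cos(ph)+e*np.sin(ph)-x, h+L1*np.cos(j[1])-L2*np.sin(ph)+e*np.cos(ph)-t[2]]
    return np.array(o)
for e0 in (0,):
    s=least_squares(f,[0,.4,.5,.3,0]); print(s.x,s.fun*1000)
    s=least_squares(lambda p:f([*p,0]),[0,.4,.5,.3]); print(s.x,s.fun*1000)
    s=least_squares(lambda p:f([0,*p,0]),[.4,.5,.3]); print(s.x,s.fun*1000)
```

```text
[-0.00222983  0.61396756  0.45640869 -0.20625922  0.01329936] [-0.2456437  -0.52012421  1.27300018  0.46144685  0.86808612 -0.09076947
 -1.89544455  0.14945263]
[ 0.00352138  0.61245609  0.45639288 -0.19269204] [ 0.44126407 -0.87098082  2.38387771 -0.01875842 -0.77628876  0.71614842
 -2.04885489  0.17359666]
[ 0.61398208  0.45981825 -0.19278553] [ 0.67701094 -0.69944422  2.36782412  0.26717331 -1.00544451  0.29618416
 -2.15544522  0.13609263]
```

Call:
drive_tool --pt "0.5 -1 0.5 0 0 0" --pt "1.5 -3 1 0 0 0" --pt "2.5 -5 1 0 0 0" --pt "3.3 -7.2 1 0 0 0" --pt "4.1 -9.5 1 0 0 0" --pt "4.8 -11.8 1 0 0 0" --pt "5.5 -14 1 0 0 0" --pt "6 -16.2 1 0 0 0"

```text
time_s: 7.63
tcp_pos: [0.5552, 0.1283, 0.2232]
eef_rot: [-90.0, -0.0, 176.5]
contact_force: [0.7, -0.1, -1.3]
gripper_width: 0.0341
```

Call:
drive_tool --pt "0.5 -2.2 0 0 0 0" --pt "1 -4.3 0 0 0 0" --pt "1.5 -6.4 0 0 0 0" --pt "2 -8 0 0 0 0" --pt "2.4 -9.0 0 0 0 0" --pt "2.4 -9.3 0 0 0 0" --pt "2.4 -9.3 0 0 0 0" --pt "2.4 -9.3 0 0 0 0"

```text
time_s: 8.3
tcp_pos: [0.5788, 0.0371, 0.2233]
eef_rot: [-90.0, -0.0, 176.5]
contact_force: [-0.0, 0.1, -1.2]
gripper_width: 0.0347
```

```bash
cat > ov.py <<'E'
from fit import *
import sys
def show(tag,c=None,b=0,P=(.6943,.0311,-.0497),crop=None):
    s=r.get_state(); print(s['time_s'],s['joints'].round(3).tolist(),s['tcp_pos'].round(4),s['eef_rot'].round(2),s['contact_force'].round(1),round(s['gripper_width'],4))
    ims=[]
    for n in('scene','side'):
        im=imaging.capture(n)[:,:,::-1].copy(); cv2.imwrite(f'pics/{tag}_{n}.png',im)
        x0,y0,w,hh=(285,120,150,170) if n=='scene' else (195,90,150,170)
        im=cv2.resize(im[y0:y0+hh,x0:x0+w],None,fx=2.6,fy=2.6,interpolation=cv2.INTER_CUBIC)
        if c is not None:
            for p in ([(b,.025),(b+.148,.025)],[(b+.145,.0175),(b+.19,.0175)]): cv2.polylines(im,[((hull(n,c,p)+.5-[x0,y0])*2.6).round().astype(int)],True,(0,255,0),1)
        ims.append(im)
    cv2.imwrite(f'pics/{tag}.png',np.hstack(ims))
E
python3 - <<'E' | tail -1
from ov import *
show('st',(.579,.037),.074)
E
```

```text
8.3 [22.973, 11.8, -11.89, -0.011, -66.334, 63.532] [0.5788 0.0371 0.2233] [-90.    -0.03 176.5 ] [-0.   0.1 -1.2] 0.0347
```

View pics/st.png

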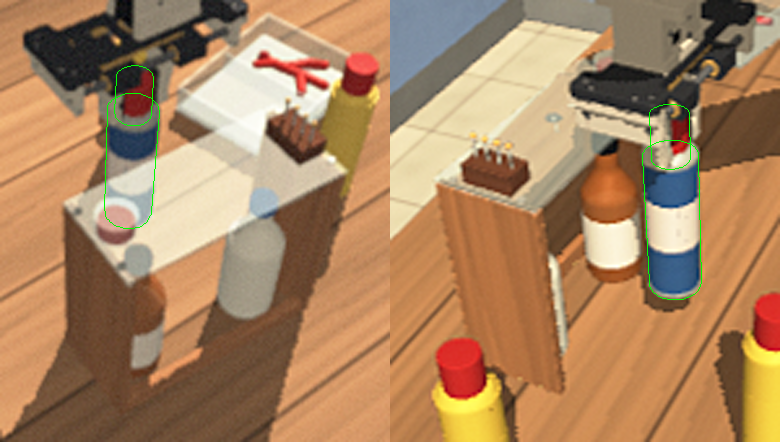

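Call:
drive_tool --pt "0 0 0 0 -0.03 0" --pt "0 0 0 0 -0.06 0" --pt "0 0 0 0 -0.09 0" --pt "0 0 0 0 -0.12 0" --pt "0 0 0 0 -0.12 0" --pt "0 0 0 0 -0.12 0" --pt "0 0 0 0 -0.12 0" --pt "0 0 0 0 -0.12 0"

```text
time_s: 9.07
tcp_pos: [0.5793, 0.0374, 0.2236]
eef_rot: [-90.4, 6.8, 176.5]
contact_force: [0.6, 0.2, -2.5]
gripper_width: 0.0344
```

```bash
cat > kin.py <<'E'
import numpy as np
from scipy.spatial.transform import Rotation as Ro
from scipy.optimize import least_squares
LO=np.radians([-176.03,-82.01,-58.28,-173.87,-174.79,-173.66]);HI=np.radians([176.03,121.73,71.71,95.51,-.11,173.66])
M=np.array([[0,1,0],[1,0,0],[0,0,-1.]]).T # columns: tool x=local y, tool y=local x, tool z=-local z
def fk(j,p,s4=-1,full=False):
    a,L1,L2,h,T,lat=p[:6]; ph=j[1]-j[2]
    Rz=Ro.from_euler('z',j[0])
    w=Rz.apply([a+L1*np.sin(j[1])+L2*np.cos(ph),-lat,h+L1*np.cos(j[1])-L2*np.sin(ph)])
    R=Rz*Ro.from_euler('y',ph)*Ro.from_euler('x',s4*j[3])*Ro.from_euler('y',-j[4])*Ro.from_euler('x',-j[5])
    Rt=R.as_matrix()@M
    t=w+Rt[:,1]*T
    return t,Rt,w
E
python3 - <<'E'
from kin import *
from plant import r
s=r.get_state(); print(s['joints'].round(3).tolist(),s['tcp_pos'].round(4).tolist(),s['eef_rot'].round(2).tolist())
E0=[-90,0,90]
D=[([16.507,20.546,.682,0,-70.136,-16.507],(.675,0,.2266),(-90,0,90)),([49.864,10.159,-8.973,-.141,-71.386,36.653],(.4944,.2902,.2606),(-89.66,-.42,176.47)),([49.869,14.441,-17.344,.05,-58.13,36.63],(.498,.2927,.1593),(-90.04,.09,176.52)),([50.03,11.58,-13.26,.03,-65.0,36.49],(.4956,.2925,.2154),(-90.11,.11,176.53)),
([22.973,11.8,-11.89,-.011,-66.334,63.532],(.5788,.0371,.2233),(-90,-.03,176.5)),(s['joints'],s['tcp_pos'],s['eef_rot'])]
for s4 in(1,-1):
    def f(p):
        o=[]
        for j,t,e in D:
            tt,R,_=fk(np.radians(j),p,s4); Re=Ro.from_euler('xyz',e,degrees=True).as_matrix()
            o+=list((tt-t)*1000)+list((Ro.from_matrix(R@Re.T).as_rotvec(degrees=True)))
        return np.array(o)
    q=least_squares(f,[0,.614,.459,.16,.35,.1915],loss='soft_l1'); print(s4,q.x.round(4).tolist(),q.cost); print(f(q.x).reshape(-1,6).round(2))
E
```

```text
[24.947, 7.631, -18.797, 3.417, -57.403, 59.908] [0.5793, 0.0374, 0.2236] [-90.42, 6.83, 176.52]
1 [0.0049, 0.602, 0.4582, 0.0038, 0.1855, 0.1921] 68.3588822785108
[[ 5.000e-02 -3.600e-01 -2.100e-01  0.000e+00 -0.000e+00  0.000e+00]
 [ 2.400e+00  2.600e-01  1.700e-01 -1.700e-01 -2.100e-01  9.000e-02]
 [-5.000e-02  8.000e-02  7.000e-01  6.000e-02  7.000e-02 -5.000e-02]
 [-1.800e-01 -4.400e-01  2.300e-01  4.000e-02  3.000e-02 -2.000e-02]
 [ 3.100e-01 -3.400e-01  2.500e-01 -2.000e-02 -1.000e-02  1.000e-02]
 [-3.502e+01  1.416e+01 -1.120e+01  5.550e+00  2.580e+00 -3.040e+00]]
-1 [0.0031, 0.6003, 0.4606, 0.2353, 0.4143, 0.1916] 10.492756999531801
[[-0.2   0.11 -0.02  0.   -0.    0.  ]
 [-0.26  0.08  0.31  0.   -0.    0.  ]
 [ 0.01  0.27  0.38  0.    0.01  0.01]
 [ 0.09  0.26  0.16  0.   -0.01  0.  ]
 [ 0.06  0.23  0.21 -0.   -0.    0.  ]
 [ 0.04 -2.17 -9.73  0.   -0.    0.  ]]
```

Run:
```python
from kin import *
from plant import r
s=r.get_state()
D=[([16.507,20.546,.682,0,-70.136,-16.507],(.675,0,.2266),(-90,0,90)),([49.864,10.159,-8.973,-.141,-71.386,36.653],(.4944,.2902,.2606),(-89.66,-.42,176.47)),([49.869,14.441,-17.344,.05,-58.13,36.63],(.498,.2927,.1593),(-90.04,.09,176.52)),([50.03,11.58,-13.26,.03,-65.0,36.49],(.4956,.2925,.2154),(-90.11,.11,176.53)),
([22.973,11.8,-11.89,-.011,-66.334,63.532],(.5788,.0371,.2233),(-90,-.03,176.5)),(s['joints'],s['tcp_pos'],s['eef_rot'])]
def fk2(j,p):
    a,L1,L2,h,T,lat,e,w5=p; ph=j[1]-j[2]
    Rz=Ro.from_euler('z',j[0])
    b=Rz.apply([a+L1*np.sin(j[1]),-lat,h+L1*np.cos(j[1])])
    Rf=Rz*Ro.from_euler('y',ph)
    w=b+Rf.apply([L2,0,e])
    R5=Rf*Ro.from_euler('x',-j[3])*Ro.from_euler('y',-j[4])
    Rt=(R5*Ro.from_euler('x',-j[5])).as_matrix()@M
    return w+R5.apply([T,0,w5]),Rt
for fix in (0,1,2):
    def full(p):
        p=np.array(p); 
        if fix<2:p[7]=0
        if fix<1:p[6]=0
        return p
    f=lambda p:np.concatenate([(fk2(np.radians(j),full(p))[0]-t)*1000 for j,t,e in D])
    q=least_squares(f,[0,.614,.459,.16,.35,.1915,0,0]); print(fix,full(q.x).round(4).tolist(),q.cost); print(f(q.x).reshape(-1,3).round(2)[-2:])
```

```text
0 [0.0101, 0.606, 0.4516, 0.2343, 0.4212, 0.1914, 0.0, 0.0] 41.690225136013524
[[-0.2   0.39  1.61]
 [ 0.39 -2.12 -7.82]]
1 [0.0119, 0.6056, 0.4517, 0.2401, 0.4225, 0.1914, -0.0044, 0.0] 41.39688286400784
[[-0.19  0.41  1.58]
 [ 0.42 -2.17 -7.76]]
2 [-0.0935, 0.6011, 0.4651, 0.252, 0.4298, 0.1918, -0.0004, 0.0924] 0.1393377660824314
[[ 0.07  0.04  0.08]
 [-0.02  0.02 -0.04]]
```

```bash
cat > kin2.py <<'E'
from kin import *
PM=[-0.0935,0.6011,0.4651,0.252,0.4298,0.1918,-0.0004,0.0924]
def fk2(j,p=PM):
    a,L1,L2,h,T,lat,e,w5=p; ph=j[1]-j[2]
    Rz=Ro.from_euler('z',j[0])
    b=Rz.apply([a+L1*np.sin(j[1]),-lat,h+L1*np.cos(j[1])])
    Rf=Rz*Ro.from_euler('y',ph)
    w=b+Rf.apply([L2,0,e])
    R5=Rf*Ro.from_euler('x',-j[3])*Ro.from_euler('y',-j[4])
    Rt=(R5*Ro.from_euler('x',-j[5])).as_matrix()@M
    return w+R5.apply([T,0,w5]),Rt,b,w
def Rtool(alpha,head,jawroll=0,flip=False):
    # tool y = pointing dir; camera up side
    a,h=np.radians(alpha),np.radians(head)
    y=np.array([np.cos(a)*np.cos(h),np.cos(a)*np.sin(h),-np.sin(a)])
    x=np.array([-np.sin(a)*np.cos(h),-np.sin(a)*np.sin(h),-np.cos(a)])
    if flip:x=-x
    R=np.c_[x,y,np.cross(x,y)]
    return R@Ro.from_euler('y',jawroll,degrees=True).as_matrix()
def ik(t,R,seeds,tol=1e-3):
    best=None
    for s in seeds:
        f=lambda j:np.r_[(fk2(j)[0]-t)*5,Ro.from_matrix(fk2(j)[1]@R.T).as_rotvec()]
        q=least_squares(f,np.clip(s,LO+1e-3,HI-1e-3),bounds=(LO,HI),max_nfev=150)
        c=np.linalg.norm(q.fun)
        if best is None or c<best[0]: best=(c,q.x)
        if c<tol: break
    return best
E
python3 - <<'E'
from kin2 import *
J=np.radians([22.973,11.8,-11.89,-.011,-66.334,63.532])
rng=np.random.default_rng(0)
th=-.0497
def W(x,y=0,z=.015): c,s=np.cos(th),np.sin(th); return np.array([.6943+c*x-s*y,.0311+s*x+c*y,z])
seeds=[J]+[np.clip(J+rng.normal(0,.9,6),LO,HI) for _ in range(14)]
for head in(-3,):
  for al in(40,45,50,55,60,65,70,75,80,90):
    o=[]
    for x in(-.17,-.10,-.03):
        c,q=ik(W(x),Rtool(al,head),seeds); o.append((round(c,3),np.degrees(q).round(0).astype(int).tolist()))
    print(head,al,o)
E
```

```text
-3 40 [(np.float64(0.137), [58, 17, -58, 96, -44, -64]), (np.float64(0.197), [47, 21, -49, 96, -41, -52]), (np.float64(0.215), [33, 25, -38, 96, -31, -38])]
-3 45 [(np.float64(0.116), [54, 16, -57, 96, -39, -58]), (np.float64(0.154), [37, 20, -45, 96, -30, -42]), (np.float64(0.152), [28, 25, -36, 96, -23, -32])]
-3 50 [(np.float64(0.086), [42, 15, -52, 96, -29, -46]), (np.float64(0.097), [31, 20, -42, 96, -22, -35]), (np.float64(0.083), [23, 25, -34, 96, -18, -28])]
-3 55 [(np.float64(0.039), [34, 16, -49, 96, -21, -38]), (np.float64(0.033), [26, 21, -41, 96, -16, -30]), (np.float64(0.011), [20, 26, -33, 96, -13, -25])]
-3 60 [(np.float64(0.0), [28, 17, -47, 90, -15, -28]), (np.float64(0.0), [23, 22, -40, 85, -12, -18]), (np.float64(0.0), [19, 26, -33, 76, -11, -5])]
-3 65 [(np.float64(0.0), [26, 17, -46, 70, -13, -7]), (np.float64(0.0), [22, 22, -39, 62, -12, 6]), (np.float64(0.0), [19, 26, -33, 51, -12, 19])]
-3 70 [(np.float64(0.0), [26, 17, -46, 47, -13, 16]), (np.float64(0.0), [23, 22, -39, 38, -14, 28]), (np.float64(0.0), [21, 26, -32, 30, -16, 38])]
-3 75 [(np.float64(0.0), [28, 17, -44, 27, -17, 34]), (np.float64(0.0), [24, 22, -37, 21, -19, 44]), (np.float64(0.0), [22, 26, -28, 16, -22, 51])]
-3 80 [(np.float64(0.0), [28, 18, -41, 13, -23, 47]), (np.float64(0.0), [24, 22, -33, 10, -26, 54]), (np.float64(0.0), [21, 27, -24, 8, -30, 59])]
-3 90 [(np.float64(0.0), [26, 20, -32, 0, -37, 61]), (np.float64(0.0), [22, 25, -23, 0, -41, 65]), (np.float64(0.0), [20, 31, -14, 0, -46, 67])]
```

```bash
cat > srch.py <<'E'
from kin2 import *
th=-.0497; P0=np.array([.6943,.0311,0]); Rp=Ro.from_euler('z',th).as_matrix()
def boxpts(xh,y0,y1,zh,n=9):
    g=np.linspace(-1,1,n); X,Y,Z=np.meshgrid(g*xh,np.linspace(y0,y1,n),g*zh,indexing='ij')
    return np.c_[X.ravel(),Y.ravel(),Z.ravel()]
BODY=boxpts(.039,-.126,-.066,.0965,13)
def cyl(rad,y0,y1):
    a=np.linspace(0,6.28,16,endpoint=False); Y=np.linspace(y0,y1,12)
    return np.array([[rad*np.cos(t),y,rad*np.sin(t)] for t in a for y in Y])
ARM=np.vstack([boxpts(.039,-.2,-.126,.045,7),cyl(.055,-.43,-.2)])
CAM=np.array([-.073,-.159,0])+boxpts(.02,-.02,.02,.03,4)
ALL=np.vstack([BODY,ARM,CAM])
def fingers(op): return boxpts(.0095,-.066,0,op/2+.021,9)
FING=boxpts(.0095,-.066,0,.021,11)
def dcyl(p,c,rad,h):  # signed dist to cylinder vertical
    dr=np.hypot(p[:,0]-c[0],p[:,1]-c[1])-rad; dz=p[:,2]-h
    return np.where((dr>0)&(dz>0),np.hypot(dr,dz),np.maximum(dr,dz))
def dbox(p,lo,hi):
    d=np.maximum(lo-p,p-hi); return np.where((d>0).any(1),np.linalg.norm(np.maximum(d,0),axis=1),d.max(1))
def clear(p,can,fing=False):
    o=[dcyl(p,(0,-.073),.03,.17).min(),dcyl(p,(0,.073),.03,.17).min(),
       dbox(p,np.array([-.055,-.12,.215]),np.array([.05,.12,.265])).min(),
       dbox(p,np.array([-.055,-.12,0]),np.array([.05,-.11,.215])).min(),dbox(p,np.array([-.055,.11,0]),np.array([.05,.12,.215])).min(),p[:,2].min()]
    if not fing:o.append(dcyl(p,(can,0),.025,.19).min())
    return np.array(o)
def setup(al,head,roll,flip,can,ty):
    R=Rtool(al,head,roll,flip) # in place frame
    F=FING@R.T; tz=-F[:,2].min()+.005
    # shift x so that fingers touch can
    Fz=F+[0,ty,tz]
    m=np.abs(Fz[:,1])<.025
    low=m
    if not low.any(): return None
    x=(can-np.sqrt(.025**2-Fz[low,1]**2)-Fz[low,0]); k=x.argmin()
    tx=x.min(); hc=Fz[low][k,2]; yc=Fz[low][k,1]
    return R,np.array([tx,ty,tz]),hc,yc
E
cat > run.py <<'E'
from srch import *
rng=np.random.default_rng(1)
can=-.003; C=[]
for al in range(30,76,3):
  for head in range(-80,91,5):
    for roll in range(-90,90,10):
      for ty in (-.02,-.01,0,.01,.02):
        s=setup(al,head,roll,False,can,ty)
        if s is None: continue
        R,t,hc,yc=s
        if hc>.028 or abs(yc)>.008: continue
        B=BODY@R.T+t
        c=clear(B,can); 
        if c.min()<.003: continue
        c2=min(c.min(),clear(FING@R.T+t,can,True)[:5].min(),clear(np.vstack([ARM,CAM])@R.T+t,can).min())
        if c2<.005: continue
        C.append((c2,al,head,roll,ty,hc))
C.sort(reverse=True); print(len(C)); 
for c in C[:5]: print(c)
J=np.radians([22.973,11.8,-11.89,-.011,-66.334,63.532])
seeds=[J]+[np.radians(v) for v in ([22,22,-39,62,-12,6],[22,22,-39,-100,-30,150],[30,20,-35,-150,-30,170],[10,25,-20,-60,-50,100])]
n=0;t0=__import__('time').time()
seen=set()
for c in C:
    if __import__('time').time()-t0>400: break
    k=(c[1],c[2],c[3]//20)
    if k in seen: continue
    seen.add(k)
    R,t,hc,yc=setup(*c[1:4],False,can,c[4])
    best=None
    for fl in(0,1):
        RR=R@Ro.from_euler('y',180*fl,degrees=True).as_matrix()
        b=ik(P0+Rp@t,Rp@RR,seeds)
        if b[0]<2e-3: print(c,fl,np.degrees(b[1]).round().astype(int).tolist(),flush=True); n+=1
    if n>25: break
E
timeout 560 python3 run.py
```

```text
537
(np.float64(0.019466876681145398), 36, 5, 0, 0.01, np.float64(0.020371322893124003))
(np.float64(0.019466876681145398), 36, -5, 0, -0.01, np.float64(0.020371322893124003))
(np.float64(0.01841394392276328), 39, 10, 0, 0.01, np.float64(0.019765773267682446))
(np.float64(0.01841394392276328), 39, -10, 0, -0.01, np.float64(0.019765773267682446))
(np.float64(0.01837964569237223), 36, 10, 0, 0.01, np.float64(0.020371322893124003))
(np.float64(0.011988111947433312), 45, -20, -20, -0.02, np.float64(0.017624797463384818)) 0 [37, 25, -40, 93, -38, -34]
(np.float64(0.011890712727223814), 48, -20, -20, -0.02, np.float64(0.01694676476961097)) 0 [34, 25, -38, 89, -34, -28]
(np.float64(0.011455672004183792), 48, -20, -30, -0.02, np.float64(0.017415372240926277)) 0 [34, 25, -38, 89, -34, -17]
(np.float64(0.00993194639659658), 51, -15, -20, -0.02, np.float64(0.017139995875460508)) 0 [29, 25, -37, 92, -27, -21]
(np.float64(0.009624900157081277), 42, -20, -10, -0.02, np.float64(0.018905240929079803)) 0 [39, 26, -41, 96, -41, -49]
(np.float64(0.009624900157081277), 42, -20, -10, -0.02, np.float64(0.
[... 1731 characters left out ...]
64(0.006073431491721133), 33, -25, 0, -0.01, np.float64(0.02093474079096306)) 0 [51, 31, -44, 91, -55, -71]
(np.float64(0.006073431491721133), 33, -25, 0, -0.01, np.float64(0.02093474079096306)) 1 [51, 31, -44, 91, -55, 109]
(np.float64(0.006011006989196272), 30, -25, 0, -0.01, np.float64(0.021454482671904335)) 0 [54, 33, -44, 91, -59, -75]
(np.float64(0.006011006989196272), 30, -25, 0, -0.01, np.float64(0.021454482671904335)) 1 [54, 33, -44, 91, -59, 105]
(np.float64(0.005585924631796298), 33, -25, -10, -0.02, np.float64(0.020692656273180305)) 0 [50, 30, -44, 92, -55, -61]
(np.float64(0.005585924631796298), 33, -25, -10, -0.02, np.float64(0.020692656273180305)) 1 [50, 30, -44, 92, -55, 119]
```

```bash
cat > nest.py <<'E'
from srch import *
def fing2(op):
    b=boxpts(.0095,-.066,0,.0105,11)
    return b+[0,0,op/2+.0105], b-[0,0,op/2+.0105]
def nest(R,op,lift=.005):
    A,B=[f@R.T for f in fing2(op)]
    tz=-min(A[:,2].min(),B[:,2].min())+lift
    A=A+[0,0,tz];B=B+[0,0,tz]
    ca=cv2h(A);cb=cv2h(B)
    from scipy.optimize import fsolve
    def d(pts,c): 
        # distance to dense hull boundary
        return np.hypot(pts[:,0]-c[0],pts[:,1]-c[1])
    g=np.r_[max(A[:,0].max(),B[:,0].max())+.018,(A[A[:,0].argmax(),1]+B[B[:,0].argmax(),1])/2]
    f=lambda c:[d(ca,c).min()-.025,d(cb,c).min()-.025]
    q=least_squares(f,g)
    if np.abs(q.fun).max()>3e-4: return None
    c=q.x; ia=d(ca,c).argmin(); ib=d(cb,c).argmin()
    na=c-ca[ia,:2]; nb=c-cb[ib,:2]
    return c,tz,ca[ia,2],cb[ib,2],np.degrees(np.arctan2(na[1],na[0])),np.degrees(np.arctan2(nb[1],nb[0])),A,B
def cv2h(P): return P
E
cat > run2.py <<'E'
from nest import *
import time
can=-.003; C=[]
op=.028
for al in range(33,64,3):
  for head in range(-35,6,5):
    for roll in range(-50,31,10):
        R=Rtool(al,head,roll)
        s=nest(R,op)
        if s is None: continue
        c,tz,ha,hb,na,nb,A,B=s
        if max(ha,hb)>.03: continue
        lo,hi=min(na,nb),max(na,nb)
        if lo>-10 or hi<10: continue
        t=np.array([can-c[0],-c[1],tz])
        sh=t-[0,0,tz]
        c1=clear(BODY@R.T+t,can).min()
        cf=clear(np.vstack([A,B])+sh,can,True)[:5].min()
        ca=clear(np.vstack([ARM,CAM])@R.T+t,can).min()
        m=min(c1,cf,ca)
        if m<.004: continue
        C.append((round(m,4),al,head,roll,t.round(4).tolist(),round(ha,3),round(hb,3),round(lo),round(hi),round(cf,4)))
C.sort(reverse=True); print(len(C)); 
for c in C[:4]: print(c)
J=np.radians([22.973,11.8,-11.89,-.011,-66.334,63.532])
seeds=[J]+[np.radians(v) for v in ([34,25,-38,89,-34,-28],[22,22,-39,62,-12,6],[22,22,-39,-100,-30,150])]
n=0;t0=time.time()
for c in C:
    if time.time()-t0>350 or n>16: break
    R=Rtool(*c[1:4]); t=np.array(c[4])
    b=ik(P0+Rp@t,Rp@R,seeds)
    if b[0]>2e-3: continue
    b2=ik(P0+Rp@(t-[.14,0,0]),Rp@R,[b[1]])
    print(c,np.degrees(b[1]).round().astype(int).tolist(),round(b2[0],4),np.degrees(b2[1]).round().astype(int).tolist(),flush=True); n+=1
E
timeout 570 python3 run2.py
```

```text
61
(np.float64(0.0148), 33, 0, 0, [-0.0289, 0.0, 0.013], np.float64(0.021), np.float64(0.021), -34, 34, np.float64(0.0148))
(np.float64(0.0143), 36, 0, 0, [-0.0293, 0.0, 0.0127], np.float64(0.02), np.float64(0.02), -34, 34, np.float64(0.0148))
(np.float64(0.0136), 39, 0, 0, [-0.0297, 0.0, 0.0124], np.float64(0.02), np.float64(0.02), -34, 34, np.float64(0.0148))
(np.float64(0.0135), 48, 0, 0, [-0.0308, 0.0, 0.0114], np.float64(0.018), np.float64(0.018), -34, 34, np.float64(0.0148))
(np.float64(0.0042), 54, -5, -10, [-0.0314, -0.0021, 0.0141], np.float64(0.021), np.float64(0.018), -31, 37, np.float64(0.0131)) [23, 26, -34, 96, -18, -22] 0.0136 [38, 16, -51, 96, -25, -36]
```

```bash
cat > run3.py <<'E'
from nest import *
import time
can=-.004; C=[]
t0=time.time()
for op in (.008,.012,.016,.020,.024):
 for al in range(42,59,2):
  for head in range(-24,1,3):
    for roll in range(-35,11,5):
        R=Rtool(al,head,roll)
        s=nest(R,op,.004)
        if s is None: continue
        c,tz,ha,hb,na,nb,A,B=s
        if max(ha,hb)>.03: continue
        lo,hi=min(na,nb),max(na,nb)
        if lo>-5 or hi<5: continue
        t=np.array([can-c[0],-c[1],tz])
        sh=t-[0,0,tz]
        c1=clear(BODY@R.T+t,can).min()
        cf=clear(np.vstack([A,B])+sh,can,True)[:5].min()
        m=min(c1,cf)
        if m<.006: continue
        m=min(m,clear(np.vstack([ARM,CAM])@R.T+t,can).min())
        if m<.006: continue
        C.append((round(m,4),op,al,head,roll,t.round(4).tolist(),round(ha,3),round(hb,3),round(lo),round(hi),round(cf,4)))
C.sort(reverse=True); print(len(C),time.time()-t0); 
seeds=[np.radians(v) for v in ([29,25,-37,90,-27,-21],)]
n=0
for c in C:
    if time.time()-t0>520 or n>22: break
    R=Rtool(*c[2:5]); t=np.array(c[5])
    b=ik(P0+Rp@t,Rp@R,seeds)
    if b[0]>2e-3: continue
    b2=ik(P0+Rp@(t-[.12,0,0]),Rp@R,[b[1]])
    print(*[float(v) if np.isscalar(v) else v for v in c],np.degrees(b[1]).round().astype(int).tolist(),round(b2[0],4),np.degrees(b2[1]).round().astype(int).tolist(),flush=True); n+=1
E
timeout 575 python3 run3.py
```

```text
493 32.21684241294861
0.0074 0.012 54.0 -6.0 -10.0 [-0.036, -0.0017, 0.0123] 0.018 0.017 -12.0 16.0 0.0228 [24, 25, -35, 95, -19, -23] 0.0106 [36, 17, -49, 96, -25, -35]
0.0074 0.008 54.0 -6.0 -10.0 [-0.0364, -0.0018, 0.0121] 0.018 0.017 -7.0 11.0 0.0248 [24, 25, -35, 95, -19, -24] 0.0109 [36, 17, -49, 96, -25, -36]
0.0073 0.016 54.0 -6.0 -10.0 [-0.0354, -0.0017, 0.0125] 0.019 0.017 -16.0 21.0 0.0208 [24, 25, -35, 95, -19, -23] 0.0104 [36, 17, -49, 96, -25, -35]
0.0072 0.02 54.0 -6.0 -10.0 [-0.0346, -0.0017, 0.0127] 0.019 0.017 -21.0 26.0 0.0187 [24, 25, -35, 95, -19, -23] 0.0103 [36, 17, -49, 96, -25, -35]
0.0072 0.012 54.0 -6.0 -5.0 [-0.036, 0.0008, 0.0109] 0.017 0.016 -16.0 12.0 0.0228 [25, 26, -35, 95, -19, -29] 0.0103 [37, 17, -49, 96, -25, -41]
0.0072 0.008 54.0 -6.0 -5.0 [-0.0364, 0.0008, 0.0108] 0.017 0.016 -11.0 7.0 0.0248 [25, 26, -35, 95, -19, -29] 0.0104 [37, 17, -49, 96, -25, -41]
0.0071 0.016 54.0 -6.0 -5.0 [-0.0354, 0.0008, 0.011] 0.017 0.016 -21.0 17.0 0.0208 [25, 26, -35, 95, -19, -29] 0.0103 [37, 17, -49, 96, -25, -41]
0.007 0.024 54.0 -6.0 -5.0 [-0.0336, 0.0007, 0.0113] 0.017 0.016 -31.0 27.0 0.0165 [25, 26, -35, 95, -19, -28] 0.0103 [36, 18, -48, 96, -25, -41]
0.007 0.02 54.0 -6.0 -5.0 [-0.0346, 0.0008, 0.0112] 0.017 0.016 -25.0 22.0 0.0187 [25, 26, -35, 95, -19, -28] 0.0102 [37, 18, -49, 96, -25, -41]
0.0068 0.024 54.0 -6.0 -10.0 [-0.0337, -0.0017, 0.0129] 0.02 0.017 -26.0 31.0 0.0165 [24, 26, -35, 95, -19, -23] 0.0102 [36, 17, -49, 96, -25, -35]
0.0067 0.016 46.0 -18.0 -35.0 [-0.0346, -0.0071, 0.021] 0.03 0.023 -8.0 26.0 0.0191 [36, 25, -39, 92, -36, -16] 0.0 [53, 18, -53, 85, -42, -26]
0.0063 0.012 54.0 -6.0 0.0 [-0.0358, 0.0033, 0.0096] 0.015 0.015 -20.0 8.0 0.0204 [25, 26, -35, 95, -19, -34] 0.0099 [37, 18, -49, 96, -25, -46]
0.006 0.008 56.0 -3.0 0.0 [-0.0365, 0.0017, 0.0093] 0.015 0.015 -12.0 6.0 0.0241 [22, 26, -34, 93, -15, -27] 0.0148 [33, 18, -47, 96, -21, -40]
```

Call:
drive_tool --pt "0 0 0 0 0.04 0" --pt "0 0 0 0 0.08 0" --pt "0 0 -1 0 0.12 0" --pt "0 0 -2.2 0 0.12 0" --pt "0 0 -3.6 0 0.12 0" --pt "0 0 -5 0 0.12 0" --pt "0 0 -6 0 0.12 0" --pt "0 0 -6.6 0 0.12 0"

```text
time_s: 9.73
tcp_pos: [0.5787, 0.0368, 0.1559]
eef_rot: [-90.0, -0.1, 176.5]
contact_force: [-0.5, 0.6, -1.7]
gripper_width: 0.0345
```

Call:
drive_tool --pt "0 0 -0.1 0 0 0" --pt "0 0 -0.2 0 0 0" --pt "0 0 -0.3 0 0 0" --pt "0 0 -0.4 0 0 0" --pt "0 0 -0.5 0 0 0" --pt "0 0 -0.6 0 0 0" --pt "0 0 -0.65 0 0 0" --pt "0 0 -0.65 0 0 0"

```text
time_s: 10.4
tcp_pos: [0.579, 0.037, 0.1511]
eef_rot: [-90.0, 0.0, 176.5]
contact_force: [0.2, -0.2, -1.9]
gripper_width: 0.0346
```

```bash
python3 - <<'E' | tail -1
from ov import *
show('pl',(.579,.037),.00)
E
```

```text
10.4 [22.961, 15.153, -17.528, 0.002, -57.313, 63.557] [0.579  0.037  0.1511] [-90.     0.01 176.52] [ 0.2 -0.2 -1.9] 0.0346
```

View pics/pl.png

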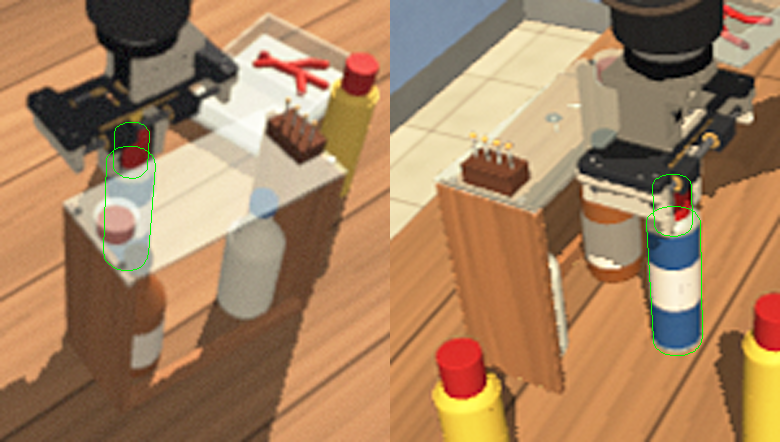

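Call:
drive_tool --pt "0 0 -0.03 0 0 0" --pt "0 0 -0.06 0 0 0" --pt "0 0 -0.09 0 0 0" --pt "0 0 -0.12 0 0 0" --pt "0 0 -0.15 0 0 0" --pt "0 0 -0.15 0 0 0" --pt "0 0 -0.15 0 0 0" --pt "0 0 -0.15 0 0 0"

```text
time_s: 11.17
tcp_pos: [0.579, 0.037, 0.1496]
eef_rot: [-90.0, -0.0, 176.5]
contact_force: [1.2, -0.4, -2.0]
gripper_width: 0.0347
```

Call:
drive_tool --pt "0 0 -0.03 0 0 0" --pt "0 0 -0.06 0 0 0" --pt "0 0 -0.09 0 0 0" --pt "0 0 -0.12 0 0 0" --pt "0 0 -0.15 0 0 0" --pt "0 0 -0.15 0 0 0" --pt "0 0 -0.15 0 0 0" --pt "0 0 -0.15 0 0 0"

```text
time_s: 11.83
tcp_pos: [0.5796, 0.037, 0.1494]
eef_rot: [-90.0, 0.1, 176.5]
contact_force: [-2.0, -0.6, 8.0]
gripper_width: 0.0346
```

Call:
drive_tool --pt "0 0 0.08 0 0 0" --pt "0 0 0.1 0 0 0" --pt "0 0 0.1 0 0 0" --pt "0 0 0.1 0 0 0" --pt "0 0 0.1 0 0 0" --pt "0 0 0.1 0 0 0" --pt "0 0 0.1 0 0 0" --pt "0 0 0.1 0 0 0"

```text
time_s: 12.5
tcp_pos: [0.5793, 0.0371, 0.1494]
eef_rot: [-90.0, 0.0, 176.5]
contact_force: [-0.4, 1.0, 5.2]
gripper_width: 0.0346
```

Call:
drive_tool --pt "0 0 0 0 0 0" --pt "0 0 0 0 0 0" --pt "0 0 0 0 0 0" --pt "0 0 0 0 0 0" --pt "0 0 0 0 0 0" --pt "0 0 0 0 0 0" --pt "0 0 0 0 0 0" --pt "0 0 0 0 0 0" --claw 0.75

```text
time_s: 13.17
tcp_pos: [0.5789, 0.037, 0.149]
eef_rot: [-90.0, -0.0, 176.5]
contact_force: [-0.6, -0.2, 0.1]
gripper_width: 0.0657
```

Call:
drive_tool --pt "0 0 1 0 0 0" --pt "0 0 2.5 0 0 0" --pt "0 0 4 0 0 0" --pt "0 0 6 0 0 0" --pt "0 0 8 0 0 0" --pt "0 0 9 0 0 0" --pt "0 0 10 0 0 0" --pt "0 0 10 0 0 0"

```text
time_s: 13.83
tcp_pos: [0.5798, 0.0371, 0.2513]
eef_rot: [-90.1, 0.2, 176.5]
contact_force: [0.6, -0.4, -0.1]
gripper_width: 0.0659
```

```bash
python3 - <<'E' | tail -1
from ov import *
show('rel',(.579,.037),.00)
im=imaging.capture('wrist')[:,:,::-1].copy()
for n,c in(('a',None),):
    P=(.6943,.0311,-.0497)
    for sy in(-1,1):
        cv2.polylines(im,[(hull('wrist',W(P,[0,sy*.073],0),[(0,.03),(.1,.03)])).round().astype(int)],True,(0,255,0),1)
    cv2.polylines(im,[proj('wrist',[W(P,q,.221) for q in Q.values()]).round().astype(int)],True,(255,0,255),1)
    cv2.polylines(im,[hull('wrist',(.579,.037),[(0,.025),(.148,.025)]).round().astype(int)],True,(0,255,255),1)
cv2.imwrite('pics/relw.png',im)
E
```

```text
13.8333 [22.96, 10.751, -9.519, 0.032, -69.55, 63.555] [0.5798 0.0371 0.2513] [-90.05   0.17 176.53] [ 0.6 -0.4 -0.1] 0.0659
```

View pics/rel.png

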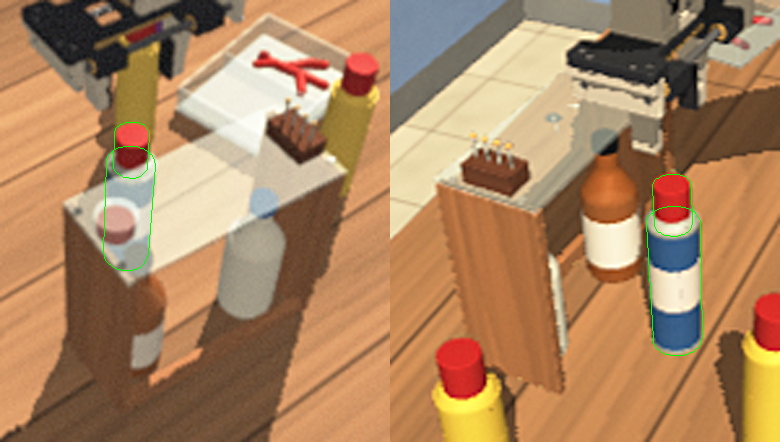

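View pics/relw.png

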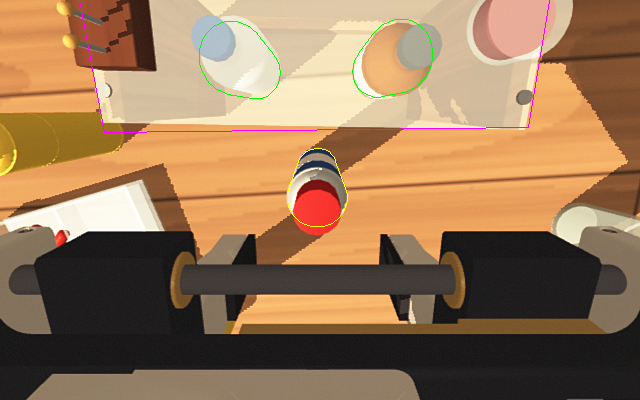

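Run:
```python
import cv2
im=cv2.imread('pics/relw.png')[0:240,60:580]
cv2.imwrite('pics/relz.png',cv2.resize(im,None,fx=1.53,fy=1.53,interpolation=cv2.INTER_CUBIC))
im=cv2.imread('pics/relw.png')[10:145,170:470]
cv2.imwrite('pics/relz2.png',cv2.resize(im,None,fx=2.6,fy=2.6,interpolation=cv2.INTER_CUBIC))
```

```text
(no output)
```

View pics/relz.png

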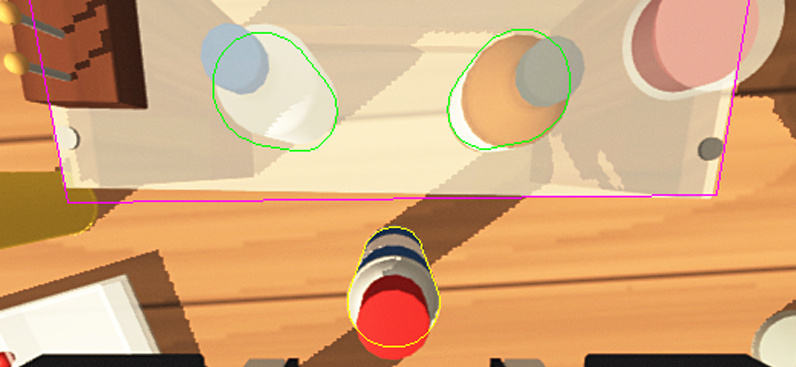

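View pics/relz2.png

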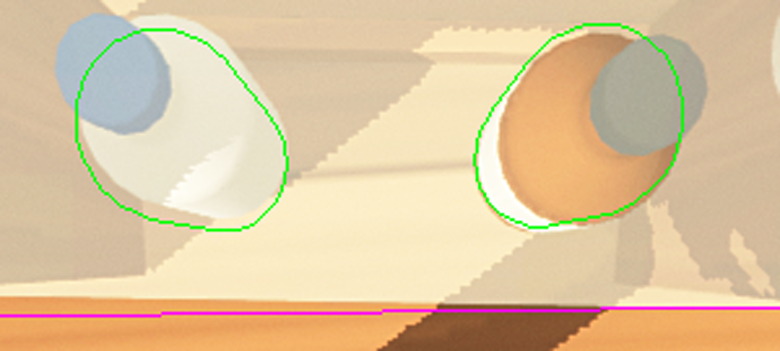

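```bash
python3 - <<'E' | tail -12
from fit import *
a=atz('wrist',(103.8,122.9),.221);b=atz('wrist',(528,129.4),.221); print(a,b,np.linalg.norm(a-b),np.degrees(np.arctan2(-(a-b)[0],(a-b)[1])))
m=(a+b)/2; th=np.arctan2(-(a-b)[0],(a-b)[1]); print('place',m[:2]+.055*np.array([np.cos(th),np.sin(th)]))
im=cv2.imread('pics/relw.png')
P=(.697,.0318,-.0777)
raw=imaging.capture('wrist')[:,:,::-1].copy(); im=raw
imaging_l={}
for sy in(-1,1):
    for d in(.071,.075): cv2.polylines(im,[(hull('wrist',W(P,[0,sy*d],0),[(0,.03),(.11,.03)])).round().astype(int)],True,(0,255,0),1)
cv2.polylines(im,[proj('wrist',[W(P,q,.221) for q in Q.values()]).round().astype(int)],True,(255,0,255),1)
cv2.imwrite('pics/relz3.png',cv2.resize(im[0:240,60:580],None,fx=1.53,fy=1.53,interpolation=cv2.INTER_CUBIC))
for l in('place','amber','white','can_center'):
    for d in imaging.landmark_of('wrist',l)[:2]: print(l,round(d['score'],2),d['position'],atz('wrist',d['position'],.095 if l[0]=='c' else 0)[:2])
E
```

```text
[ 1.4468  2.4887]
 [ 0.6953  1.7677]
 [-1.5254 -1.7656]
 [-0.8244 -0.8429]
 [-1.3553  0.0006]
 [-0.178  -0.0421]]
(array([0.4973, 0.2929, 0.1799]), [1.059847909072839, 1.6698647067573238])
[0.4994 0.2952 0.179 ]
[0.4954 0.29   0.179 ]
[0.6503 0.1525 0.221 ] [ 0.6321 -0.0861  0.221 ] 0.23931808742497018 -4.368118831274587
place [0.696 0.029]
can_center 0.9 [37.2, 141.5] [0.6374 0.3024]
```

View pics/relz3.png

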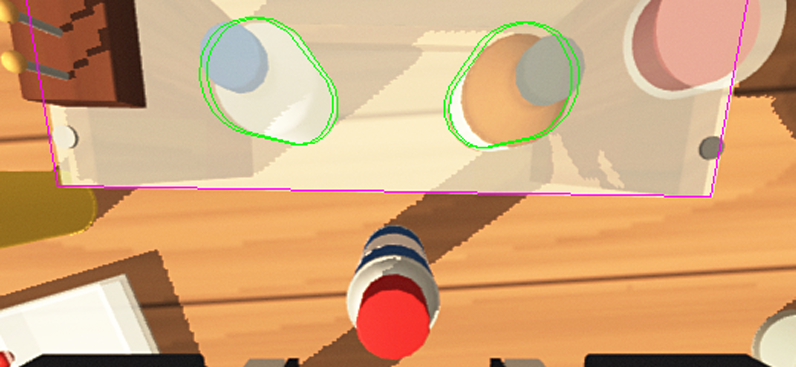

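```bash
cat > run4.py <<'E'
import srch, nest
from nest import *
srch.th=-.0768; P0=np.array([.6965,.030,0]); Rp=Ro.from_euler('z',-.0768).as_matrix()
def tw(t): return P0+Rp@np.asarray(t)
if __name__=='__main__':
  seed=np.radians([25,25,-35,88,-19,-25])
  for al in (54,56,58,60,62):
   for head in(-14,-10,-6,-3,0):
    for roll in(-10,0):
     R=Rtool(al,head,roll); s=nest.nest(R,.016,.006)
     if s is None: continue
     c,tz,ha,hb,na,nb,A,B=s
     o=[];cl=[]
     for can in(-.008,-.003):
        t=np.array([can-c[0],-c[1],tz]); q=clear(BODY@R.T+t,can); cl.append((q.min().round(4)))
     for can in(-.003,-.06,-.118,-.14):
        t=np.array([can-c[0],-c[1],tz])
        b=ik(tw(t),Rp@R,[seed]); o.append((round(b[0],3),np.degrees(b[1][3]).round(0)))
     print(al,head,roll,(-c).round(4),round(tz,4),round(max(ha,hb),3),round(min(na,nb)),round(max(na,nb)),[float(x) for x in cl],[(float(a),float(b)) for a,b in o],flush=True)
E
python3 run4.py
```

```text
Traceback (most recent call last):
  File "run4.py", line 10, in <module>
    R=Rtool(al,head,roll); s=nest.nest(R,.016,.006)
                             ^^^^^^^^^
AttributeError: 'function' object has no attribute 'nest'
```

```bash
sed -i 's/nest\.nest(/nest(/; s/^import srch, nest/import srch/' run4.py; python3 run4.py
```

```text
54 -14 -10 [-0.0313  0.0027] 0.0145 0.021 -24 13 [-0.0009, -0.0019] [(0.0, 82.0), (0.0, 83.0), (0.0, 82.0), (0.0, 81.0)]
54 -14 0 [-0.0304  0.0076] 0.0116 0.017 -33 5 [-0.0009, -0.0051] [(0.0, 82.0), (0.0, 83.0), (0.0, 82.0), (0.0, 81.0)]
54 -10 -10 [-0.0314  0.0005] 0.0145 0.021 -20 17 [0.0035, 0.0025] [(0.0, 87.0), (0.0, 89.0), (0.0, 88.0), (0.0, 87.0)]
54 -10 0 [-0.0309  0.0054] 0.0116 0.017 -29 9 [0.0037, -0.0] [(0.0, 87.0), (0.0, 89.0), (0.0, 88.0), (0.0, 87.0)]
54 -6 -10 [-0.0314 -0.0017] 0.0145 0.021 -16 21 [0.0077, 0.0072] [(0.0, 92.0), (0.0, 95.0), (0.0, 94.0), (0.0, 93.0)]
54 -6 0 [-0.0312  0.0033] 0.0116 0.017 -25 13 [0.008, 0.0048] [(0.0, 92.0), (0.0, 95.0), (0.0, 94.0), (0.0, 93.0)]
54 -3 -10 [-0.0312 -0.0034] 0.0145 0.021 -13 24 [0.0096, 0.0046] [(0.005, 96.0), (0.018, 96.0), (0.019, 96.0), (0.015, 96.0)]
54 -3 0 [-0.0313  0.0016] 0.0116 0.017 -22 16 [0.0109, 0.0085] [(0.005, 96.0), (0.018, 96.0), (0.019, 96.0), (0.015, 96.0)]
54 0 -10 [-0.031 -0.005] 0.0145 0.021 -10 27 [0.0057, 0.0008] [(0.022, 96.0), (0.038, 96.0), (0.043, 96.0), (0.041, 96.0)]
54 0 0 [-0.0314  0.   
[... 4106 characters left out ...]
 -10 [-0.0321 -0.002 ] 0.0128 0.018 -16 21 [0.0026, -0.0024] [(0.0, 65.0), (0.0, 71.0), (0.0, 75.0), (0.0, 76.0)]
62 -6 0 [-0.0319  0.0034] 0.0105 0.015 -25 13 [-0.0002, -0.0049] [(0.0, 65.0), (0.0, 71.0), (0.0, 75.0), (0.0, 76.0)]
62 -3 -10 [-0.0319 -0.0036] 0.0128 0.018 -13 24 [-0.0013, -0.0062] [(0.0, 66.0), (0.0, 73.0), (0.0, 78.0), (0.0, 79.0)]
62 -3 0 [-0.032   0.0017] 0.0105 0.015 -22 16 [0.0036, -0.0012] [(0.0, 67.0), (0.0, 73.0), (0.0, 78.0), (0.0, 79.0)]
62 0 -10 [-0.0317 -0.0053] 0.0128 0.018 -10 27 [-0.0051, -0.01] [(0.0, 67.0), (0.0, 75.0), (0.0, 81.0), (0.0, 83.0)]
62 0 0 [-0.0321  0.    ] 0.0105 0.015 -19 19 [0.0036, 0.0025] [(0.0, 68.0), (0.0, 75.0), (0.0, 81.0), (0.0, 83.0)]
```

```bash
cat > path.py <<'E'
from run4 import *
from plant import r
s=r.get_state(); J=np.radians(s['joints']); print(s['tcp_pos'],s['eef_rot'],fk2(J)[0]-s['tcp_pos'])
C0=np.array([.579,.037,.2491]); R0=Ro.from_euler('xyz',[-90,0,176.52],degrees=True)
for x,z,al in [(-.118,.25,90),(-.17,.25,90),(-.20,.25,90),(-.20,.22,80),(-.19,.18,70),(-.18,.14,61),(-.175,.08,61),(-.17,.03,61),(-.165,.011,61),(-.15,.011,61),(-.10,.011,61),(-.06,.011,60),(-.04,.011,58),(-.035,.011,57)]:
    R=Rp@Rtool(al,0); t=tw([x,-.001,z])
    b=ik(t,R,[J]); dj=np.degrees(b[1]-J).round(0); J=b[1]
    rv=(Ro.from_matrix(R)*R0.inv()).as_rotvec()
    pts=np.vstack([ALL,FING])@R.T+t
    y=dcyl(pts,(.434,.160),.025,.19).min(); pu=dcyl(pts,(.332,.273),.025,.19).min(); tr=dbox(pts,np.array([.40,.243,0]),np.array([.56,.45,.04])).min()
    pl=(pts-P0)@Rp
    cc=dcyl(pl,(-.118,-.002),.025,.19).min()
    print(x,z,al,round(b[0],4),np.degrees(b[1]).round(1).tolist(),'delta cm',((t-C0)*100).round(2).tolist(),rv.round(4).tolist(),'yel',round(y,3),'pur',round(pu,3),'can',round(cc,3),'bench',round(pts[:,2].min(),3))
E
python3 path.py
```

```text
[0.57870284 0.03693094 0.24828014] [-8.99693116e+01 -7.10126954e-02  1.76519920e+02] [ 3.12102906e-06  2.66945632e-06 -6.30539251e-05]
-0.118 0.25 90 0.0 [23.1, 10.8, -9.6, 0.0, -69.6, 62.5] delta cm [-0.02, 0.11, 0.09] [0.0, -0.0, -0.0161] yel 0.155 pur 0.262 can 0.06 bench 0.25
-0.17 0.25 90 0.0 [25.8, 5.8, -15.6, -0.0, -68.6, 59.8] delta cm [-5.21, 0.5, 0.09] [0.0, -0.0, -0.0161] yel 0.12 pur 0.224 can 0.063 bench 0.25
-0.2 0.25 90 0.0 [27.7, 2.8, -18.9, -0.0, -68.3, 57.9] delta cm [-8.2, 0.73, 0.09] [0.0, -0.0, -0.0161] yel 0.103 pur 0.204 can 0.077 bench 0.25
-0.2 0.22 80 0.0 [32.5, -2.2, -30.6, 7.4, -53.8, 49.1] delta cm [-8.2, 0.73, -2.91] [-0.012, -0.1741, -0.016] yel 0.088 pur 0.176 can 0.057 bench 0.218
-0.19 0.18 70 0.0 [35.8, -3.4, -41.3, 20.8, -38.4, 35.0] delta cm [-7.2, 0.66, -6.91] [-0.024, -0.3482, -0.0159] yel 0.039 pur 0.158 can 0.038 bench 0.177
-0.18 0.14 61 0.0 [35.7, -0.2, -48.3, 45.3, -26.1, 11.4] delta cm [-6.2, 0.58, -10.91] [-0.0348, -0.505, -0.0157] yel 0.0 pur 0.141 can 0.029 bench 0.135
-0.175 0.08 61 0.0 [31.6, 8.2, -48.5, 61.8, -18.9, -2.9] delta cm [-
[... 507 characters left out ...]
 -0.505, -0.0157] yel 0.005 pur 0.156 can -0.005 bench 0.006
-0.1 0.011 61 0.0 [22.9, 22.4, -39.2, 80.7, -13.0, -14.8] delta cm [1.77, -0.03, -23.81] [-0.0348, -0.505, -0.0157] yel 0.05 pur 0.19 can -0.024 bench 0.006
-0.06 0.011 60 0.0 [20.8, 24.9, -35.4, 80.4, -12.5, -12.3] delta cm [5.76, -0.34, -23.81] [-0.036, -0.5224, -0.0157] yel 0.067 pur 0.208 can -0.024 bench 0.006
-0.04 0.011 58 0.0 [20.2, 26.1, -33.6, 86.7, -12.8, -17.8] delta cm [7.75, -0.49, -23.81] [-0.0384, -0.5572, -0.0156] yel 0.072 pur 0.212 can -0.024 bench 0.006
-0.035 0.011 57 0.0 [20.3, 26.3, -33.2, 90.3, -13.1, -21.4] delta cm [8.25, -0.53, -23.81] [-0.0396, -0.5746, -0.0156] yel 0.072 pur 0.211 can -0.024 bench 0.006
```

```bash
cat > y.py <<'E'
from fit import *
ims=[]
for n in('scene','side'):
    im=cv2.imread(f'pics/{n}1.png')
    x0,y0,w,h=(310,105,60,90) if n=='scene' else (310,185,70,110)
    im=cv2.resize(im[y0:y0+h,x0:x0+w],None,fx=5,fy=5,interpolation=cv2.INTER_CUBIC)
    for p in ([(0,.025),(.148,.025)],[(.145,.0175),(.19,.0175)]): cv2.polylines(im,[((hull(n,(.434,.160),p)+.5-[x0,y0])*5).round().astype(int)],True,(0,255,0),1)
    ims.append(cv2.copyMakeBorder(im,0,550-im.shape[0],0,0,0))
cv2.imwrite('pics/y.png',np.hstack(ims))
E
python3 y.py >/dev/null
cat > run5.py <<'E'
from run4 import *
J=np.radians([28,18,-46,80,-15,-20])
for al in(56,58,60):
  for head in(-10,-15,-20,-25,-30):
    for roll in(-20,-10,0,10,20):
      R=Rtool(al,head,roll); s=nest(R,.018,.006)
      if s is None: continue
      c,tz,ha,hb,na,nb,A,B=s
      lo,hi=min(na,nb),max(na,nb)
      if max(ha,hb)>.03 or lo>-6 or hi<6: continue
      o=[]
      for bk in (0,.02):
        t=np.array([-.118-c[0]-bk,-.002-c[1],tz]); tt=tw(t); RR=Rp@R
        pts=np.vstack([ALL,FING])@RR.T+tt
        y=dcyl(pts,(.434,.160),.025,.19).min(); o.append(round(float(y),3))
      cc=dcyl((ALL@R.T+np.array([-.118-c[0],-.002-c[1],tz])),(-.118,-.002),.025,.19).min()
      if o[0]<.012: continue
      b=ik(tt,RR,[J])
      print(al,head,roll,o,'can',round(cc,4),(-c).round(4),round(tz,4),round(lo),round(hi),round(b[0],3),np.degrees(b[1]).round(0).tolist())
E
python3 run5.py
```

```text
(no output)
```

View pics/y.png

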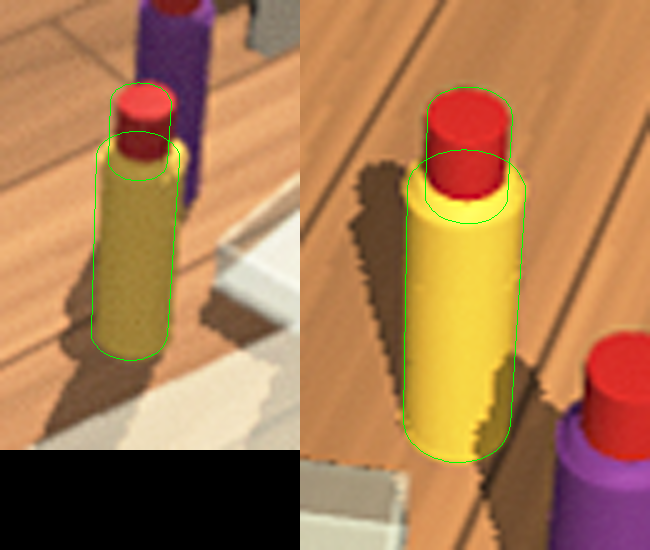

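```bash
sed -i 's/if o\[0\]<.012: continue/if o[0]<.004: continue/' run5.py; python3 run5.py
python3 - <<'E'
from run4 import *
R=Rp@Rtool(60,0,0); t=tw([-.118-.0319,-.002,.011])
for n,p in(('body',BODY),('arm',ARM),('cam',CAM)):
    q=p@R.T+t; d=dcyl(q,(.434,.160),.025,.19); print(n,d.min(),q[d.argmin()])
E
```

```text
56 -10 0 [0.007, -0.007] can 0.0084 [-0.0307  0.0054] 0.0113 -31 11 0.0 [40.0, 17.0, -49.0, 84.0, -27.0, -43.0]
58 -10 0 [0.008, -0.004] can 0.003 [-0.0309  0.0054] 0.011 -31 11 0.0 [38.0, 17.0, -48.0, 81.0, -25.0, -38.0]
60 -10 -10 [0.004, -0.015] can -0.0051 [-0.0316  0.0003] 0.0133 -22 20 0.0 [36.0, 17.0, -47.0, 77.0, -23.0, -22.0]
60 -10 0 [0.009, -0.001] can -0.0022 [-0.0311  0.0055] 0.0108 -31 11 0.0 [36.0, 17.0, -47.0, 77.0, -23.0, -32.0]
body 0.004164556237596484 [0.45780259 0.14314747 0.1006192 ]
arm 0.03489691896111395 [0.44109274 0.10281047 0.20237858]
cam 0.0879680888917077 [0.50571801 0.07276371 0.19251855]
```

```bash
cat > path2.py <<'E'
from run4 import *
from plant import r
s=r.get_state(); J=np.radians(s['joints'])
C0=np.array([.579,.037,.2491]); R0=Ro.from_euler('xyz',[-90,0,176.52],degrees=True)
fo=np.vstack(fing2(.088))
for x,y,z,al in [(-.118,-.002,.25,90),(-.17,-.03,.25,90),(-.20,-.0565,.25,90),(-.20,-.0565,.22,80),(-.19,-.0565,.18,70),(-.18,-.0565,.14,60),(-.175,-.0565,.08,59),(-.17,-.0565,.03,59),(-.165,-.0565,.012,59),(-.15,-.0565,.012,59),(-.11,-.0565,.012,59)]:
    R=Rp@Rtool(al,0); t=tw([x,y,z])
    b=ik(t,R,[J]); dj=np.degrees(b[1]-J).round(0); J=b[1]
    rv=(Ro.from_matrix(R)*R0.inv()).as_rotvec()
    pts=np.vstack([ALL,fo])@R.T+t
    ye=dcyl(pts,(.434,.160),.025,.19).min()
    pl=(pts-P0)@Rp
    cc=dcyl(pl,(-.118,-.002),.025,.19).min()
    print(x,y,z,al,round(b[0],4),np.degrees(b[1]).round(1).tolist(),'cm',((t-C0)*100).round(2).tolist(),rv.round(4).tolist(),'yel',round(ye,3),'can',round(cc,3),'bench',round(pts[:,2].min(),3))
E
python3 path2.py
```

```text
-0.118 -0.002 0.25 90 0.0 [23.0, 10.8, -9.6, 0.0, -69.6, 62.6] cm [-0.03, 0.01, 0.09] [0.0, -0.0, -0.0161] yel 0.14 can 0.063 bench 0.25
-0.17 -0.03 0.25 90 0.0 [22.9, 5.4, -16.0, -0.0, -68.5, 62.7] cm [-5.43, -2.39, 0.09] [0.0, -0.0, -0.0161] yel 0.111 can 0.063 bench 0.25
-0.2 -0.0565 0.25 90 0.0 [21.6, 2.2, -19.5, -0.0, -68.2, 64.0] cm [-8.62, -4.8, 0.09] [0.0, -0.0, -0.0161] yel 0.111 can 0.077 bench 0.25
-0.2 -0.0565 0.22 80 0.0 [25.6, -3.0, -31.5, 6.3, -53.0, 56.6] cm [-8.62, -4.8, -2.91] [-0.012, -0.1741, -0.016] yel 0.098 can 0.057 bench 0.218
-0.19 -0.0565 0.18 70 0.0 [28.1, -4.1, -42.6, 18.3, -35.9, 44.1] cm [-7.63, -4.88, -6.91] [-0.024, -0.3482, -0.0159] yel 0.062 can 0.038 bench 0.177
-0.18 -0.0565 0.14 60 0.0 [26.1, -0.3, -49.9, 47.5, -20.2, 17.3] cm [-6.63, -4.95, -10.91] [-0.036, -0.5224, -0.0157] yel 0.046 can 0.029 bench 0.135
-0.175 -0.0565 0.08 59 0.0 [21.6, 8.6, -49.1, 73.4, -13.6, -5.7] cm [-6.13, -4.99, -16.91] [-0.0372, -0.5398, -0.0157] yel 0.044 can 0.024 bench 0.075
-0.17 -0.0565 0.03 59 0.0 [20.4, 15.4, -47.0, 94.4, -12.5, -26.1] cm [-5.63, -5.03, -21.91] [-0.0372, -0.5398, -0.0157] yel 0.045 can 0.019 bench 0.025
-0.165 -0.0565 0.012 59 0.0201 [20.5, 17.7, -46.0, 95.5, -12.8, -27.6] cm [-5.13, -5.07, -23.71] [-0.0372, -0.5398, -0.0157] yel 0.045 can 0.014 bench 0.007
-0.15 -0.0565 0.012 59 0.0164 [19.1, 18.9, -44.4, 95.5, -12.1, -26.3] cm [-3.64, -5.18, -23.71] [-0.0372, -0.5398, -0.0157] yel 0.048 can -0.001 bench 0.007
-0.11 -0.0565 0.012 59 0.0032 [16.2, 21.7, -40.1, 95.5, -10.5, -23.5] cm [0.35, -5.49, -23.71] [-0.0372, -0.5398, -0.0157] yel 0.069 can -0.025 bench 0.007
```

```bash
cat > path3.py <<'E'
from run4 import *
from plant import r
import sys
s=r.get_state(); J=np.radians(s['joints'])
C0=np.array([.579,.037,.2491]); R0=Ro.from_euler('xyz',[-90,0,176.52],degrees=True)
fo=np.vstack(fing2(.053)); Y=-.040
for x,y,z,al in [(-.118,-.002,.25,90),(-.17,-.02,.25,90),(-.20,Y,.25,90),(-.20,Y,.22,80),(-.19,Y,.18,70),(-.18,Y,.14,61),(-.175,Y,.08,60.5),(-.17,Y,.03,60.5),(-.170,Y,.012,60.5),(-.15,Y,.012,60.5),(-.11,Y,.012,60.5)]:
    R=Rp@Rtool(al,-3*(al<65)); t=tw([x,y,z])
    b=ik(t,R,[J]); dj=np.degrees(b[1]-J).round(0); J=b[1]
    rv=(Ro.from_matrix(R)*R0.inv()).as_rotvec()
    pts=np.vstack([ALL,fo])@R.T+t
    ye=dcyl(pts,(.434,.160),.025,.19).min()
    pl=(pts-P0)@Rp
    cc=dcyl(pl,(-.118,-.002),.025,.19).min()
    fl=(fing2(.053)[0]@R.T+t-P0)@Rp;fr=(fing2(.053)[1]@R.T+t-P0)@Rp
    print(x,y,z,al,round(b[0],4),np.degrees(b[1]).round(1).tolist(),'cm',((t-C0)*100).round(2).tolist(),rv.round(4).tolist(),'yel',round(ye,3),'can',round(cc,3),'bench',round(pts[:,2].min(),3))
f=fr if fr[:,1].mean()>fl[:,1].mean() else fl
k=f[:,0]>f[:,0].max()-.004; print(f[k].min(0),f[k].max(0))
E
python3 path3.py
```

```text
-0.118 -0.002 0.25 90 0.0 [23.0, 10.8, -9.6, 0.0, -69.6, 62.6] cm [-0.03, 0.01, 0.09] [0.0, -0.0, -0.0161] yel 0.146 can 0.06 bench 0.25
-0.17 -0.02 0.25 90 0.0 [23.9, 5.5, -15.9, -0.0, -68.5, 61.7] cm [-5.35, -1.39, 0.09] [0.0, -0.0, -0.0161] yel 0.115 can 0.063 bench 0.25
-0.2 -0.04 0.25 90 0.0 [23.5, 2.3, -19.4, -0.0, -68.2, 62.1] cm [-8.5, -3.15, 0.09] [0.0, -0.0, -0.0161] yel 0.112 can 0.077 bench 0.25
-0.2 -0.04 0.22 80 0.0 [27.7, -2.8, -31.3, 6.6, -53.2, 54.3] cm [-8.5, -3.15, -2.91] [-0.012, -0.1741, -0.016] yel 0.094 can 0.057 bench 0.218
-0.19 -0.04 0.18 70 0.0 [30.5, -4.0, -42.3, 19.1, -36.6, 41.2] cm [-7.5, -3.23, -6.91] [-0.024, -0.3482, -0.0159] yel 0.051 can 0.038 bench 0.177
-0.18 -0.04 0.14 61 0.0 [31.1, -0.7, -48.9, 45.2, -25.2, 12.8] cm [-6.5, -3.31, -10.91] [-0.048, -0.504, -0.067] yel 0.029 can 0.027 bench 0.135
-0.175 -0.04 0.08 60.5 0.0 [26.9, 7.9, -49.1, 64.4, -17.9, -4.0] cm [-6.01, -3.35, -16.91] [-0.0488, -0.5127, -0.0669] yel 0.023 can 0.022 bench 0.075
-0.17 -0.04 0.03 60.5 0.0 [24.7, 15.0, -47.4, 82.7, -15.3, -21.0] cm [-5.51, -3.38, -21.91] [-0.0488, -0.5127, -0.0669] yel 0.024 can 0.015 bench 0.025
-0.17 -0.04 0.012 60.5 0.0 [24.5, 17.2, -46.9, 89.3, -15.1, -27.8] cm [-5.51, -3.38, -23.71] [-0.0488, -0.5127, -0.0669] yel 0.024 can 0.014 bench 0.007
-0.15 -0.04 0.012 60.5 0.0 [22.7, 18.7, -44.8, 88.2, -14.3, -24.9] cm [-3.51, -3.54, -23.71] [-0.0488, -0.5127, -0.0669] yel 0.032 can -0.005 bench 0.007
-0.11 -0.04 0.012 60.5 0.0 [19.8, 21.4, -40.7, 84.7, -13.1, -18.6] cm [0.48, -3.84, -23.71] [-0.0488, -0.5127, -0.0669] yel 0.061 can -0.024 bench 0.007
[-0.10321925 -0.01396905  0.01480681] [-0.09925699  0.00717526  0.02242237]
```

Run:
```python
from run4 import *
V=Ro.from_matrix(Rp@Rtool(90,0))
for al,h in((85,-.5),(80,-1),(75,-1.5),(70,-2),(65,-2.5),(61,-3),(60.5,-3)):
    print(al,(Ro.from_matrix(Rp@Rtool(al,h))*V.inv()).as_rotvec().round(3).tolist())
a=Ro.from_matrix(Rp@Rtool(61,-3));b=Ro.from_matrix(Rp@Rtool(60.5,-3)); print((b*a.inv()).as_rotvec().round(4))
```

```text
85 [-0.007, -0.087, -0.009]
80 [-0.015, -0.174, -0.017]
75 [-0.024, -0.261, -0.026]
70 [-0.033, -0.348, -0.035]
65 [-0.043, -0.434, -0.043]
61 [-0.052, -0.504, -0.051]
60.5 [-0.053, -0.512, -0.051]
[-0.0011 -0.0087 -0.    ]
```

Call:
drive_tool --pt "-1 0 0 0 0 -0.005" --pt "-2.2 -0.4 0 0 0 -0.01" --pt "-3.5 -1 0 0 0 -0.016" --pt "-5 -1.6 0 0 0 -0.016" --pt "-6.5 -2.2 0 0 0 -0.016" --pt "-7.8 -2.8 0 0 0 -0.016" --pt "-8.5 -3.15 0.09 0 0 -0.016" --pt "-8.5 -3.15 0.09 0 0 -0.016" --claw 0.6

```text
time_s: 14.9
tcp_pos: [0.4927, 0.005, 0.2505]
eef_rot: [-90.0, 0.0, 175.6]
contact_force: [0.2, -0.4, 0.6]
gripper_width: 0.0525
```

Call:
drive_tool --pt "0 0 -1.5 -0.007 -0.087 -0.009" --pt "0 0 -3 -0.015 -0.174 -0.017" --pt "0.5 0 -5 -0.024 -0.261 -0.026" --pt "1 -0.1 -7 -0.033 -0.348 -0.035" --pt "1.5 -0.1 -9 -0.043 -0.434 -0.043" --pt "2 -0.16 -11 -0.053 -0.512 -0.051" --pt "2 -0.16 -11 -0.053 -0.512 -0.051" --pt "2 -0.16 -11 -0.053 -0.512 -0.051"

```text
time_s: 15.57
tcp_pos: [0.5313, 0.0027, 0.1701]
eef_rot: [-90.4, 26.6, 172.7]
contact_force: [0.1, 0.0, -0.3]
gripper_width: 0.0526
```

Call:
drive_tool --pt "0.1 0 -1.5 0 0 0" --pt "0.3 0 -3.5 0 0 0" --pt "0.5 0 -5.5 0 0 0" --pt "0.7 -0.05 -7.5 0 0 0" --pt "0.9 -0.08 -9.5 0 0 0" --pt "1 -0.08 -11 0 0 0" --pt "1 -0.08 -12 0 0 0" --pt "1 -0.08 -12.3 0 0 0"

```text
time_s: 16.23
tcp_pos: [0.5671, -0.0018, 0.1044]
eef_rot: [-90.6, 22.6, 172.6]
contact_force: [0.5, 0.6, -0.6]
gripper_width: 0.0527
```

```bash
cat > chk.py <<'E'
from ov import *
import sys
def place(X,P=(.6965,.030,-.0768)):
    c,s=np.cos(P[2]),np.sin(P[2]); d=np.asarray(X)[:2]-P[:2]; return np.array([c*d[0]+s*d[1],-s*d[0]+c*d[1]])
tag=sys.argv[1]; cx,cy=map(float,sys.argv[2:4])
P=(.6965,.030,-.0768)
show(tag,W(P,(cx,cy),0)[:2],0)
print('tcp place',place(r.get_state()['tcp_pos']))
E
python3 chk.py c1 -.118 -.002 | tail -2
```

```text
16.2333 [15.456, 5.682, -58.17, 58.548, -9.418, 10.601] [ 0.5671 -0.0018  0.1044] [-90.59  22.6  172.64] [ 0.5  0.6 -0.6] 0.0527
tcp place [-0.1267 -0.0416]
```

View pics/c1.png

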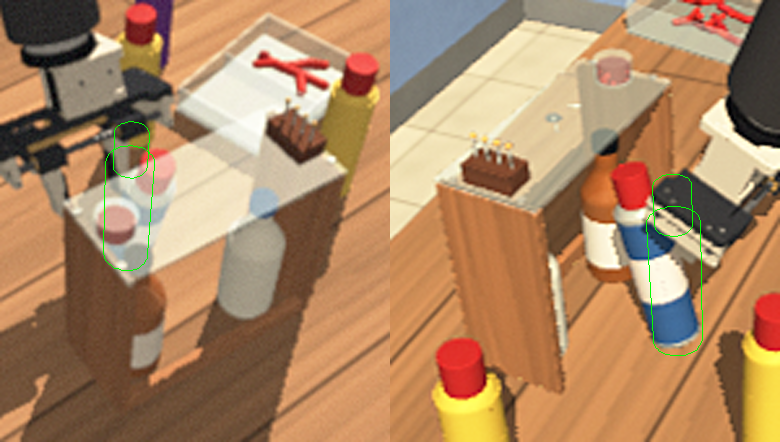

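Run:
```python
from run4 import *
from plant import r
s=r.get_state(); J=np.radians(s['joints']); t,R,b,w=fk2(J)
print(t,s['tcp_pos'],Ro.from_matrix(R).as_euler('xyz',degrees=True),s['eef_rot'],s['qd'].round(1),s['joint_torque'].round(1),s['moment'])
```

```text
[ 0.40684908 -0.06801778  0.04356139] [ 0.56696094 -0.00171694  0.10496099] [-90.59888942  22.64475719 172.63526789] [-90.59888942  22.64475719 172.63526789] [ 0.5 -1.2 -0.3 -1.  -0.4  0.6] [ -0.1 -28.1  20.8   2.3   0.4  -0.2] [-0.04580385  1.31972075 -0.00969242]
```

```bash
cat > kin3.py <<'E'
from kin import *
def fk3(j,p):
    a,L1,L2,h,T,lat,y5,w5,e=p; ph=j[1]-j[2]
    Rz=Ro.from_euler('z',j[0])
    b=Rz.apply([a+L1*np.sin(j[1]),-lat,h+L1*np.cos(j[1])])
    Rf=Rz*Ro.from_euler('y',ph)
    w=b+Rf.apply([L2,0,e])
    R5=Rf*Ro.from_euler('x',-j[3])*Ro.from_euler('y',-j[4])
    Rt=(R5*Ro.from_euler('x',-j[5])).as_matrix()@M
    return w+R5.apply([T,-y5,w5]),Rt,b,w
D=[([16.507,20.546,.682,0,-70.136,-16.507],(.675,0,.2266)),([49.864,10.159,-8.973,-.141,-71.386,36.653],(.4944,.2902,.2606)),([49.869,14.441,-17.344,.052,-58.129,36.628],(.498,.2927,.1593)),([50.032,11.582,-13.258,.027,-65.008,36.486],(.4956,.2925,.2154)),
([22.973,11.8,-11.89,-.011,-66.334,63.532],(.5788,.0371,.2233)),([24.947,7.631,-18.797,3.417,-57.403,59.908],(.5793,.0374,.2236)),([22.961,15.153,-17.528,.002,-57.313,63.557],(.579,.037,.1511)),([22.96,10.751,-9.519,.032,-69.55,63.555],(.5798,.0371,.2513))]
E
python3 - <<'E'
from kin3 import *
from plant import r
s=r.get_state(); D.append((s['joints'],s['tcp_pos']))
for nm,mask in (('y5',[1,1,1,1,1,1,1,0,0]),('y5,w5',[1]*8+[0]),('all',[1]*9)):
    mask=np.array(mask,float)
    f=lambda p:np.concatenate([(fk3(np.radians(j),p*mask)[0]-t)*1000 for j,t in D])
    q=least_squares(f,[0,.61,.459,.2,.4,.1,.09,0,0]); print(nm,(q.x*mask).round(4).tolist(),q.cost,np.abs(q.fun).max())
E
```

```text
y5 [-0.0001, 0.6017, 0.4637, 0.1988, 0.3781, -0.0, 0.1918, 0.0, 0.0] 0.005918239375306888 0.04357156101830739
y5,w5 [-0.0, 0.6017, 0.4637, 0.1987, 0.378, -0.0, 0.1918, -0.0, 0.0] 0.005907493542596889 0.043145695486024316
all [-0.0, 0.6017, 0.4637, 0.1988, 0.3781, -0.0, 0.1918, -0.0, -0.0] 0.005872783038673664 0.04243564299671876
```

Run:
```python
import cv2,numpy as np
a=cv2.imread('pics/c1_side.png')[140:240,270:380];b=cv2.imread('pics/c1_scene.png')[140:250,290:400]
cv2.imwrite('pics/c1z.png',np.hstack([cv2.resize(x,(390,390),interpolation=cv2.INTER_CUBIC) for x in(a,b)]))
```

```text
(no output)
```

View pics/c1z.png

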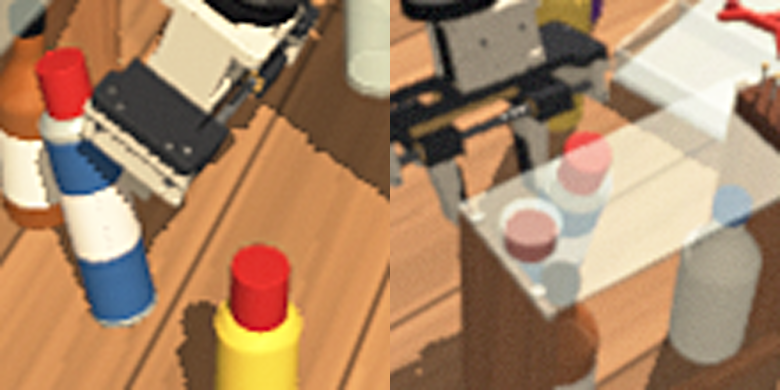

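Run:
```python
from h import *
X,e=tri([('scene',(345,185.7)),('side',(288.6,161.8))]); print(X,e)
print(atz('side',(304.4,218.5),.01))
```

```text
[0.62028417 0.03462182 0.17329374] [0.8991239234653721, 0.9434159052293042]
[0.57742779 0.04333028 0.01      ]
```

```bash
cat >> kin3.py <<'E'
PM=[0,0.6017,0.4637,0.1988,0.3781,0,0.1918,0,0]
def ik3(t,R,seeds,tol=1e-3):
    best=None
    for s in seeds:
        f=lambda j:np.r_[(fk3(j,PM)[0]-t)*5,Ro.from_matrix(fk3(j,PM)[1]@R.T).as_rotvec()]
        q=least_squares(f,np.clip(s,LO+1e-3,HI-1e-3),bounds=(LO,HI),max_nfev=150)
        c=np.linalg.norm(q.fun)
        if best is None or c<best[0]: best=(c,q.x)
        if c<tol: break
    return best
E
python3 - <<'E'
from kin3 import *
from plant import r
s=r.get_state(); J=np.radians(s['joints']); t0=s['tcp_pos']; R0=Ro.from_euler('xyz',s['eef_rot'],degrees=True)
for dx in(0,-.01,-.02,-.04,-.06):
    for dz in(0,.03,.06,):
        for ry in(0,.1,.2,.3,.39):
            b=ik3(t0+[dx,0,dz],(Ro.from_rotvec([0,ry,0])*R0).as_matrix(),[J])
            if b[0]<2e-3: print(dx,dz,ry,np.degrees(b[1]).round(1).tolist())
E
```

```text
0 0 0 [15.5, 5.6, -58.2, 58.5, -9.5, 10.6]
0 0 0.1 [24.4, 8.2, -45.1, 22.5, -23.9, 38.9]
0 0 0.2 [23.8, 10.9, -36.3, 11.7, -34.1, 50.0]
0 0 0.3 [22.4, 13.8, -29.2, 6.0, -43.0, 56.4]
0 0 0.39 [21.1, 16.7, -23.6, 2.8, -50.4, 60.3]
0 0.03 0 [23.1, 3.3, -52.0, 36.8, -18.1, 26.1]
0 0.03 0.1 [25.0, 5.9, -41.7, 18.8, -29.3, 42.5]
0 0.03 0.2 [23.9, 8.8, -33.8, 10.5, -38.7, 51.4]
0 0.03 0.3 [22.4, 11.9, -27.0, 5.6, -47.1, 57.0]
0 0.03 0.39 [21.1, 14.8, -21.6, 2.7, -54.3, 60.5]
0 0.06 0 [25.3, 1.1, -47.4, 28.6, -24.5, 33.1]
0 0.06 0.1 [25.3, 3.8, -38.5, 16.3, -34.4, 45.1]
0 0.06 0.2 [24.0, 6.9, -31.2, 9.6, -43.1, 52.5]
0 0.06 0.3 [22.4, 10.1, -24.7, 5.3, -51.2, 57.5]
0 0.06 0.39 [21.1, 13.1, -19.4, 2.5, -58.1, 60.7]
-0.01 0 0.1 [24.9, 7.3, -46.4, 23.1, -23.6, 37.8]
-0.01 0 0.2 [24.3, 10.0, -37.6, 11.9, -33.8, 49.2]
-0.01 0 0.3 [22.9, 13.0, -30.5, 6.1, -42.6, 55.9]
-0.01 0 0.39 [21.5, 15.8, -24.9, 2.8, -50.0, 59.9]
-0.01 0.03 0 [23.5, 2.3, -53.2, 37.5, -18.0, 25.1]
-0.01 0.03 0.1 [25.5, 4.9, -42.9, 19.1, -29.2, 41.7]
-0.01 0.03 0.2 [24.4, 7.8, -35.0, 10.7, -38.5, 50.7]
-0.01 0.03 0.3 [22.9, 11.
[... 1776 characters left out ...]
-24.2, 2.5, -57.1, 59.0]
-0.06 0 0.1 [27.6, 2.4, -52.8, 25.7, -22.9, 32.5]
-0.06 0 0.2 [27.2, 5.3, -43.8, 13.1, -32.7, 45.3]
-0.06 0 0.3 [25.4, 8.5, -36.6, 6.6, -41.2, 52.9]
-0.06 0 0.39 [23.7, 11.4, -31.0, 2.8, -48.3, 57.6]
-0.06 0.03 0.1 [28.6, -0.2, -49.0, 20.9, -29.0, 37.0]
-0.06 0.03 0.2 [27.3, 3.0, -41.0, 11.6, -37.8, 47.0]
-0.06 0.03 0.3 [25.4, 6.3, -34.2, 6.0, -45.8, 53.6]
-0.06 0.03 0.39 [23.7, 9.4, -28.8, 2.7, -52.6, 57.8]
-0.06 0.06 0 [29.1, -5.4, -54.2, 30.7, -25.6, 27.6]
-0.06 0.06 0.1 [29.2, -2.4, -45.5, 18.0, -34.6, 40.0]
-0.06 0.06 0.2 [27.4, 0.9, -38.1, 10.5, -42.6, 48.3]
-0.06 0.06 0.3 [25.4, 4.3, -31.7, 5.6, -50.2, 54.2]
-0.06 0.06 0.39 [23.7, 7.6, -26.5, 2.5, -56.7, 58.0]
```

Call:
drive_tool --pt "-0.3 0 0.4 0 0 0" --pt "-0.6 0 0.8 0 0 0" --pt "-1 0 1.3 0 0 0" --pt "-1.4 0 1.8 0 0 0" --pt "-1.9 0 2.3 0 0 0" --pt "-2.4 0 2.7 0 0 0" --pt "-2.9 0 3.1 0 0 0" --pt "-3.4 0 3.5 0 0 0"

```text
time_s: 17.0
tcp_pos: [0.5324, -0.001, 0.1412]
eef_rot: [-90.7, 22.7, 172.7]
contact_force: [-0.2, -0.5, -0.4]
gripper_width: 0.0524
```

```bash
python3 chk.py c2 -.118 -.002 | tail -2
```

```text
17.0 [25.362, -0.721, -55.158, 36.705, -19.433, 24.336] [ 0.5324 -0.001   0.1412] [-90.67  22.73 172.67] [-0.2 -0.5 -0.4] 0.0524
tcp place [-0.1611 -0.0433]
```

View pics/c2.png

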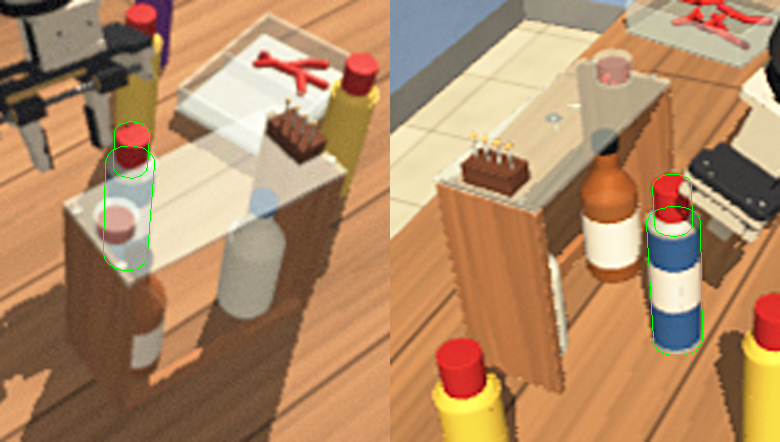

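```bash
cat > run6.py <<'E'
import run4
from run4 import *
import kin3
from kin3 import ik3
rng=np.random.default_rng(0)
J=np.radians([22.973,11.8,-11.89,-.011,-66.334,63.532])
seeds=[J]+[np.radians(v) for v in ([15,5,-58,58,-9,10],[22,20,-40,90,-20,-20],[22,20,-40,-90,-20,150],[0,20,-40,-140,-30,170])]+[LO+(HI-LO)*rng.random(6) for _ in range(6)]
if __name__=='__main__':
  for al in(40,45,50,55,60,65,70):
    for head in(-40,-20,-10,0,10,20,40):
      o=[]
      for t in([-.034,0,.012],[-.15,0,.012]):
        best=ik3(tw(t),Rp@Rtool(al,head),seeds)
        o.append((round(float(best[0]),3),np.degrees(best[1]).round(0).astype(int).tolist()))
      print(al,head,o,flush=True)
E
python3 run6.py
```

```text
40 -40 [(0.12, [26, 32, -52, 96, -48, -77]), (0.203, [39, 30, -58, 81, -49, -78])]
40 -20 [(0.174, [-17, 29, -52, -174, -41, -99]), (0.228, [-20, 20, -58, -169, -30, -102])]
40 -10 [(0.045, [-17, 30, -53, -174, -43, -93]), (0.144, [-24, 22, -58, -160, -35, -100])]
40 0 [(0.0, [-20, 30, -48, -160, -38, -95]), (0.06, [-28, 26, -58, -151, -43, -96])]
40 10 [(0.0, [-21, 28, -38, -136, -30, -112]), (0.0, [-31, 28, -55, -139, -44, -96])]
40 20 [(0.0, [-17, 26, -30, -112, -27, -133]), (0.0, [-28, 24, -45, -119, -37, -114])]
40 40 [(0.0, [-15, 28, -20, -84, -37, -149]), (0.0, [-22, 24, -33, -90, -40, -135])]
45 -40 [(0.097, [24, 30, -52, 96, -42, -73]), (0.184, [36, 27, -58, 81, -44, -73])]
45 -20 [(0.156, [-16, 26, -49, -174, -29, -101]), (0.169, [-19, 19, -58, -173, -26, -100])]
45 -10 [(0.038, [-16, 27, -49, -174, -31, -94]), (0.085, [-21, 21, -58, -165, -31, -98])]
45 0 [(0.0, [-18, 26, -43, -156, -25, -102]), (0.002, [-25, 24, -58, -156, -37, -95])]
45 10 [(0.0, [-11, 23, -29, -116, -13, -142]), (0.0, [-24, 20, -47, -131, -27, -114])]
45 20 [(0.0, [-7, 23, -25, -92, -15, -162]), (0.0, [
[... 2315 characters left out ...]
[19, 23, -40, 11, -2, 75]), (0.067, [25, 16, -49, -1, 0, 83])]
65 40 [(0.0, [12, 24, -22, -26, -23, 135]), (0.0, [16, 16, -35, -29, -17, 135])]
70 -40 [(0.0, [23, 25, -43, 55, -23, -29]), (0.003, [24, 17, -58, 71, -20, -47])]
70 -20 [(0.0, [10, 23, -50, 88, -11, -31]), (0.076, [21, 16, -58, 68, -14, -22])]
70 -10 [(0.018, [5, 22, -50, 96, -7, -24]), (0.096, [19, 15, -58, 65, -10, -7])]
70 0 [(0.035, [3, 22, -50, 96, -3, -12]), (0.1, [18, 15, -58, 59, -6, 9])]
70 10 [(0.025, [18, 23, -44, 37, -5, 41]), (0.082, [23, 15, -55, 32, -4, 41])]
70 20 [(0.0, [20, 24, -35, 9, -11, 77]), (0.038, [24, 16, -52, 19, -3, 63])]
70 40 [(0.0, [15, 25, -22, -17, -25, 125]), (0.0, [20, 17, -37, -17, -18, 121])]
```

```bash
cat > run7.py <<'E'
from run6 import *
from kin3 import fk3,PM
def links(j):
    t,R,b,w=fk3(j,PM)
    R5=R@np.linalg.inv(M) # includes j6 roll about x, fine for axis
    k=t-R[:,1]*PM[4]  # end of lateral offset on tool axis
    return b,w,k,t
def seg(p,q,n=20): return p+(q-p)*np.linspace(0,1,n)[:,None]
OBS=[('yel',(.434,.160),.025,.19),('pur',(.332,.273),.025,.19),('yel2',(.639,.298),.025,.19),('glass',(.478,-.301),.038,.095)]
def wclear(R,t,j,op,can=None):
    pts=np.vstack([ALL,*fing2(op)])@R.T+t
    d={n:round(float(dcyl(pts,c,rd,h).min()),3) for n,c,rd,h in OBS}
    b,w,k,_=links(j)
    arm=np.vstack([seg(b,w),seg(w,k)])
    for n,c,rd,h in OBS: d[n]=min(d[n],round(float(dcyl(arm,c,rd,h).min())-.06,3))
    pl=(np.vstack([BODY,ARM,CAM])@R.T+t-P0)@Rp
    a2=(arm-P0)@Rp
    d['rack']=round(float(min(clear(pl,0,True)[:5].min(),clear(a2,0,True)[:5].min()-.06)),3)
    d['floor']=round(float(min(pts[:,2].min(),arm[:,2].min()-.06)),3)
    if can is not None: d['can']=round(float(dcyl(pl,can,.025,.19).min()),3)
    return d
if __name__=='__main__':
  SE=[np.radians([-20,26,-45,-145,-28,75]),np.radians([-24,20,-47,-131,-27,65])]
  for al in(42,46,50):
    for h in(0,4,8,12):
      print('---',al,h)
      R=Rp@Rtool(al,h,0,True)
      for nm,t,op,can in(('standoff',[-.175,-.039,.013],.053,(-.118,-.002)),('contact',[-.15,-.039,.013],.053,(-.118,-.002)),('p1end',[-.107,-.039,.013],.053,(-.075,-.002)),('st2',[-.125,0,.013],.016,(-.075,0)),('end',[-.0333,0,.013],.016,(-.003,0))):
        b=ik3(tw(t),R,SE); print(nm,round(float(b[0]),4),np.degrees(b[1]).round(0).astype(int).tolist(),wclear(R,tw(t),b[1],op,can),'w',links(b[1])[1].round(2).tolist(),flush=True)
E
python3 run7.py
```

```text
--- 42 0
standoff 0.0348 [-35, 24, -58, -143, -40, 82] {'yel': 0.027, 'pur': 0.154, 'yel2': 0.213, 'glass': 0.173, 'rack': 0.143, 'floor': 0.006, 'can': 0.055} w [0.25, -0.17, 0.29]
contact 0.0062 [-33, 26, -58, -148, -43, 86] {'yel': 0.027, 'pur': 0.168, 'yel2': 0.201, 'glass': 0.173, 'rack': 0.118, 'floor': 0.006, 'can': 0.03} w [0.26, -0.17, 0.28]
p1end 0.0 [-29, 26, -53, -150, -38, 83] {'yel': 0.044, 'pur': 0.18, 'yel2': 0.187, 'glass': 0.173, 'rack': 0.075, 'floor': 0.006, 'can': 0.03} w [0.31, -0.17, 0.28]
st2 0.0014 [-25, 27, -58, -158, -44, 88] {'yel': 0.005, 'pur': 0.14, 'yel2': 0.155, 'glass': 0.212, 'rack': 0.094, 'floor': 0.006, 'can': 0.048} w [0.28, -0.13, 0.27]
end 0.0 [-20, 28, -46, -159, -33, 82] {'yel': 0.035, 'pur': 0.154, 'yel2': 0.141, 'glass': 0.182, 'rack': 0.014, 'floor': 0.006, 'can': 0.028} w [0.39, -0.14, 0.28]
--- 42 4
standoff 0.0014 [-37, 26, -58, -140, -43, 85] {'yel': 0.033, 'pur': 0.159, 'yel2': 0.218, 'glass': 0.171, 'rack': 0.137, 'floor': 0.006, 'can': 0.057} w [0.25, -0.19, 0.28]
contact 0.0 [-33, 25, -55, -141, -40, 81] {'yel': 0.035, 'pur': 0.17
[... 8259 characters left out ...]
floor': 0.007, 'can': 0.051} w [0.43, -0.05, 0.42]
contact 0.0 [-3, 15, -35, -86, -7, 4] {'yel': 0.049, 'pur': 0.184, 'yel2': 0.21, 'glass': 0.158, 'rack': 0.089, 'floor': 0.007, 'can': 0.027} w [0.45, -0.02, 0.43]
p1end 0.0 [4, 17, -32, -72, -2, -16] {'yel': 0.06, 'pur': 0.209, 'yel2': 0.194, 'glass': 0.152, 'rack': 0.047, 'floor': 0.007, 'can': 0.027} w [0.48, 0.04, 0.42]
st2 0.0067 [8, 16, -33, -79, 0, -11] {'yel': 0.017, 'pur': 0.167, 'yel2': 0.164, 'glass': 0.192, 'rack': 0.064, 'floor': 0.007, 'can': 0.037} w [0.47, 0.06, 0.42]
end 0.0399 [9, 22, -26, -67, 0, -25] {'yel': 0.085, 'pur': 0.225, 'yel2': 0.146, 'glass': 0.202, 'rack': 0.0, 'floor': 0.007, 'can': 0.018} w [0.53, 0.09, 0.41]
```

```bash
cat > plan.py <<'E'
from run7 import *
from plant import r
def rv(R1,R0): return Ro.from_matrix(R1@R0.T).as_rotvec()
RB=Rp@Rtool(44,4.4,0,True)
SE=[np.radians([-30,19,-52,-134,-28,70])]
if __name__=='__main__':
    J0=np.radians(r.get_state()['joints'])
    RA=Rp@Rtool(90,0)
    tA=np.array([.47,0,.36])
    A=ik3(tA,RA,[J0,np.radians([24,0,-15,0,-75,60])]); print('A',A[0],np.degrees(A[1]).round(1))
    tB=tw([-.18,-.039,.13]); B=ik3(tB,RB,SE); print('B',B[0],np.degrees(B[1]).round(1),tB)
    for (u,v,n) in((J0,A[1],6),(A[1],B[1],16)):
        for f in np.linspace(0,1,n+1):
            j=u+(v-u)*f; t,R,b,w=fk3(j,PM)
            d=wclear(R,t,j,.053,(-.118,-.002)); print(round(f,2),t.round(3),d,'k',links(j)[2].round(2),'w',w.round(2))
E
python3 plan.py
```

```text
A 1.7637921958894197e-14 [ 24.1  -2.9 -10.5   0.  -82.4  61.5]
B 0.09685731188827072 [ -0.4  -2.  -40.9 -92.4  -0.1   2.7] [0.51403832 0.00492537 0.13      ]
0.0 [ 0.533 -0.001  0.142] {'yel': 0.049, 'pur': 0.195, 'yel2': 0.199, 'glass': 0.197, 'rack': 0.084, 'floor': 0.138, 'can': 0.028} k [0.39 0.01 0.49] w [0.24 0.11 0.42]
0.17 [ 0.55  -0.03   0.181] {'yel': 0.091, 'pur': 0.235, 'yel2': 0.223, 'glass': 0.204, 'rack': 0.066, 'floor': 0.175, 'can': 0.052} k [0.41 0.01 0.53] w [0.28 0.13 0.46]
0.33 [ 0.552 -0.048  0.218] {'yel': 0.122, 'pur': 0.262, 'yel2': 0.246, 'glass': 0.216, 'rack': 0.059, 'floor': 0.21, 'can': 0.079} k [0.43 0.01 0.57] w [0.31 0.15 0.51]
0.5 [ 0.542 -0.053  0.252] {'yel': 0.146, 'pur': 0.274, 'yel2': 0.265, 'glass': 0.233, 'rack': 0.078, 'floor': 0.244, 'can': 0.113} k [0.45 0.01 0.61] w [0.34 0.16 0.56]
0.67 [ 0.523 -0.045  0.285] {'yel': 0.168, 'pur': 0.278, 'yel2': 0.281, 'glass': 0.26, 'rack': 0.111, 'floor': 0.279, 'can': 0.153} k [0.46 0.   0.65] w [0.37 0.17 0.62]
0.83 [ 0.499 -0.026  0.321] {'yel': 0.179, 'pur': 0.283, 'yel2': 0.296, 'glass': 0.297, 'ra
[... 2439 characters left out ...]
] w [0.37 0.04 0.56]
0.81 [0.551 0.089 0.172] {'yel': -0.004, 'pur': 0.14, 'yel2': 0.174, 'glass': 0.259, 'rack': 0.071, 'floor': 0.153, 'can': 0.04} k [ 0.27 -0.03  0.39] w [0.36 0.03 0.55]
0.88 [0.546 0.062 0.157] {'yel': 0.005, 'pur': 0.146, 'yel2': 0.192, 'glass': 0.228, 'rack': 0.087, 'floor': 0.142, 'can': 0.047} k [ 0.25 -0.02  0.38] w [0.36 0.02 0.53]
0.94 [0.533 0.034 0.141] {'yel': 0.017, 'pur': 0.151, 'yel2': 0.205, 'glass': 0.198, 'rack': 0.112, 'floor': 0.13, 'can': 0.054} k [ 0.23 -0.01  0.37] w [0.35 0.01 0.52]
1.0 [0.514 0.005 0.123] {'yel': 0.033, 'pur': 0.156, 'yel2': 0.223, 'glass': 0.18, 'rack': 0.145, 'floor': 0.115, 'can': 0.066} k [0.22 0.01 0.36] w [ 0.34 -0.    0.51]
```

```bash
cat > plan2.py <<'E'
from plan import *
J0=np.radians(r.get_state()['joints'])
A=ik3(np.array([.47,0,.36]),Rp@Rtool(90,0),[np.radians([24,0,-15,0,-75,60])])[1]
for pb in([-.175,-.09,.02],[-.175,-.09,.04],[-.175,-.09,.06],[-.175,-.09,.08]):
    b=ik3(tw(pb),RB,SE); print(pb,round(b[0],4),np.degrees(b[1]).round(1))
B=ik3(tw([-.175,-.09,.04]),RB,SE)[1]
A2=A.copy(); A2[0]=np.radians(-5)
for (u,v,n) in((A,A2,3),(A2,B,20)):
    for f in np.linspace(0,1,n+1):
        j=u+(v-u)*f; t,R,b,w=fk3(j,PM)
        d=wclear(R,t,j,.053,(-.118,-.002)); print(round(f,2),t.round(3),d,'k',links(j)[2].round(2),'w',w.round(2))
E
python3 plan2.py
```

```text
[-0.175, -0.09, 0.02] 0.0 [ -34.5   17.6  -47.7 -121.3  -28.5   60.3]
[-0.175, -0.09, 0.04] 0.0 [ -28.4   12.2  -44.3 -112.9  -21.8   45.1]
[-0.175, -0.09, 0.06] 0.0 [ -19.9    7.6  -41.1 -101.8  -14.5   26.3]
[-0.175, -0.09, 0.08] 0.0 [ -2.4   3.8 -39.9 -79.2  -1.8  -9.1]
0.0 [ 0.47 -0.    0.36] {'yel': 0.193, 'pur': 0.291, 'yel2': 0.318, 'glass': 0.341, 'rack': 0.207, 'floor': 0.36, 'can': 0.24} k [0.47 0.   0.74] w [0.39 0.18 0.74]
0.33 [ 0.463 -0.079  0.36 ] {'yel': 0.239, 'pur': 0.344, 'yel2': 0.374, 'glass': 0.298, 'rack': 0.198, 'floor': 0.36, 'can': 0.239} k [ 0.46 -0.08  0.74] w [0.42 0.11 0.74]
0.67 [ 0.443 -0.156  0.36 ] {'yel': 0.298, 'pur': 0.397, 'yel2': 0.441, 'glass': 0.274, 'rack': 0.198, 'floor': 0.36, 'can': 0.26} k [ 0.44 -0.16  0.74] w [0.43 0.04 0.74]
1.0 [ 0.411 -0.228  0.36 ] {'yel': 0.352, 'pur': 0.453, 'yel2': 0.506, 'glass': 0.269, 'rack': 0.227, 'floor': 0.36, 'can': 0.305} k [ 0.41 -0.23  0.74] w [ 0.43 -0.04  0.74]
0.0 [ 0.411 -0.228  0.36 ] {'yel': 0.352, 'pur': 0.453, 'yel2': 0.506, 'glass': 0.269, 'rack': 0.227, 'floor': 0.36, 'can': 0.305} k [ 0.41 -
[... 2838 characters left out ...]
 [ 0.534 -0.013  0.083] {'yel': 0.066, 'pur': 0.204, 'yel2': 0.257, 'glass': 0.133, 'rack': 0.091, 'floor': 0.068, 'can': 0.063} k [ 0.25 -0.09  0.32] w [ 0.37 -0.17  0.44]
0.9 [ 0.531 -0.024  0.07 ] {'yel': 0.072, 'pur': 0.209, 'yel2': 0.255, 'glass': 0.126, 'rack': 0.107, 'floor': 0.057, 'can': 0.063} k [ 0.24 -0.08  0.31] w [ 0.36 -0.18  0.43]
0.95 [ 0.525 -0.035  0.055] {'yel': 0.079, 'pur': 0.209, 'yel2': 0.256, 'glass': 0.123, 'rack': 0.123, 'floor': 0.046, 'can': 0.062} k [ 0.24 -0.06  0.31] w [ 0.35 -0.18  0.41]
1.0 [ 0.515 -0.046  0.04 ] {'yel': 0.085, 'pur': 0.207, 'yel2': 0.262, 'glass': 0.12, 'rack': 0.138, 'floor': 0.033, 'can': 0.059} k [ 0.24 -0.05  0.3 ] w [ 0.34 -0.18  0.4 ]
```

```bash
cat > plan3.py <<'E'
from plan import *
J0=np.radians(r.get_state()['joints'])
A=ik3(np.array([.47,0,.36]),Rp@Rtool(90,0),[np.radians([24,0,-15,0,-75,60])])[1]
A2=A.copy(); A2[0]=np.radians(-5)
B=ik3(tw([-.175,-.09,.04]),RB,SE)[1]
# segment 1 cart
t0,R0,_,_=fk3(J0,PM)
t0=np.array([.533,-.0017,.1400]) if 0 else t0
tA,RA,_,_=fk3(A,PM); full=rv(RA,R0)
path=[]; J=J0
fx=[(.12,0),(.25,0),(.4,.15),(.55,.35),(.7,.55),(.85,.75),(1,1),(1,1)]
for ft,fr in fx:
    t=t0+(tA-t0)*ft; R=Ro.from_rotvec(full*fr).as_matrix()@R0
    b=ik3(t,R,[J]); dj=np.degrees(b[1]-J); J=b[1]
    print('row',(100*(t-t0)).round(1).tolist(),(full*fr).round(3).tolist(),round(b[0],3),'dj',dj.round(1).tolist(),wclear(R,t,J,.053,(-.118,-.002))['can'])
J=A; seq=[A+(A2-A)*min(1,(i+1)/5) for i in range(5)]+[A2+(B-A2)*(i+1)/25 for i in range(25)]
seq+=[B,B]
for i in range(0,len(seq),8):
    base=A if i==0 else seq[i-1]; tb,Rb,_,_=fk3(base,PM); prev=base
    print('call')
    rows=[]
    for j in seq[i:i+8]:
        t,R,_,_=fk3(j,PM); tp,Rpv,_,_=fk3(prev,PM)
        rows.append([*(100*(t-tb)).round(1).tolist(),*rv(R,Rb).round(3).tolist()])
        print(rows[-1],'step mm %.0f deg %.1f dj %s'%(1000*np.linalg.norm(t-tp),np.degrees(np.linalg.norm(rv(R,Rpv))),np.degrees(j-prev).round(0).tolist())); prev=j
E
python3 plan3.py
```

```text
row [-0.8, 0.0, 2.6] [0.0, 0.0, 0.0] 0.0 dj [2.6, -2.9, 3.1, -6.8, -6.0, 5.1] 0.055
row [-1.6, 0.0, 5.5] [0.0, 0.0, 0.0] 0.0 dj [1.8, -3.0, 2.9, -4.3, -5.8, 3.4] 0.085
row [-2.5, 0.0, 8.7] [0.004, 0.06, 0.007] 0.0 dj [0.5, -1.2, 7.8, -8.8, -10.6, 8.9] 0.117
row [-3.4, 0.0, 12.0] [0.01, 0.139, 0.017] 0.0 dj [-1.2, 0.3, 8.3, -6.4, -10.8, 7.4] 0.149
row [-4.4, 0.1, 15.3] [0.016, 0.218, 0.026] 0.0 dj [-1.5, 0.9, 7.5, -4.3, -10.0, 5.1] 0.18
row [-5.3, 0.1, 18.6] [0.021, 0.298, 0.036] 0.0 dj [-1.6, 1.3, 7.1, -3.1, -9.5, 3.7] 0.21
row [-6.3, 0.1, 21.8] [0.029, 0.397, 0.048] 0.0 dj [-2.0, 2.4, 7.8, -3.0, -10.3, 3.5] 0.24
row [-6.3, 0.1, 21.8] [0.029, 0.397, 0.048] 0.0 dj [0.0, 0.0, 0.0, 0.0, 0.0, 0.0] 0.24
call
[-0.2, -4.8, 0.0, -0.0, 0.0, -0.102] step mm 48 deg 5.8 dj [-6.0, 0.0, 0.0, 0.0, 0.0, 0.0]
[-1.0, -9.5, 0.0, -0.0, 0.0, -0.203] step mm 48 deg 5.8 dj [-6.0, 0.0, 0.0, 0.0, 0.0, 0.0]
[-2.2, -14.1, 0.0, -0.0, -0.0, -0.305] step mm 48 deg 5.8 dj [-6.0, 0.0, 0.0, 0.0, 0.0, 0.0]
[-3.8, -18.6, 0.0, -0.0, 0.0, -0.406] step mm 48 deg 5.8 dj [-6.0, 0.0, 0.0, 0.0, 0.0, 0.0]
[-5.9, -22.8, 0.0, -
[... 1995 characters left out ...]
1.0, -1.0, -5.0, 2.0, -1.0]
[0.3, -1.5, -1.9, 0.087, 0.051, -0.219] step mm 13 deg 6.9 dj [-1.0, 1.0, -1.0, -5.0, 2.0, -1.0]
[0.1, -2.3, -3.0, 0.129, 0.08, -0.33] step mm 14 deg 7.0 dj [-1.0, 1.0, -1.0, -5.0, 2.0, -1.0]
[-0.3, -3.2, -4.1, 0.171, 0.113, -0.442] step mm 15 deg 7.1 dj [-1.0, 1.0, -1.0, -5.0, 2.0, -1.0]
[-0.9, -4.2, -5.3, 0.211, 0.148, -0.554] step mm 16 deg 7.1 dj [-1.0, 1.0, -1.0, -5.0, 2.0, -1.0]
[-1.7, -5.0, -6.5, 0.251, 0.186, -0.666] step mm 17 deg 7.2 dj [-1.0, 1.0, -1.0, -5.0, 2.0, -1.0]
[-1.7, -5.0, -6.5, 0.251, 0.186, -0.666] step mm 0 deg 0.0 dj [-0.0, 0.0, 0.0, 0.0, 0.0, 0.0]
[-1.7, -5.0, -6.5, 0.251, 0.186, -0.666] step mm 0 deg 0.0 dj [0.0, 0.0, 0.0, 0.0, 0.0, 0.0]
```

Call:
drive_tool --pt "-0.8 0 2.6 0 0 0" --pt "-1.6 0 5.5 0 0 0" --pt "-2.5 0 8.7 0.004 0.06 0.007" --pt "-3.4 0 12 0.01 0.139 0.017" --pt "-4.4 0.1 15.3 0.016 0.218 0.026" --pt "-5.3 0.1 18.6 0.021 0.298 0.036" --pt "-6.3 0.1 21.8 0.029 0.397 0.048" --pt "-6.3 0.1 21.8 0.029 0.397 0.048"

```text
time_s: 17.77
tcp_pos: [0.4726, -0.0001, 0.3658]
eef_rot: [-90.0, -0.0, 175.6]
contact_force: [1.8, -0.2, 0.6]
gripper_width: 0.0524
```

Call:
drive_tool --pt "-0.2 -4 0 0 0 -0.085" --pt "-0.8 -8 0 0 0 -0.17" --pt "-1.7 -12 0 0 0 -0.26" --pt "-3 -16 0 0 0 -0.35" --pt "-4.5 -19.8 0 0 0 -0.43" --pt "-5.9 -22.8 0 0 0 -0.508" --pt "-5.5 -20.6 -2.9 0.079 0.005 -0.549" --pt "-5.1 -18.3 -5.6 0.157 0.009 -0.595"

```text
time_s: 18.43
tcp_pos: [0.4191, -0.1843, 0.3027]
eef_rot: [-98.2, -3.7, 141.4]
contact_force: [0.9, 1.2, -1.2]
gripper_width: 0.0524
```

```bash
cat > rem.py <<'E'
from plan import *
import sys
s=r.get_state(); J=np.radians(s['joints']); print(s['time_s'],s['joints'].round(1),s['tcp_pos'].round(4),s['eef_rot'].round(1))
B=ik3(tw([-.175,-.09,.04]),RB,SE)[1]
n=int(sys.argv[1]); base=J
tb,Rb,_,_=fk3(base,PM); prev=base
for i in range(n):
    j=J+(B-J)*(i+1)/n
    if i%8==0 and i: tb,Rb,_,_=fk3(prev,PM); print('call')
    t,R,_,_=fk3(j,PM); tp,Rpv,_,_=fk3(prev,PM)
    print([*(100*(t-tb)).round(1).tolist(),*rv(R,Rb).round(3).tolist()],'mm %.0f deg %.1f'%(1000*np.linalg.norm(t-tp),np.degrees(np.linalg.norm(rv(R,Rpv))))); prev=j
E
python3 rem.py 24
```

```text
18.4333 [ -7.2  -1.6 -13.3  -9.2 -77.2  60.2] [ 0.4191 -0.1843  0.3027] [-98.2  -3.7 141.4]
[0.4, 2.2, -2.3, 0.071, -0.014, -0.05] mm 32 deg 5.1
[0.8, 4.4, -4.4, 0.14, -0.028, -0.106] mm 30 deg 5.2
[1.3, 6.5, -6.2, 0.208, -0.042, -0.166] mm 29 deg 5.3
[1.8, 8.6, -7.8, 0.274, -0.055, -0.231] mm 27 deg 5.4
[2.4, 10.5, -9.3, 0.338, -0.068, -0.301] mm 25 deg 5.5
[3.0, 12.3, -10.5, 0.399, -0.08, -0.375] mm 23 deg 5.6
[3.7, 14.0, -11.7, 0.458, -0.092, -0.453] mm 21 deg 5.6
[4.5, 15.4, -12.6, 0.515, -0.103, -0.535] mm 19 deg 5.7
call
[0.8, 1.3, -0.9, 0.057, -0.003, -0.085] mm 17 deg 5.8
[1.6, 2.3, -1.6, 0.111, -0.004, -0.172] mm 15 deg 5.9
[2.4, 3.1, -2.4, 0.164, -0.004, -0.263] mm 14 deg 6.0
[3.3, 3.8, -3.1, 0.215, -0.001, -0.356] mm 12 deg 6.1
[4.1, 4.1, -3.7, 0.263, 0.004, -0.453] mm 11 deg 6.2
[4.8, 4.3, -4.4, 0.309, 0.012, -0.551] mm 10 deg 6.3
[5.5, 4.3, -5.1, 0.353, 0.021, -0.652] mm 10 deg 6.3
[6.1, 4.1, -5.8, 0.394, 0.032, -0.755] mm 10 deg 6.4
call
[0.5, -0.4, -0.8, 0.044, 0.018, -0.102] mm 10 deg 6.5
[0.8, -0.9, -1.6, 0.087, 0.038, -0.206] mm 10 deg 6.5
[1.0, -1.6, -2.5, 0.128, 0.061, -0.311] mm 11 deg 6.6
[1.0, -2.4, -3.4, 0.169, 0.087, -0.416] mm 12 deg 6.6
[0.8, -3.2, -4.5, 0.208, 0.115, -0.523] mm 13 deg 6.7
[0.4, -4.0, -5.5, 0.247, 0.146, -0.63] mm 14 deg 6.8
[-0.2, -4.9, -6.7, 0.284, 0.179, -0.737] mm 15 deg 6.8
[-1.0, -5.7, -7.8, 0.321, 0.215, -0.846] mm 16 deg 6.8
```

Call:
drive_tool --pt "0.4 2.2 -2.3 0.071 -0.014 -0.05" --pt "0.8 4.4 -4.4 0.14 -0.028 -0.106" --pt "1.3 6.5 -6.2 0.208 -0.042 -0.166" --pt "1.8 8.6 -7.8 0.274 -0.055 -0.231" --pt "2.4 10.5 -9.3 0.338 -0.068 -0.301" --pt "3.0 12.3 -10.5 0.399 -0.08 -0.375" --pt "3.7 14 -11.7 0.458 -0.092 -0.453" --pt "3.7 14 -11.7 0.458 -0.092 -0.453"

```text
time_s: 19.1
tcp_pos: [0.4539, -0.0416, 0.1826]
eef_rot: [-119.2, -20.7, 119.4]
contact_force: [-1.4, -0.1, -1.7]
gripper_width: 0.0525
```

```bash
python3 rem.py 16
```

```text
19.1 [-13.2   2.6 -22.7 -39.6 -61.   55.8] [ 0.4539 -0.0416  0.1826] [-119.2  -20.7  119.4]
[0.8, 1.5, -1.0, 0.061, -0.006, -0.087] mm 20 deg 6.1
[1.7, 2.8, -1.9, 0.121, -0.009, -0.178] mm 18 deg 6.2
[2.5, 3.9, -2.7, 0.177, -0.01, -0.272] mm 16 deg 6.3
[3.4, 4.7, -3.4, 0.232, -0.01, -0.37] mm 14 deg 6.4
[4.3, 5.3, -4.1, 0.284, -0.007, -0.471] mm 13 deg 6.5
[5.2, 5.6, -4.8, 0.333, -0.001, -0.574] mm 11 deg 6.6
[6.0, 5.7, -5.5, 0.379, 0.006, -0.681] mm 10 deg 6.7
[6.6, 5.5, -6.2, 0.423, 0.016, -0.79] mm 10 deg 6.8
call
[0.6, -0.4, -0.8, 0.047, 0.017, -0.108] mm 10 deg 6.8
[1.0, -0.9, -1.6, 0.092, 0.038, -0.218] mm 11 deg 6.9
[1.3, -1.6, -2.5, 0.136, 0.061, -0.329] mm 12 deg 7.0
[1.3, -2.4, -3.5, 0.179, 0.087, -0.441] mm 13 deg 7.0
[1.2, -3.2, -4.5, 0.22, 0.116, -0.554] mm 14 deg 7.1
[0.8, -4.2, -5.6, 0.26, 0.148, -0.668] mm 15 deg 7.2
[0.3, -5.1, -6.8, 0.299, 0.182, -0.783] mm 16 deg 7.2
[-0.5, -6.0, -8.0, 0.337, 0.219, -0.898] mm 17 deg 7.3
```

Tracking the plan; continue.

Call:
drive_tool --pt "0.8 1.5 -1 0.061 -0.006 -0.087" --pt "1.7 2.8 -1.9 0.121 -0.009 -0.178" --pt "2.5 3.9 -2.7 0.177 -0.01 -0.272" --pt "3.4 4.7 -3.4 0.232 -0.01 -0.37" --pt "4.3 5.3 -4.1 0.284 -0.007 -0.471" --pt "5.2 5.6 -4.8 0.333 -0.001 -0.574" --pt "6.0 5.7 -5.5 0.379 0.006 -0.681" --pt "6.0 5.7 -5.5 0.379 0.006 -0.681"

```text
time_s: 19.77
tcp_pos: [0.5147, 0.0139, 0.1293]
eef_rot: [-123.5, -41.3, 82.2]
contact_force: [-1.6, -0.1, 0.6]
gripper_width: 0.0524
```

```bash
python3 rem.py 12
```

```text
19.7667 [-19.3   6.5 -31.9 -71.  -43.4  50.2] [0.5147 0.0139 0.1293] [-123.5  -41.3   82.2]
[0.5, -0.1, -0.6, 0.037, 0.01, -0.08] mm 8 deg 5.1
[0.9, -0.3, -1.1, 0.073, 0.022, -0.16] mm 8 deg 5.1
[1.3, -0.5, -1.8, 0.108, 0.035, -0.242] mm 8 deg 5.2
[1.6, -0.9, -2.4, 0.143, 0.05, -0.325] mm 8 deg 5.2
[1.8, -1.4, -3.1, 0.176, 0.066, -0.408] mm 9 deg 5.2
[1.9, -2.0, -3.8, 0.209, 0.085, -0.492] mm 9 deg 5.3
[1.9, -2.6, -4.6, 0.24, 0.104, -0.577] mm 10 deg 5.3
[1.7, -3.3, -5.4, 0.271, 0.126, -0.663] mm 10 deg 5.3
call
[-0.2, -0.7, -0.8, 0.032, 0.024, -0.085] mm 11 deg 5.4
[-0.6, -1.4, -1.7, 0.064, 0.049, -0.17] mm 12 deg 5.4
[-1.1, -2.1, -2.6, 0.096, 0.077, -0.255] mm 12 deg 5.4
[-1.7, -2.8, -3.5, 0.128, 0.105, -0.34] mm 13 deg 5.5
```

Call:
drive_tool --pt "0.5 -0.1 -0.6 0.037 0.01 -0.08" --pt "0.9 -0.3 -1.1 0.073 0.022 -0.16" --pt "1.3 -0.5 -1.8 0.108 0.035 -0.242" --pt "1.6 -0.9 -2.4 0.143 0.05 -0.325" --pt "1.8 -1.4 -3.1 0.176 0.066 -0.408" --pt "1.9 -2.0 -3.8 0.209 0.085 -0.492" --pt "1.9 -2.6 -4.6 0.24 0.104 -0.577" --pt "1.9 -2.6 -4.6 0.24 0.104 -0.577"

```text
time_s: 20.43
tcp_pos: [0.5343, -0.0124, 0.0845]
eef_rot: [-106.8, -50.0, 37.2]
contact_force: [-0.1, -0.6, 0.5]
gripper_width: 0.0526
```

```bash
python3 rem.py 6; python3 chk.py c3 -.118 -.002 | tail -2
```

```text
20.4333 [-24.4   9.8 -39.  -95.3 -30.7  47.2] [ 0.5343 -0.0124  0.0845] [-106.8  -50.    37.2]
[-0.1, -0.5, -0.7, 0.028, 0.019, -0.071] mm 9 deg 4.5
[-0.3, -1.1, -1.4, 0.056, 0.038, -0.142] mm 9 deg 4.5
[-0.6, -1.7, -2.1, 0.083, 0.059, -0.214] mm 10 deg 4.6
[-0.9, -2.3, -2.9, 0.111, 0.081, -0.286] mm 10 deg 4.6
[-1.4, -2.8, -3.7, 0.138, 0.105, -0.357] mm 11 deg 4.6
[-1.9, -3.4, -4.4, 0.164, 0.129, -0.429] mm 11 deg 4.6
20.4333 [-24.446, 9.757, -39.009, -95.29, -30.703, 47.217] [ 0.5343 -0.0124  0.0845] [-106.76  -49.99   37.19] [-0.1 -0.6  0.5] 0.0526
tcp place [-0.1576 -0.0546]
```

View pics/c3.png

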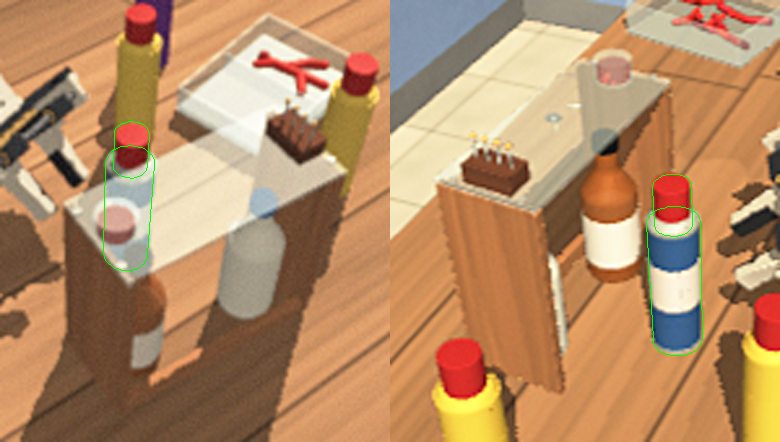

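Call:
drive_tool --pt "-0.1 -0.5 -0.7 0.028 0.019 -0.071" --pt "-0.3 -1.1 -1.4 0.056 0.038 -0.142" --pt "-0.6 -1.7 -2.1 0.083 0.059 -0.214" --pt "-0.9 -2.3 -2.9 0.111 0.081 -0.286" --pt "-1.4 -2.8 -3.7 0.138 0.105 -0.357" --pt "-1.9 -3.4 -4.4 0.164 0.129 -0.429" --pt "-1.9 -3.4 -4.4 0.164 0.129 -0.429" --pt "-1.9 -3.4 -4.4 0.164 0.129 -0.429"

```text
time_s: 21.2
tcp_pos: [0.5167, -0.0462, 0.0418]
eef_rot: [-90.2, -46.2, 0.4]
contact_force: [-0.3, -0.1, 0.8]
gripper_width: 0.0524
```

```bash
cat > to.py <<'E'
from plan import *
import sys
# to.py x y z alpha head : pose in place frame; prints delta from current measured
x,y,z,al,h=map(float,sys.argv[1:6])
s=r.get_state(); J=np.radians(s['joints']); t0=s['tcp_pos']; R0=Ro.from_euler('xyz',s['eef_rot'],degrees=True).as_matrix()
pl=(t0-P0)@Rp; Rl=Rp.T@R0; print('now',s['time_s'],s['joints'].round(1),'place',pl.round(4),'al',round(np.degrees(-np.arcsin(Rl[2,1])),2),'head',round(np.degrees(np.arctan2(Rl[1,1],Rl[0,1])),2))
R=Rp@Rtool(al,h,0,True); t=tw([x,y,z]); full=rv(R,R0)
for f in(.25,.5,.75,1):
    b=ik3(t0+(t-t0)*f,Ro.from_rotvec(full*f).as_matrix()@R0,[J]); J=b[1]; print(f,round(b[0],4),np.degrees(J).round(1))
print('delta',(100*(t-t0)).round(2).tolist(),full.round(4).tolist())
print(wclear(R,t,J,.053,(-.118,-.002)))
E
python3 to.py -.175 -.039 .013 44 4.4
```

```text
now 21.2 [ -28.1   12.   -44.  -112.6  -21.6   44.7] place [-0.1734 -0.0897  0.0418] al 43.82 head 4.5
0.25 0.0 [ -30.    14.   -46.4 -119.   -24.4   53.3]
0.5 0.0 [ -31.6   16.3  -49.  -125.3  -27.6   61.9]
0.75 0.0 [ -32.8   18.9  -51.9 -131.3  -31.3   70. ]
1 0.0 [ -33.5   21.9  -54.8 -136.9  -35.5   77.4]
delta [0.23, 5.07, -2.88] [0.0027, 0.0031, -0.0043]
{'yel': 0.034, 'pur': 0.16, 'yel2': 0.217, 'glass': 0.171, 'rack': 0.134, 'floor': 0.006, 'can': 0.055}
```

Call:
drive_tool --pt "0 0.7 -0.4 0 0 0" --pt "0.1 1.5 -0.9 0 0 0" --pt "0.1 2.3 -1.4 0 0 0" --pt "0.1 3.1 -1.9 0.001 0.001 -0.002" --pt "0.2 3.9 -2.4 0.002 0.002 -0.003" --pt "0.2 4.6 -2.7 0.003 0.003 -0.004" --pt "0.2 5.1 -2.9 0.003 0.003 -0.004" --pt "0.2 5.1 -2.9 0.003 0.003 -0.004"

```text
time_s: 21.87
tcp_pos: [0.518, 0.0058, 0.0119]
eef_rot: [-89.8, -45.9, -0.2]
contact_force: [-0.6, 0.1, 0.2]
gripper_width: 0.053
```

```bash
python3 to.py -.11 -.039 .013 44 4.4; python3 chk.py c4 -.118 -.002 | tail -2
python3 - <<'E'
from h import *
im=imaging.capture('wrist'); cv2.imwrite('pics/w4.png',im[:,:,::-1])
E
```

```text
now 21.8667 [ -33.6   22.2  -55.1 -137.2  -35.9   77.9] place [-0.1761 -0.0378  0.0119] al 44.07 head 4.48
0.25 0.0 [ -31.6   22.   -52.7 -137.2  -33.7   75.5]
0.5 0.0 [ -29.7   22.   -50.4 -137.1  -31.7   73.3]
0.75 0.0 [ -28.1   22.1  -48.1 -136.9  -29.7   71.2]
1 0.0 [ -26.6   22.4  -45.8 -136.5  -27.8   69.1]
delta [6.58, -0.62, 0.11] [-0.0023, -0.0012, 0.0008]
{'yel': 0.047, 'pur': 0.197, 'yel2': 0.191, 'glass': 0.166, 'rack': 0.069, 'floor': 0.006, 'can': -0.009}
21.8667 [-33.595, 22.226, -55.1, -137.238, -35.93, 77.852] [0.518  0.0058 0.0119] [-89.81 -45.93  -0.18] [-0.6  0.1  0.2] 0.053
tcp place [-0.1756 -0.0387]
```

View pics/c4.png

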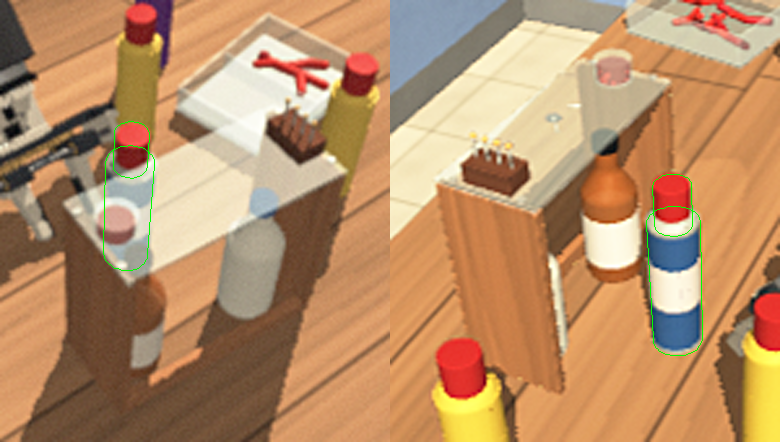

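View pics/w4.png

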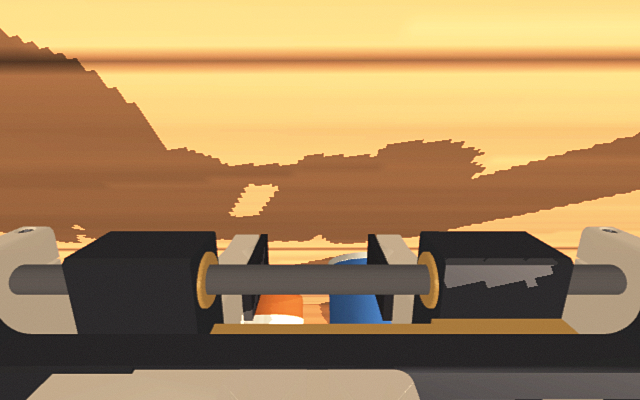

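Run:
```python
from run4 import *
from h import proj
from plant import r
s=r.get_state()
for p in ([-.118,-.002,.02],[-.118,-.027,.02],[-.118,.023,.02],[-.118,-.002,.1],[0,-.073,.02]): print(p,proj('wrist',tw(p))[0].round(0))
R=Ro.from_euler('xyz',s['eef_rot'],degrees=True).as_matrix()
for z in(.0265,.037,.0475,-.037): 
    q=s['tcp_pos']+R@[0,0,z]; print(z,(Rp.T@(q-P0)).round(4),proj('wrist',q)[0].round(0))
```

```text
[-0.118, -0.002, 0.02] [365. 289.]
[-0.118, -0.027, 0.02] [329. 288.]
[-0.118, 0.023, 0.02] [401. 289.]
[-0.118, -0.002, 0.1] [375. 430.]
[0, -0.073, 0.02] [271. 315.]
0.0265 [-0.1774 -0.0125  0.0126] [367. 250.]
0.037 [-0.1781 -0.0021  0.0126] [387. 250.]
0.0475 [-0.1789  0.0084  0.0127] [407. 250.]
-0.037 [-0.1727 -0.0758  0.0125] [250. 250.]
```

Call:
drive_tool --pt "0.5 0 0 0 0 0" --pt "1.1 -0.1 0 0 0 0" --pt "1.7 -0.1 0 0 0 0" --pt "2.2 -0.2 0 0 0 0" --pt "2.6 -0.2 0 0 0 0" --pt "2.9 -0.2 0 0 0 0" --pt "3.2 -0.25 0 0 0 0" --pt "3.5 -0.25 0 0 0 0"

```text
time_s: 22.68
tcp_pos: [0.5528, 0.0025, 0.0118]
eef_rot: [-89.8, -45.8, -0.4]
contact_force: [-2.2, 0.7, 1.4]
gripper_width: 0.0522
```

```bash
python3 to.py -.0838 -.039 .013 44 4.4;python3 chk.py c5 -.112 -.002 | tail -2
```

```text
now 22.6833 [ -29.5   22.1  -50.2 -137.4  -31.3   73.1] place [-0.1412 -0.0384  0.0118] al 44.17 head 4.3
0.25 0.0 [ -28.1   22.2  -48.2 -137.1  -29.7   71.3]
0.5 0.0 [ -26.7   22.4  -46.1 -136.7  -28.1   69.5]
0.75 0.0 [ -25.5   22.7  -44.1 -136.2  -26.5   67.6]
1 0.0 [ -24.3   23.   -42.  -135.5  -24.9   65.6]
delta [5.72, -0.5, 0.12] [-0.003, -0.003, 0.0047]
{'yel': 0.063, 'pur': 0.204, 'yel2': 0.185, 'glass': 0.165, 'rack': 0.043, 'floor': 0.006, 'can': -0.018}
22.6833 [-29.488, 22.069, -50.195, -137.42, -31.343, 73.059] [0.5528 0.0025 0.0118] [-89.75 -45.83  -0.45] [-2.2  0.7  1.4] 0.0522
tcp place [-0.1408 -0.0386]
```

View pics/c5.png

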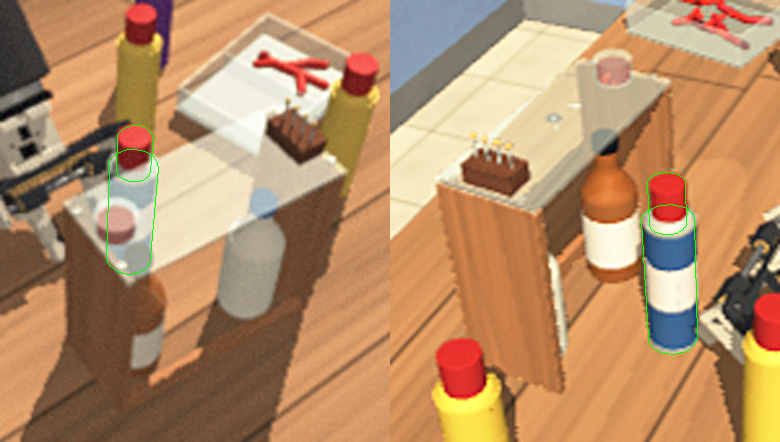

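Call:
drive_tool --pt "0.3 0 0 0 0 0" --pt "0.65 -0.05 0 0 0 0" --pt "1 -0.1 0 0 0 0" --pt "1.35 -0.1 0 0 0 0" --pt "1.7 -0.15 0 0 0 0" --pt "2.05 -0.15 0 0 0 0" --pt "2.4 -0.2 0 0 0 0" --pt "2.7 -0.2 0 0 0 0"

```text
time_s: 23.45
tcp_pos: [0.5804, 0.0002, 0.012]
eef_rot: [-89.8, -45.9, -0.5]
contact_force: [-0.7, 0.4, -1.1]
gripper_width: 0.0528
```

```bash
python3 chk.py c6 -.083 -.002 | tail -2
```

```text
23.45 [-26.858, 22.466, -46.373, -137.032, -28.262, 69.72] [0.5804 0.0002 0.012 ] [-89.76 -45.87  -0.47] [-0.7  0.4 -1.1] 0.0528
tcp place [-0.1132 -0.0386]
```

View pics/c6.png

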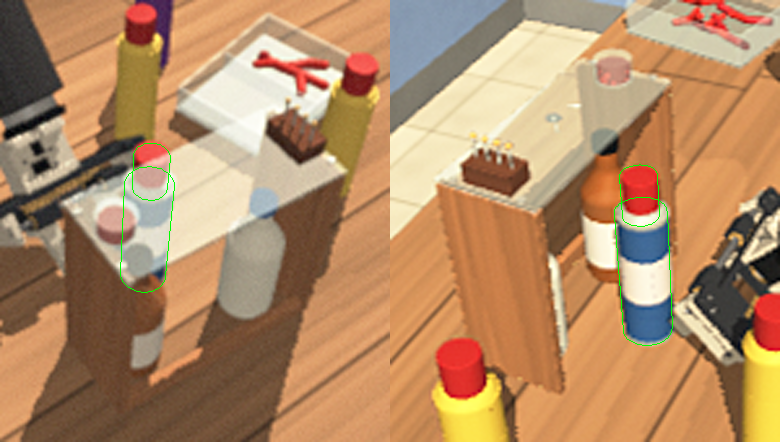

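Call:
drive_tool --pt "0.3 0 0 0 0 0" --pt "0.65 -0.05 0 0 0 0" --pt "1 -0.1 0 0 0 0" --pt "1.35 -0.1 0 0 0 0" --pt "1.7 -0.15 0 0 0 0" --pt "2.05 -0.15 0 0 0 0" --pt "2.4 -0.2 0 0 0 0" --pt "2.7 -0.2 0 0 0 0"

```text
time_s: 24.22
tcp_pos: [0.6074, -0.0018, 0.012]
eef_rot: [-89.8, -45.9, -0.5]
contact_force: [-1.1, -0.3, 0.6]
gripper_width: 0.0527
```

Call:
drive_tool --pt "-0.3 0 0 0 0 0" --pt "-0.7 0 0 0 0 0" --pt "-1.1 0 0 0 0 0" --pt "-1.6 0 0 0 0 0" --pt "-2 0 0 0 0 0" --pt "-2 0 0 0 0 0" --pt "-2 0 0 0 0 0" --pt "-2 0 0 0 0 0" --claw 0.2

```text
time_s: 24.88
tcp_pos: [0.5871, -0.002, 0.0121]
eef_rot: [-89.8, -45.9, -0.5]
contact_force: [0.7, -0.6, 0.2]
gripper_width: 0.018
```

```bash
python3 chk.py c7 -.056 -.002 | tail -2;python3 - <<'E'
from h import *
im=imaging.capture('wrist'); cv2.imwrite('pics/w7.png',im[:,:,::-1])
E
```

```text
24.8833 [-26.356, 22.541, -45.265, -136.464, -27.392, 68.514] [ 0.5871 -0.002   0.0121] [-89.76 -45.88  -0.5 ] [ 0.7 -0.6  0.2] 0.018
tcp place [-0.1065 -0.0402]
```

View pics/c7.png

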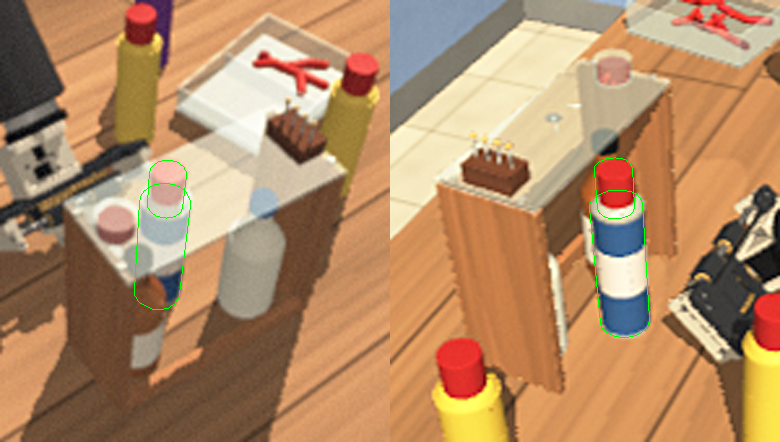

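View pics/w7.png

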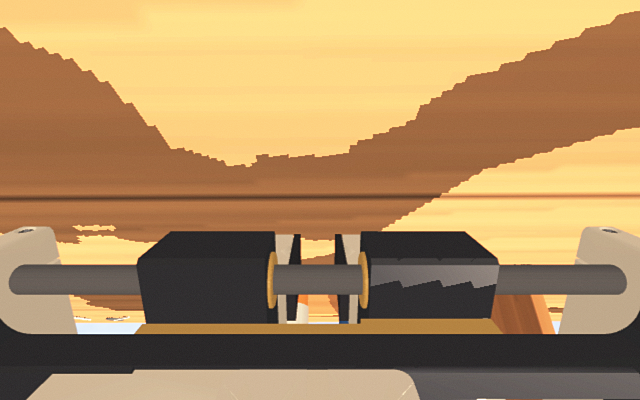

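```bash
python3 - <<'E'
from run4 import *
R=Rtool(44,4.4,0,True); s=nest(R,.018,.005); c,tz,ha,hb,na,nb,A,B=s
print((-c).round(4),tz,ha,hb,na,nb)
for h in(2,4.4):
  R=Rtool(44,h,0,True); s=nest(R,.018,.005); c,tz=s[0],s[1]
  for can in(-.006,-.002,0):
    t=np.array([can-c[0],-c[1],tz]); print(h,can,clear(BODY@R.T+t,can).round(4),clear(np.vstack([s[6],s[7]])+t-[0,0,tz],can,True)[:2].round(4),clear(np.vstack([ARM,CAM])@R.T+t,can).min().round(4))
E
python3 to.py -.1 .0025 .0125 44 3.5
```

```text
[-0.0298 -0.0023] 0.011833728103217186 0.018667456206434372 0.018667456206434372 -16.70019601876989 25.500196027660156
2 -0.006 [0.0242 0.0293 0.0967 0.0118 0.016  0.0296 0.0253] [0.0208 0.0233] 0.0415
2 -0.002 [0.0203 0.0254 0.0951 0.0116 0.0153 0.0296 0.0253] [0.0187 0.0211] 0.0415
2 0 [0.0183 0.0234 0.0943 0.0115 0.0153 0.0296 0.0253] [0.0177 0.0201] 0.0415
4.4 -0.006 [0.0212 0.0324 0.095  0.0094 0.0196 0.0296 0.0253] [0.0193 0.0249] 0.0415
4.4 -0.002 [0.0173 0.0284 0.0935 0.0091 0.0182 0.0296 0.0253] [0.0172 0.0227] 0.0415
4.4 0 [0.0154 0.0264 0.0928 0.009  0.0178 0.0296 0.0253] [0.0163 0.0216] 0.0415
now 25.0333 [ -26.3   22.5  -45.3 -136.5  -27.4   68.5] place [-0.1066 -0.0401  0.0121] al 44.12 head 4.26
0.25 0.0 [ -25.6   23.   -46.4 -139.8  -28.3   71.4]
0.5 0.0 [ -24.7   23.4  -47.5 -143.1  -29.3   74. ]
0.75 0.0 [ -23.6   23.8  -48.5 -146.3  -30.3   76.4]
1 0.0 [ -22.4   24.2  -49.5 -149.4  -31.3   78.5]
delta [0.98, 4.2, 0.04] [-0.0028, -0.002, -0.0105]
{'yel': 0.026, 'pur': 0.157, 'yel2': 0.147, 'glass': 0.206, 'rack': 0.061, 'floor': 0.006, 'can': -0.021}
```

Call:
drive_tool --pt "0.1 0.5 0 0 0 -0.005" --pt "0.2 1 0 0 0 -0.01" --pt "0.3 1.6 0 0 0 -0.016" --pt "0.5 2.2 0 0 0 -0.022" --pt "0.7 2.8 0 0 0 -0.028" --pt "0.8 3.4 0 0 0 -0.034" --pt "0.96 3.85 0 0 0 -0.039" --pt "0.96 3.85 0 0 0 -0.039"

```text
time_s: 25.7
tcp_pos: [0.5964, 0.0375, 0.0117]
eef_rot: [-89.7, -45.8, -2.7]
contact_force: [-0.4, 0.1, -0.5]
gripper_width: 0.0177
```

```bash
python3 to.py -.030 -.001 .0125 44 2; python3 chk.py c8 -.056 -.002 | tail -2
```

```text
now 25.7 [ -22.6   24.5  -50.7 -152.3  -32.3   80.2] place [-0.1004 -0.0002  0.0117] al 44.17 head 2.07
0.25 0.0 [ -21.5   24.8  -48.3 -152.2  -30.3   78.9]
0.5 0.0 [ -20.6   25.2  -45.9 -151.9  -28.5   77.6]
0.75 0.0 [ -19.7   25.7  -43.4 -151.5  -26.6   76.3]
1 0.0 [ -18.8   26.2  -41.  -151.   -24.8   74.8]
delta [7.01, -0.62, 0.08] [-0.0034, -0.0028, 0.002]
{'yel': 0.046, 'pur': 0.17, 'yel2': 0.144, 'glass': 0.192, 'rack': 0.012, 'floor': 0.006, 'can': -0.023}
25.7 [-22.585, 24.527, -50.687, -152.296, -32.282, 80.215] [0.5964 0.0375 0.0117] [-89.73 -45.83  -2.71] [-0.4  0.1 -0.5] 0.0177
tcp place [-0.1003 -0.0007]
```

View pics/c8.png

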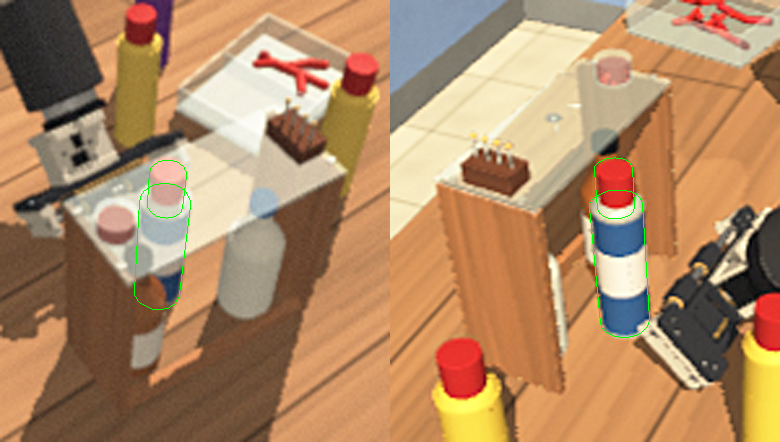

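Call:
drive_tool --pt "0.4 0 0 0 0 0" --pt "0.8 -0.05 0 0 0 0" --pt "1.15 -0.1 0 0 0 0" --pt "1.5 -0.1 0 0 0 0" --pt "1.85 -0.15 0 0 0 0" --pt "2.2 -0.15 0 0 0 0" --pt "2.55 -0.2 0 0 0 0" --pt "2.9 -0.2 0 0 0 0"

```text
time_s: 26.47
tcp_pos: [0.6258, 0.0347, 0.012]
eef_rot: [-89.8, -45.9, -2.7]
contact_force: [-1.3, 0.0, 1.4]
gripper_width: 0.0173
```

Call:
drive_tool --pt "0.3 0 0 0 0 0" --pt "0.6 -0.05 0 0 0 0" --pt "0.9 -0.05 0 0 0 0" --pt "1.2 -0.1 0 0 0 0" --pt "1.5 -0.1 0 0 0 0" --pt "1.8 -0.15 0 0 0 0" --pt "2.1 -0.15 0 0 0 0" --pt "2.3 -0.2 0 0 0 0"

```text
time_s: 27.13
tcp_pos: [0.649, 0.0327, 0.0121]
eef_rot: [-89.8, -45.9, -2.7]
contact_force: [-1.0, 0.6, 0.6]
gripper_width: 0.0176
```

```bash
python3 to.py -.030 -.001 .0125 44 2; python3 chk.py c9 -.018 0 | tail -2
```

```text
now 27.1333 [ -19.6   25.7  -43.3 -151.4  -26.4   75.9] place [-0.0476 -0.0009  0.0121] al 44.12 head 2.03
0.25 0.0 [ -19.4   25.8  -42.7 -151.3  -26.    75.7]
0.5 0.0 [ -19.2   25.9  -42.2 -151.2  -25.6   75.4]
0.75 0.0 [ -19.    26.1  -41.6 -151.1  -25.2   75.1]
1 0.0 [ -18.8   26.2  -41.  -151.   -24.8   74.8]
delta [1.75, -0.14, 0.04] [-0.003, -0.002, 0.0024]
{'yel': 0.046, 'pur': 0.17, 'yel2': 0.144, 'glass': 0.192, 'rack': 0.012, 'floor': 0.006, 'can': -0.023}
27.1333 [-19.638, 25.682, -43.32, -151.384, -26.415, 75.934] [0.649  0.0327 0.0121] [-89.76 -45.88  -2.71] [-1.   0.6  0.6] 0.0176
tcp place [-0.0475 -0.001 ]
```

View pics/c9.png

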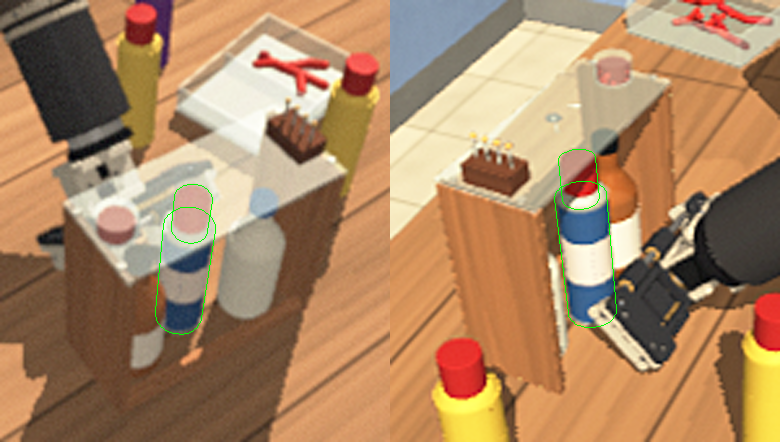

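Call:
drive_tool --pt "0.3 0 0 0 0 0" --pt "0.6 -0.05 0 0 0 0" --pt "0.9 -0.05 0 0 0 0" --pt "1.2 -0.1 0 0 0 0" --pt "1.4 -0.1 0 0 0 0" --pt "1.6 -0.12 0 0 0 0" --pt "1.75 -0.13 0 0 0 0" --pt "1.75 -0.13 0 0 0 0"

```text
time_s: 27.9
tcp_pos: [0.6664, 0.0314, 0.0121]
eef_rot: [-89.8, -45.9, -2.7]
contact_force: [-1.3, 0.4, -0.6]
gripper_width: 0.018
```

```bash
cat > fin.py <<'E'
from ov import *
import sys
P=(.6965,.030,-.0768); tag=sys.argv[1]
s=r.get_state(); print(s['time_s'],s['joints'].round(1),s['tcp_pos'].round(4))
ims=[]
for n in('scene','side'):
    im=imaging.capture(n)[:,:,::-1].copy()
    x0,y0,w,hh=(285,120,150,170) if n=='scene' else (195,90,150,170)
    im=cv2.resize(im[y0:y0+hh,x0:x0+w],None,fx=2.6,fy=2.6,interpolation=cv2.INTER_CUBIC)
    D=lambda c,p,col:cv2.polylines(im,[((hull(n,c,p)+.5-[x0,y0])*2.6).round().astype(int)],True,col,1)
    c=W(P,(0,0),0)[:2]; D(c,[(0,.025),(.148,.025)],(0,255,0)); D(c,[(.152,.0175),(.19,.0175)],(0,255,0))
    for sy in(-1,1): D(W(P,(0,sy*.073),0)[:2],[(0,.03),(.09,.03)],(255,0,255))
    ims.append(im)
cv2.imwrite(f'pics/{tag}.png',np.hstack(ims))
E
python3 fin.py f1 | tail -2; python3 to.py -.030 -.001 .0125 44 2 | head -1
```

```text
[0.4954 0.29   0.179 ]
27.9 [ -18.8   26.2  -40.8 -150.8  -24.5   74.4] [0.6664 0.0314 0.0121]
now 28.0 [ -18.8   26.2  -40.8 -150.8  -24.5   74.4] place [-0.0303 -0.0009  0.0121] al 44.12 head 2.03
```

View pics/f1.png

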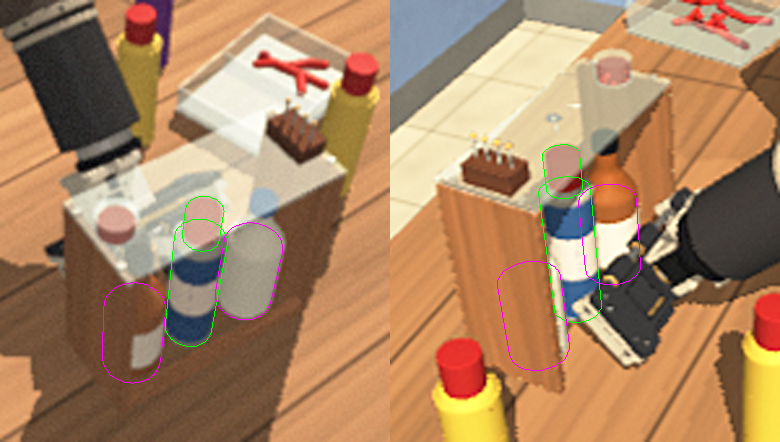

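Call:
drive_tool --pt "-0.3 0 0 0 0 0" --pt "-0.8 0.05 0 0 0 0" --pt "-1.6 0.1 0 0 0 0" --pt "-2.6 0.2 0 0 0 0" --pt "-3.6 0.3 0 0 0 0" --pt "-4.6 0.35 0 0 0 0" --pt "-5.6 0.4 0 0 0 0" --pt "-6.2 0.45 0 0 0 0"

```text
time_s: 28.67
tcp_pos: [0.6022, 0.0362, 0.0118]
eef_rot: [-89.7, -45.8, -2.7]
contact_force: [0.3, 1.0, -0.1]
gripper_width: 0.0176
```

Call:
drive_tool --pt "0 0 0 0 0 0" --pt "0 0 0 0 0 0" --pt "0 0 0 0 0 0" --pt "0 0 0 0 0 0" --pt "0 0 0 0 0 0" --pt "0 0 0 0 0 0" --pt "0 0 0 0 0 0" --pt "0 0 0 0 0 0"

```text
time_s: 29.33
tcp_pos: [0.6041, 0.036, 0.012]
eef_rot: [-89.8, -45.9, -2.7]
contact_force: [0.2, 0.2, 0.3]
gripper_width: 0.0178
```

```bash
python3 fin.py f2 | tail -1
python3 - <<'E'
from h import *
imaging.capture('scene'); print([ (round(d['score'],2),d['position']) for d in imaging.landmark_of('scene','glass')[:1]], [(round(d['score'],2),d['position']) for d in imaging.landmark_of('scene','coral')[:1]])
im=imaging.capture('side'); cv2.imwrite('pics/f2side.png',im[:,:,::-1])
print([ (round(d['score'],2),d['position']) for d in imaging.landmark_of('side','glass')[:1]],[(round(d['score'],2),d['position']) for d in imaging.landmark_of('side','coral')[:1]])
E
```

```text
29.3333 [ -22.2   24.6  -49.6 -152.1  -31.4   79.5] [0.6041 0.036  0.012 ]
[(0.67, [213.5, 252.0])] [(0.69, [399.5, 151.1])]
[(0.69, [380.0, 160.4])] [(0.72, [278.1, 342.1])]
```

View pics/f2.png

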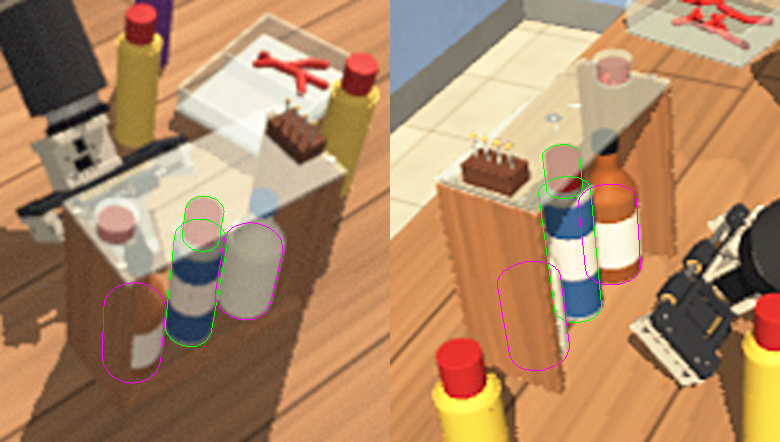

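View pics/f2side.png

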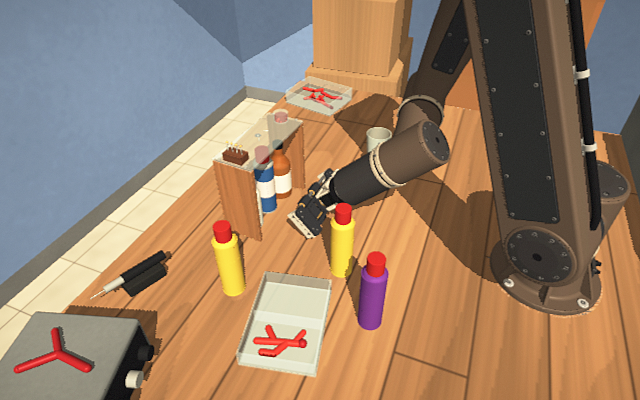

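```bash
python3 -c "
from plant import r
print(r.close_job())"
```

```text
the job is handed in; nothing more can be done
None
```

The can now stands upright in the gap, in line with the two bottles and wholly under the shelf board. I handed the job in at about 29.5 s of the 58 s.

**What I did:** I gripped the blue can by its red cap, lifted it out of the tray, stood it about 118 mm in front of the place and let go. I then slid it in two low pushes, about 19 mm above the bench. The first used one finger and took it to about 55 mm before the place. The second, with the can nested between both fingertips, took it the rest of the way. Then I backed the gripper off.

**What went wrong:** While I was getting into the push pose, my arm model was off and the gripper's body leaned on the can. It tilted about 14° towards the shelf. I backed off slowly and it settled upright where it had stood. I corrected the model and used a different arm pose for the pushes. The can never fell, but it did not stay fully upright throughout.

**Last checks:**
- **Can:** in both fixed cameras the can matches its outline drawn at the place to within about 2–3 mm. I did not re-measure its distance to each bottle after the final push.
- **Bottles:** the bottles still match their outlines; in the side view the white one is mostly hidden behind the end panel.
- **Glass and coral:** found within about 2 pixels of where they started.
- **Look-alikes:** the yellow and purple cans appear unmoved.
- **Gripper:** it stands about 6 cm back, with only about 0.4 N of force reading.

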